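Count pocket books into a posting box by weight

TASK

Count out the books with the balance: first stand every weight from the cardboard sheet upright on the balance's tray, then post books from the pile, one after another, flat through the slot and right down into the box on the other pan, until the beam is level. Leave the weights on the tray and the spare books lying flat on the table, and do not disturb the tape, the cup or the small carton.

Things in the scene. Friction and masses are not known exactly. Their poses are not given: they have to be found in the camera images.
- beam (a joint): Tilt of the balance beam, rad. 0 = level, as when empty; positive = tray (weights) heavier: tray down, posting box up; negative = box heavier. It stops at +-0.1, where each pan is 13 mm above or below its level height; one book of difference brings it to the stop. A light spring and damping settle it within 2 s.
- tray (a point): Middle of the tray floor, at floor height (83 mm above the table when level). Steel tray, inside 168 mm (x) by 138 mm (y), rim 12 mm high. Stays horizontal, moves only up and down. x points away from the robot, the posting direction, y to the robot's left, z up; the whole balance is turned up to 0.1 rad from start to start.
- dial (a point): Top middle of the white dial plate (70 mm wide, 30 mm high, black zero mark) on a fixed grey post (20 x 30 mm) that stands between tray and posting box, 220 mm above the table. A red needle on the beam points up on both sides of it: needle upright on the mark = level. Do not hit the post.
- slot (a point): Middle of the lower edge of the posting slot, in the front face of the plywood box on the other pan, 167 mm above the table when level; rises and sinks with the beam. x points straight into the box, y along the slot, z up. Slot 72 mm wide, 23 mm high. The inside is 150 mm long (x 5 to 155), 80 mm wide; its floor is 92 mm below the slot; posted books fall and pile up there.
- ledge (a point): Middle of the top face of the level aluminium ledge before the slot, flush with its lower edge, same axes as the slot. 135 mm long (x; ends at the slot face), 90 mm wide. Open at front and sides, but for two low flared guides (13 mm high) in the last 35 mm before the slot: 73 mm apart at the slot, 88 mm at their near ends. It carries a book lying with its x along the ledge.
- notch (a point): Middle of the box's front edge at lid height, 30 mm above the slot's lower edge. Here the lid has an open notch, 50 mm wide (y) and 55 mm deep (x into the box), over the middle of the slot, so that shut fingertips pushing a book from behind can follow it 20 mm or more past the front face. A book whose rear end is pushed past x = 5 mm drops in.
- large_grip (a point): Large dark steel weight, 240 g, as heavy as two books. Foot block 90 x 56 x 30 mm with a grip rib on top, 60 mm long (along its x), 18 mm thick (along its y), 26 mm high. The point is the middle of the rib, 43 mm above the weight's underside. z up. Starts on a thin cardboard sheet (280 x 150 x 4 mm) beside the balance.
- small0_grip (a point): Small dark steel weight, 120 g, as heavy as one book; one or both of the small weights are present. Foot block 60 x 44 x 24 mm with a grip rib on top, 44 mm long (along its x), 18 mm thick (along its y), 26 mm high. The point is the middle of the rib, 37 mm above the underside. z up. Starts on the cardboard sheet.
- small1_grip (a point): Small dark steel weight, 120 g, as heavy as one book; one or both of the small weights are present. Foot block 60 x 44 x 24 mm with a grip rib on top, 44 mm long (along its x), 18 mm thick (along its y), 26 mm high. The point is the middle of the rib, 37 mm above the underside. z up. Starts on the cardboard sheet.
- book0_c (a point): Centre of a pocket hardback book, 120 mm (its x) x 66 mm (its y) x 18 mm thick (its z), 120 g within 3 per cent. Rigid, cannot open; glossy covers that slide easily on one another and on the ledge (friction about 0.3). All five are alike and start lying flat in one untidy pile on the table, on the other side of the balance from the cardboard sheet.
- book1_c (a point): Centre of a pocket hardback book, 120 mm (its x) x 66 mm (its y) x 18 mm thick (its z), 120 g within 3 per cent. Rigid, cannot open; glossy covers that slide easily on one another and on the ledge (friction about 0.3). All five are alike and start lying flat in one untidy pile on the table, on the other side of the balance from the cardboard sheet.
- book2_c (a point): Centre of a pocket hardback book, 120 mm (its x) x 66 mm (its y) x 18 mm thick (its z), 120 g within 3 per cent. Rigid, cannot open; glossy covers that slide easily on one another and on the ledge (friction about 0.3). All five are alike and start lying flat in one untidy pile on the table, on the other side of the balance from the cardboard sheet.
- book3_c (a point): Centre of a pocket hardback book, 120 mm (its x) x 66 mm (its y) x 18 mm thick (its z), 120 g within 3 per cent. Rigid, cannot open; glossy covers that slide easily on one another and on the ledge (friction about 0.3). All five are alike and start lying flat in one untidy pile on the table, on the other side of the balance from the cardboard sheet.
- book4_c (a point): Centre of a pocket hardback book, 120 mm (its x) x 66 mm (its y) x 18 mm thick (its z), 120 g within 3 per cent. Rigid, cannot open; glossy covers that slide easily on one another and on the ledge (friction about 0.3). All five are alike and start lying flat in one untidy pile on the table, on the other side of the balance from the cardboard sheet.
- tape: Roll of packing tape, 100 mm across, 48 mm high, standing flat beyond the balance; origin under its centre. Not part of the job.
- pencup: Plain grey cup, 76 mm across, 100 mm high, beyond the balance; origin under its centre. Not part of the job.
- carton: Small closed carton, 100 x 80 x 50 mm, beyond the balance; origin under its centre. Not part of the job.
Mind the look-alikes: they are no part of the job. What is shaped like the part that bears book1_c but turquoise is not meant.

How it is judged:
By the outcome, as a careful person would: the job done as asked, in the order asked, and still so for the second after the job is handed in, with the robot touching nothing.
Of small0, small1 only 1 to 2 are there at a start; the rules pass over those that are not, and their reading is None.
At some moment in a run one of large, small0, small1 may be knocked a few centimetres aside while the robot is not near it.
It also fails if it takes over 210 s, if anything falls off the work surface, if the arm or the gripper's body presses on something with over 40 N, if the wrist force passes 120 N, or if a joint passes its speed limit or range.

ROBOT

A 7-joint arm with a two-finger parallel gripper is mounted at the origin on the work surface. World frame = base frame: x ahead of the robot, y to its left, z up, the work surface at z = 0. Lengths are in m, angles in rad, forces in N, time in s.
With the tool pointing down it reaches from about 0.4 to 0.875 m from the base axis. Payload 19.3 kg.
Tool frame: the origin (TCP) lies at the very end of the fingers, on their centre line; the grasp point (between the pads) lies 19 mm behind it; z points along the fingers, y is the direction in which the jaws open and shut (so a half turn about z gives the same grasp; the last joint's range is limited). The gripper opens to 85 mm and grips with 20 to 120 N. Pads are 22 mm wide; open, the fingers measure 114 mm over their backs; the gripper's body (76 mm by 85 mm) begins 54 mm behind the grasp point. The pads swing forward as they close: fully open they stand 13 mm farther back than shut.
Start: joints at [-1.405, 0.521, -0.036, 1.599, 0.021, 1.021, -0.113], TCP at [0.146, 0.608, 0.231] pointing down, gripper open.
Joint ranges: [-2.91, 2.91], [-0.3, 2.13], [-1.5, 1.42], [0.17, 2.43], [-1.26, 4.41], [0.16, 1.93], [-2.52, 2.52]. Speed limits (rad/s): [1.89, 1.89, 2.39, 2.39, 3.01, 3.01, 3.01].

INTERFACE

Orientations are given as [roll, pitch, yaw] about the fixed x, y, z axes, in that order (R = Rz(yaw) Ry(pitch) Rx(roll)).
In Python, from workcell import bot gives the robot as it stands.
- The arm moves only by the tool apply_moves, never from a script. Its argument "commands" is a list of rows, each an object with "travel": the shift along the tool's x, y, z in m, a list of three; "twist": the turn, a rotation vector about the tool's x, y, z in degrees, a list of three; "claw": the finger opening in m, from 0 to 0.0854. A call has 1 to 10 rows; each row is the pose to reach, as a shift and turn from the pose commanded when the call began, along the tool's axes at that moment; what a row does not reach only later rows make up. A row lasts 1/10 s, in which the tool goes at most 50 mm and 8.59 degrees, less where a joint would pass 70% of its speed; a pose out of reach is approached as far as the arm can. A call with a gripper value outside its range is refused whole. The fingers move at their own pace and stop on an object; "force" is the grip in N (left out, the last holds). Time passes only in rows, so rows that repeat a pose let the fingers close. It gives the time, the measured TCP pose, the force and the opening at its end, in the units of the state.
- bot.observe(): the state, without advancing time (a new reading comes with each control period).
- bot.grab_frame(name): name is "scene" or "side" or "wrist"; returns a dict with "frame" (480x640x3 uint8, blue, green, red), "fx", "fy", "cx", "cy" (pixels), "dist" ([k1, k2, p1, p2, k3] as OpenCV has them; the pictures are not rectified), "pose" (4x4, takes a point from camera to world coordinates); the wrist camera has in their place "tool_from_camera" (4x4, takes a point from camera to tool coordinates, whose origin is the TCP and whose axes are the flange's). Camera axes: x right, y up, looking along -z (the intrinsics and any distortion apply to the point x, -y, -z); pixel columns grow to the right and rows downward; lengths in m; the calibration is good to about 2 mm. A picture is of the moment at which its call begins: read the wrist's pose just before it. There is no depth.
- bot.job_done(): hands the job in, once; it reports no verdict.
The state is a dict: "clock": time; "qpos": joint angles; "qd": joint speeds; "joint_efforts": joint torques, N m; "position": TCP position; "tool_rot": TCP orientation; "force": force on the tool from outside, world axes, zero at the start; "moment": the same for the moment, N m; "grip_width": finger opening in m.
Only numpy, scipy, OpenCV 4.12 (cv2) and the standard library are available. Lean on these libraries where they do the work, as an engineer would, in place of code of your own. Each camera call takes 0.05 s, during which the arm holds its last target.

## Working session

There is one attempt and no reset: what is moved stays moved. The work goes in short steps, Python scripts to look and compute and a tool call to move; the robot and the scene stay as the last step left them, time stands still between calls to the robot, and variables do not carry over. Pictures are saved under pics/ and viewed, and the job is handed in when it is done.

Besides the shell and the picture viewer there is one more tool, called after ">>>" as name([rows], argument=value, ...), one row to a line, values as JSON. apply_moves: Moves the arm, as the interface text tells. Its arguments: {"type":"object","properties":{"commands":{"type":"array"},"force":{"type":"number"}},"required":["commands"]}

```bash
ls -la; mkdir -p pics
cat > h.py <<'E'
import numpy as np, cv2
from workcell import bot
from scipy.spatial.transform import Rotation as R
def snap(n,fn):
    s=bot.observe(); f=bot.grab_frame(n)
    cv2.imwrite(f'pics/{fn}.png',f['frame'])
    T=f.get('pose')
    if T is None:
        W=np.eye(4);W[:3,:3]=rot(s);W[:3,3]=s['position'];T=W@np.array(f['tool_from_camera'])
    f['T']=np.array(T);np.save(f'pics/{fn}.npy',{k:f[k] for k in('T','fx','fy','cx','cy','dist')},allow_pickle=True)
    return f
def rot(s):
    r=np.array(s['tool_rot']);return r if r.shape==(3,3) else R.from_euler('xyz',r).as_matrix()
def load(fn): return np.load(f'pics/{fn}.npy',allow_pickle=True).item()
def rays(f,px):
    K=np.array([[f['fx'],0,f['cx']],[0,f['fy'],f['cy']],[0,0,1.]])
    u=cv2.undistortPoints(np.array(px,float).reshape(-1,1,2),K,np.array(f['dist'],float)).reshape(-1,2)
    d=np.c_[u[:,0],-u[:,1],-np.ones(len(u))]@f['T'][:3,:3].T
    return f['T'][:3,3],d
def onz(f,px,z):
    o,d=rays(f,px);t=(z-o[2])/d[:,2];return o+d*t[:,None]
def tri(f1,p1,f2,p2):
    o1,d1=rays(f1,[p1]);o2,d2=rays(f2,[p2]);A=np.c_[d1[0],-d2[0]]
    t=np.linalg.lstsq(A,o2-o1,rcond=None)[0];a=o1+d1[0]*t[0];b=o2+d2[0]*t[1];return (a+b)/2,np.linalg.norm(a-b)
def proj(f,P):
    K=np.array([[f['fx'],0,f['cx']],[0,f['fy'],f['cy']],[0,0,1.]])
    P=np.atleast_2d(P);c=(P-f['T'][:3,3])@f['T'][:3,:3];c=c*[1,-1,-1]
    return cv2.projectPoints(c,np.zeros(3),np.zeros(3),K,np.array(f['dist'],float))[0].reshape(-1,2)
def st():
    s=bot.observe();print('t',round(s['clock'],2),'p',np.round(s['position'],4),'rot',np.round(s['tool_rot'],3).tolist(),'q',np.round(s['qpos'],2),'F',np.round(s['force'],1),'w',round(s['grip_width'],4));return s
E
python3 - <<'E'
from h import *
st()
for n in('scene','side','wrist'):
    f=snap(n,n+'0');print(n,f['fx'],f['cx'],np.round(f['T'],3).tolist(),f['dist'])
E
```

```text
total 12
drwxr-xr-x  3 agent agent 4096 Dec  7 14:53 .
drwxr-xr-x 23 root  root  4096 Dec  7 14:53 ..
drwxr-xr-x  2 agent agent 4096 Dec  7 14:53 pics
t 0.0 p [0.146  0.6074 0.2307] rot [-3.14, 0.0, 2.906] q [-1.41  0.52 -0.04  1.6   0.02  1.02 -0.11] F [ 1.2 -0.4 -0.1] w 0.0854
scene 526.1615786025055 318.2752752538756 [[-0.08, -0.756, 0.65, 1.398], [0.997, -0.056, 0.058, 0.01], [-0.007, 0.653, 0.758, 1.109], [0.0, 0.0, 0.0, 1.0]] [-0.13378572  0.          0.          0.          0.        ]
side 451.5565160762389 324.98755652003155 [[0.961, 0.13, -0.242, 0.331], [-0.275, 0.483, -0.831, -0.883], [0.009, 0.866, 0.5, 0.65], [0.0, 0.0, 0.0, 1.0]] [-0.08712679  0.          0.          0.          0.        ]
wrist 345.6756619349729 316.18826342263617 [[0.233, -0.931, -0.282, 0.074], [0.973, 0.223, 0.068, 0.626], [-0.0, -0.29, 0.957, 0.373], [0.0, 0.0, 0.0, 1.0]] [-0.05145332  0.          0.          0.          0.        ]
```

View pics/scene0.png

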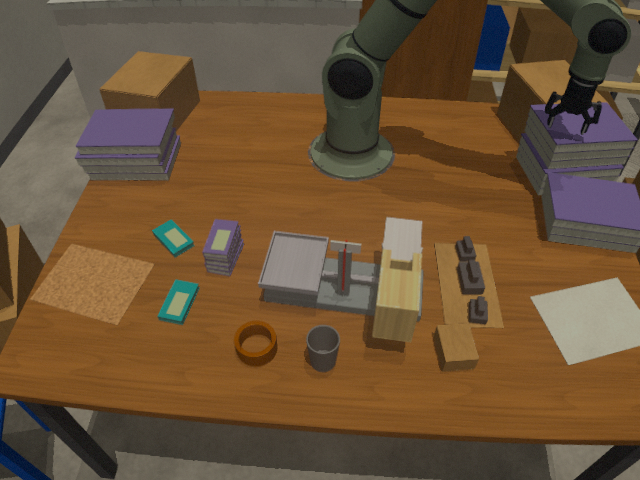

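View pics/side0.png

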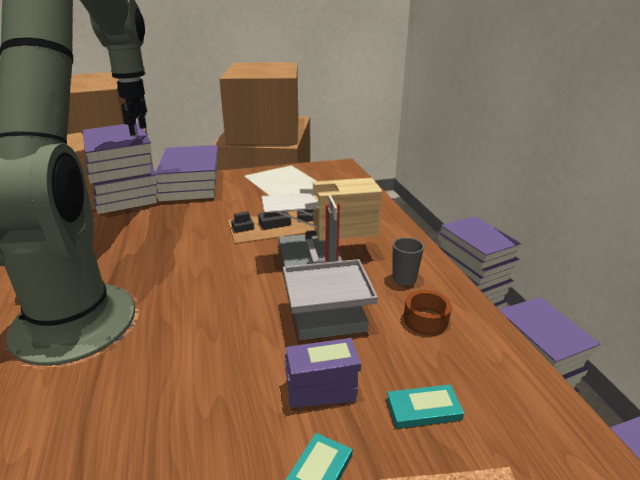

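View pics/wrist0.png

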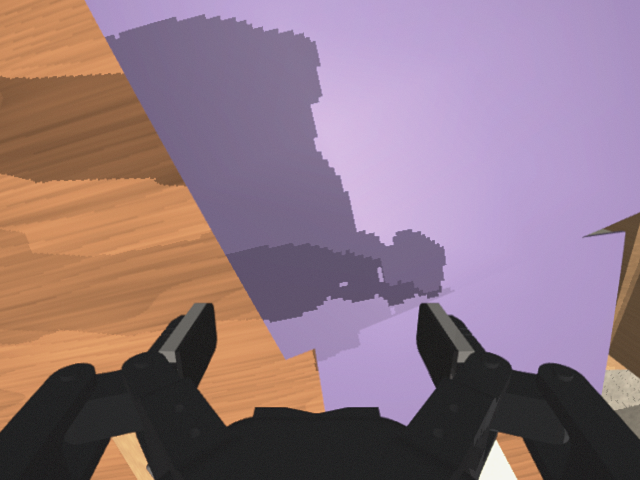

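Run:
```python
from h import *
a=cv2.imread('pics/scene0.png');cv2.imwrite('pics/scene0b.png',cv2.resize(a[210:380,190:510],None,fx=2.5,fy=2.5,interpolation=cv2.INTER_CUBIC))
f=load('scene0')
print(onz(f,[(465,238),(470,265),(478,302)],0.05).round(3))
print('tray rim corners', onz(f,[(275,233),(329,236),(322,295),(261,289)],0.095).round(3))
print('box lid',onz(f,[(380,250),(421,252),(411,336),(374,332)],0.197).round(3))
print('ledge',onz(f,[(386,219),(421,221),(421,250),(384,252)],0.167).round(3))
print('tape cup carton',onz(f,[(256,350),(322,362),(460,360)],0.0).round(3))
print('books',onz(f,[(224,235)],0.09).round(3))
```

```text
[[0.412 0.326 0.05 ]
 [0.508 0.33  0.05 ]
 [0.626 0.337 0.05 ]]
tray rim corners [[ 0.474 -0.186  0.095]
 [ 0.474 -0.044  0.095]
 [ 0.664 -0.047  0.095]
 [ 0.658 -0.195  0.095]]
box lid [[0.601 0.081 0.197]
 [0.601 0.176 0.197]
 [0.827 0.145 0.197]
 [0.823 0.071 0.197]]
ledge [[0.472 0.098 0.167]
 [0.472 0.186 0.167]
 [0.568 0.181 0.167]
 [0.581 0.093 0.167]]
tape cup carton [[ 0.771 -0.199  0.   ]
 [ 0.791 -0.038  0.   ]
 [ 0.763  0.291  0.   ]]
books [[ 0.486 -0.321  0.09 ]]
```

View pics/scene0b.png

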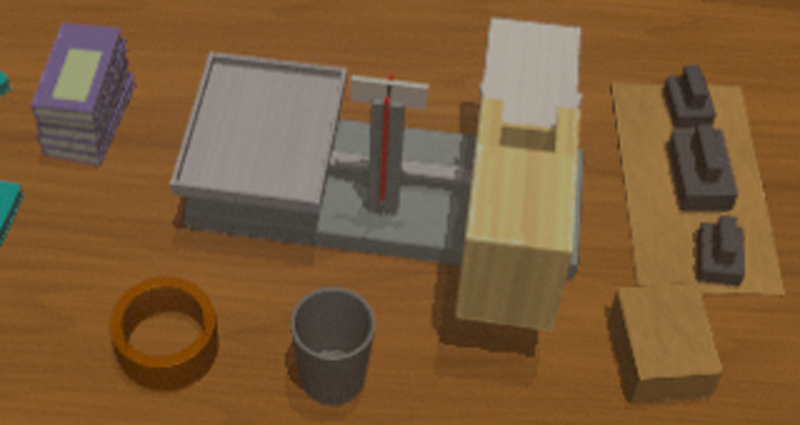

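```bash
cat >> h.py <<'E'
def plan(*targets):
    """each target (x,y,z,yaw rad); tool pointing down; prints shift in tool axes from now"""
    s=bot.observe();M=rot(s);p=np.array(s['position'])
    for x,y,z,yaw in targets:
        G=R.from_euler('xyz',[np.pi,0,yaw]).as_matrix()
        d=M.T@(np.array([x,y,z])-p);tw=np.degrees(R.from_matrix(M.T@G).as_rotvec())
        n=max(np.linalg.norm(d)/.05,np.linalg.norm(tw)/8.59)
        print('travel',(np.round(d,4)).tolist(),'twist',np.round(tw,1).tolist(),'rows>=',round(n,1))
E
python3 - <<'E'
from h import *
f=load('scene0')
print('dial',onz(f,[(345,244),(331,241),(361,243)],0.22).round(3))
plan((0.146,0.607,0.26,np.pi),(0.45,0.33,0.26,np.pi))
E
```

```text
dial [[ 0.609  0.001  0.22 ]
 [ 0.603 -0.031  0.22 ]
 [ 0.604  0.037  0.22 ]]
travel [-0.0001, -0.0005, -0.0291] twist [-0.0, -0.0, -13.5] rows>= 1.6
travel [-0.3604, -0.1988, -0.0289] twist [-0.0, -0.0, -13.5] rows>= 8.3
```

>>> apply_moves([
  {"travel": [0,0,-0.03],"twist": [0,0,-13.5]},
  {"travel": [-0.36,-0.199,-0.03],"twist": [0,0,-13.5]},
  {"travel": [-0.36,-0.199,-0.03],"twist": [0,0,-13.5]},
  {"travel": [-0.36,-0.199,-0.03],"twist": [0,0,-13.5]},
  {"travel": [-0.36,-0.199,-0.03],"twist": [0,0,-13.5]},
  {"travel": [-0.36,-0.199,-0.03],"twist": [0,0,-13.5]},
  {"travel": [-0.36,-0.199,-0.03],"twist": [0,0,-13.5]},
  {"travel": [-0.36,-0.199,-0.03],"twist": [0,0,-13.5]},
  {"travel": [-0.36,-0.199,-0.03],"twist": [0,0,-13.5]},
  {"travel": [-0.36,-0.199,-0.03],"twist": [0,0,-13.5],"claw": 0.04},
])

```text
invalid input at $.commands[0]: expected keys travel, twist, claw
```

>>> apply_moves([
  {"travel": [0,0,0],"twist": [0,0,0],"claw": 0.04},
  {"travel": [0,0,0],"twist": [0,0,0],"claw": 0.04},
  {"travel": [0,0,0],"twist": [0,0,0],"claw": 0.04},
  {"travel": [0,0,0],"twist": [0,0,0],"claw": 0.04},
])

```text
clock: 0.55
position: [0.146, 0.6077, 0.2313]
tool_rot: [-3.142, -0.0, 2.906]
force: [0.6, 0.2, -0.4]
grip_width: 0.04
```

Run:
```python
from h import *
st()
snap('wrist','w1')
```

```text
t 0.55 p [0.146  0.6077 0.2313] rot [-3.142, -0.0, 2.906] q [-1.41  0.52 -0.04  1.6   0.02  1.02 -0.11] F [ 0.6  0.2 -0.4] w 0.04
```

View pics/w1.png

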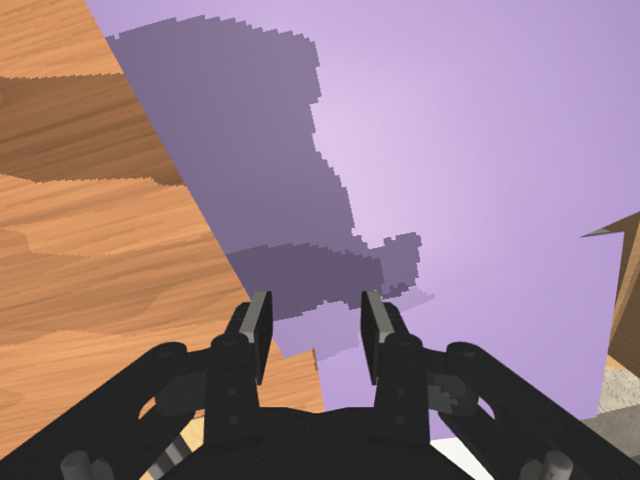

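The first call was refused because rows need all three keys. The wrist view is unchanged: the decor stack, with the fingers now 40 mm apart. I'll move now.

>>> apply_moves([
  {"travel": [0,0,-0.03],"twist": [0,0,-13.5],"claw": 0.04},
  {"travel": [-0.36,-0.199,-0.03],"twist": [0,0,-13.5],"claw": 0.04},
  {"travel": [-0.36,-0.199,-0.03],"twist": [0,0,-13.5],"claw": 0.04},
  {"travel": [-0.36,-0.199,-0.03],"twist": [0,0,-13.5],"claw": 0.04},
  {"travel": [-0.36,-0.199,-0.03],"twist": [0,0,-13.5],"claw": 0.04},
  {"travel": [-0.36,-0.199,-0.03],"twist": [0,0,-13.5],"claw": 0.04},
  {"travel": [-0.36,-0.199,-0.03],"twist": [0,0,-13.5],"claw": 0.04},
  {"travel": [-0.36,-0.199,-0.03],"twist": [0,0,-13.5],"claw": 0.04},
  {"travel": [-0.36,-0.199,-0.03],"twist": [0,0,-13.5],"claw": 0.04},
  {"travel": [-0.36,-0.199,-0.03],"twist": [0,0,-13.5],"claw": 0.04},
])

```text
clock: 1.6
position: [0.4535, 0.3254, 0.2615]
tool_rot: [-3.14, 0.002, 3.135]
force: [0.5, 0.5, 0.0]
grip_width: 0.0399
```

Run:
```python
from h import *
st()
snap('wrist','w2')
```

```text
t 1.6 p [0.4535 0.3254 0.2615] rot [-3.14, 0.002, 3.135] q [-0.74  0.38  0.02  1.75 -0.01  1.01  0.84] F [0.5 0.5 0. ] w 0.0399
```

View pics/w2.png

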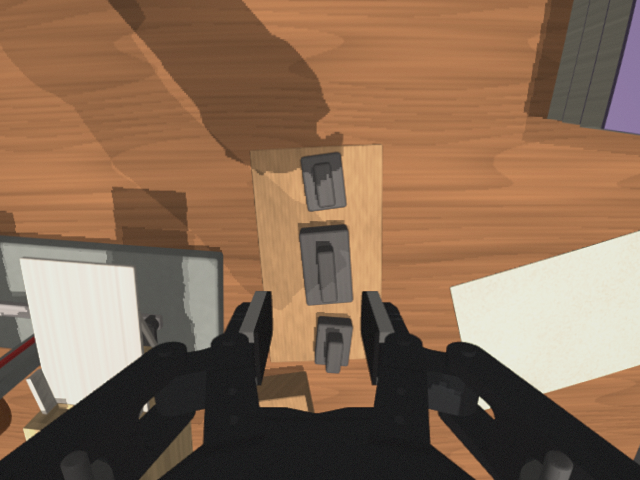

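Run:
```python
from h import *
a=cv2.imread('pics/w2.png');cv2.imwrite('pics/w2b.png',cv2.resize(a[140:390,240:400],None,fx=2.4*2/2,fy=2.4,interpolation=cv2.INTER_CUBIC))
c=a[140:390,240:400];cv2.imwrite('pics/w2c.png',np.hstack([cv2.resize(c[0:90,40:130],(400,400)),cv2.resize(c[80:170,40:130],(400,400))]))
```

```text
(no output)
```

View pics/w2b.png

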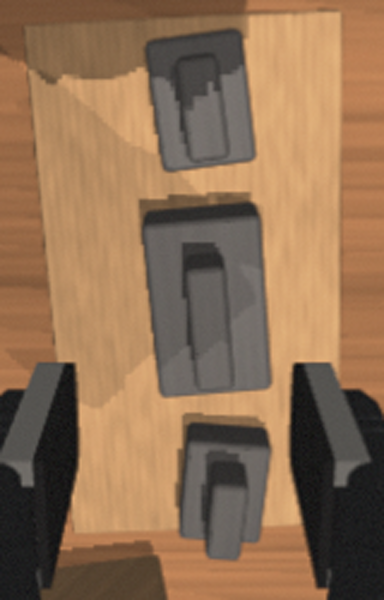

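View pics/w2c.png

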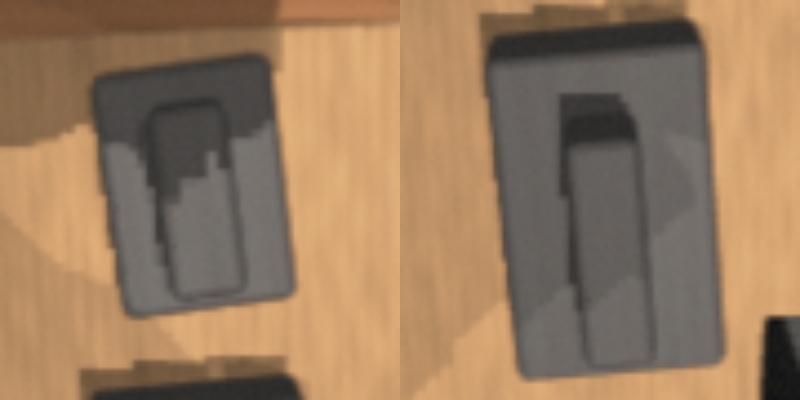

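Run:
```python
from h import *
f=load('w2')
def do(n,c,z,o,s):
    q=onz(f,np.array(c)/s+o,z); m=q.mean(0)
    ax=(q[2]+q[3]-q[0]-q[1])/2; w=(q[1]+q[2]-q[0]-q[3])/2
    print(n,m.round(4),'len',np.linalg.norm(ax).round(4),'wid',np.linalg.norm(w).round(4),'yaw',np.arctan2(ax[1],ax[0]).round(3))
s=400/90
do('A foot',[(97,78),(265,55),(295,292),(130,315)],.028,(280,140),s)
do('A rib',[(150,105),(222,100),(243,293),(172,298)],.054,(280,140),s)
do('L foot',[(92,65),(300,42),(322,362),(124,378)],.034,(280,220),s)
do('L rib',[(168,148),(235,142),(255,358),(188,365)],.060,(280,220),s)
do('B rib',[(207,487),(247,483),(240,558),(205,553)],.054,(240,140),2.4)
do('B foot',[(190,445),(268,452),(260,545),(182,535)],.028,(240,140),2.4)
```

```text
A foot [0.4249 0.3352 0.028 ] len 0.0579 wid 0.0408 yaw 0.133
A rib [0.4248 0.3346 0.054 ] len 0.0439 wid 0.0163 yaw 0.112
L foot [0.5227 0.3385 0.034 ] len 0.0875 wid 0.0525 yaw 0.083
L rib [0.5227 0.3381 0.06  ] len 0.0566 wid 0.0163 yaw 0.089
B rib [0.6269 0.3459 0.054 ] len 0.0409 wid 0.0185 yaw -0.044
B foot [0.6295 0.3473 0.028 ] len 0.0557 wid 0.0413 yaw -0.065
```

Run:
```python
from h import *
plan((0.425,0.335,0.12,np.pi+0.12),(0.425,0.335,0.031,np.pi+0.12))
```

```text
travel [0.0281, 0.0088, 0.1413] twist [-0.1, 0.1, -7.2] rows>= 2.9
travel [0.0282, 0.0089, 0.2303] twist [-0.1, 0.1, -7.2] rows>= 4.6
```

>>> apply_moves([
  {"travel": [0.028,0.009,0.04],"twist": [-0.1,0.1,-7.2],"claw": 0.04},
  {"travel": [0.028,0.009,0.08],"twist": [-0.1,0.1,-7.2],"claw": 0.04},
  {"travel": [0.028,0.009,0.12],"twist": [-0.1,0.1,-7.2],"claw": 0.04},
  {"travel": [0.028,0.009,0.16],"twist": [-0.1,0.1,-7.2],"claw": 0.04},
  {"travel": [0.028,0.009,0.19],"twist": [-0.1,0.1,-7.2],"claw": 0.04},
  {"travel": [0.028,0.009,0.215],"twist": [-0.1,0.1,-7.2],"claw": 0.04},
  {"travel": [0.028,0.009,0.23],"twist": [-0.1,0.1,-7.2],"claw": 0.04},
  {"travel": [0.028,0.009,0.23],"twist": [-0.1,0.1,-7.2],"claw": 0.04},
], force=40)

```text
clock: 2.45
position: [0.4205, 0.3391, 0.0299]
tool_rot: [3.141, -0.004, -3.015]
force: [-0.6, -0.5, 0.5]
grip_width: 0.04
```

>>> apply_moves([
  {"travel": [0,0,0],"twist": [0,0,0],"claw": 0.005},
  {"travel": [0,0,0],"twist": [0,0,0],"claw": 0.005},
  {"travel": [0,0,0],"twist": [0,0,0],"claw": 0.005},
  {"travel": [0,0,0],"twist": [0,0,0],"claw": 0.005},
], force=60)

```text
clock: 2.85
position: [0.4221, 0.3398, 0.0327]
tool_rot: [3.138, 0.0, -3.016]
force: [-2.2, 0.2, 9.8]
grip_width: 0.0166
```

Run:
```python
from h import *
st()
```

```text
t 2.85 p [0.4221 0.3398 0.0327] rot [3.138, 0.0, -3.016] q [-0.77  0.69 -0.03  1.95  0.03  0.5   0.88] F [-2.2  0.2  9.8] w 0.0166
```

Run:
```python
from h import *
f=load('scene0');g=load('side0')
c=np.array([(208,55),(347,68),(322,205),(175,188)])/2.5+[190,210]
d=[(284,269),(338,0),(376,296),(366,262)]
print(onz(f,c,.095).round(3), onz(f,c,.095).mean(0))
e=[(284,268),(366,262),(376,297),(291,306)]
print(onz(g,e,.095).round(3), onz(g,e,.095).mean(0))
plan((0.425,0.335,0.30,np.pi+.12),(0.56,-.12,0.30,np.pi))
a=cv2.imread('pics/side0.png');cv2.imwrite('pics/side0b.png',cv2.resize(a[160:350,220:410],None,fx=3.1,fy=3.1,interpolation=cv2.INTER_CUBIC))
```

```text
[[ 0.47  -0.191  0.095]
 [ 0.478 -0.044  0.095]
 [ 0.656 -0.056  0.095]
 [ 0.647 -0.199  0.095]] [ 0.56280035 -0.12232512  0.095     ]
[[ 0.479 -0.053  0.095]
 [ 0.664 -0.077  0.095]
 [ 0.637 -0.206  0.095]
 [ 0.465 -0.189  0.095]] [ 0.56113793 -0.13133296  0.095     ]
travel [-0.0023, -0.0042, -0.2674] twist [0.2, 0.0, 0.3] rows>= 5.3
travel [-0.0793, -0.4726, -0.2689] twist [0.2, -0.0, 7.2] rows>= 11.0
```

View pics/side0b.png

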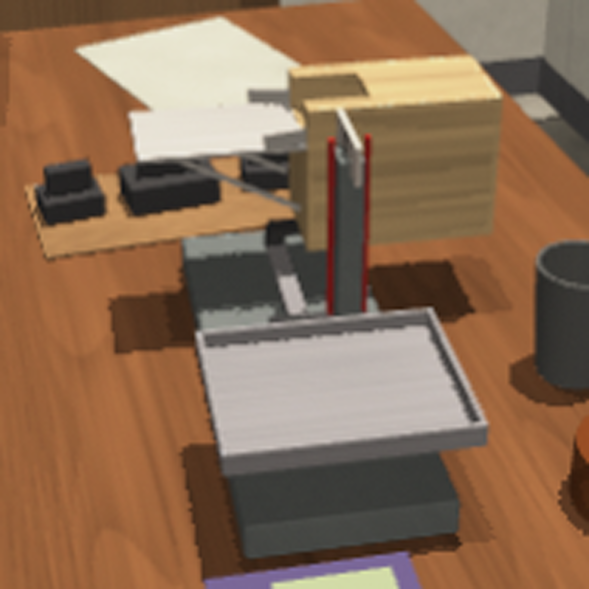

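>>> apply_moves([
  {"travel": [0,0,-0.05],"twist": [0,0,0],"claw": 0.005},
  {"travel": [0,0,-0.1],"twist": [0,0,0],"claw": 0.005},
  {"travel": [0,0,-0.15],"twist": [0,0,0],"claw": 0.005},
  {"travel": [0,0,-0.2],"twist": [0,0,0],"claw": 0.005},
  {"travel": [0,0,-0.25],"twist": [0,0,0],"claw": 0.005},
  {"travel": [0,0,-0.27],"twist": [0,0,0],"claw": 0.005},
  {"travel": [-0.03,-0.1,-0.27],"twist": [0,0,3],"claw": 0.005},
  {"travel": [-0.04,-0.15,-0.27],"twist": [0,0,7],"claw": 0.005},
  {"travel": [-0.04,-0.2,-0.27],"twist": [0,0,7],"claw": 0.005},
  {"travel": [-0.04,-0.25,-0.27],"twist": [0,0,7],"claw": 0.005},
])

```text
clock: 3.85
position: [0.4829, 0.147, 0.3017]
tool_rot: [3.139, -0.001, -3.138]
force: [1.2, 0.4, -0.8]
grip_width: 0.0168
```

>>> apply_moves([
  {"travel": [0,-0.05,0],"twist": [0,0,0],"claw": 0.005},
  {"travel": [0,-0.1,0],"twist": [0,0,0],"claw": 0.005},
  {"travel": [0,-0.15,0],"twist": [0,0,0],"claw": 0.005},
  {"travel": [0,-0.2,0],"twist": [0,0,0],"claw": 0.005},
  {"travel": [0,-0.22,0],"twist": [0,0,0],"claw": 0.005},
  {"travel": [0,-0.22,0],"twist": [0,0,0],"claw": 0.005},
  {"travel": [0,-0.22,0],"twist": [0,0,0],"claw": 0.005},
])

```text
clock: 4.55
position: [0.4833, -0.071, 0.301]
tool_rot: [3.14, -0.001, -3.139]
force: [-0.8, 0.6, -1.3]
grip_width: 0.0169
```

Run:
```python
from h import *
st()
snap('wrist','w3')
```

```text
t 4.55 p [ 0.4833 -0.071   0.301 ] rot [3.14, -0.001, -3.139] q [-0.16  0.23  0.22  1.87 -0.06  1.05  1.66] F [-0.8  0.6 -1.3] w 0.0169
```

View pics/w3.png

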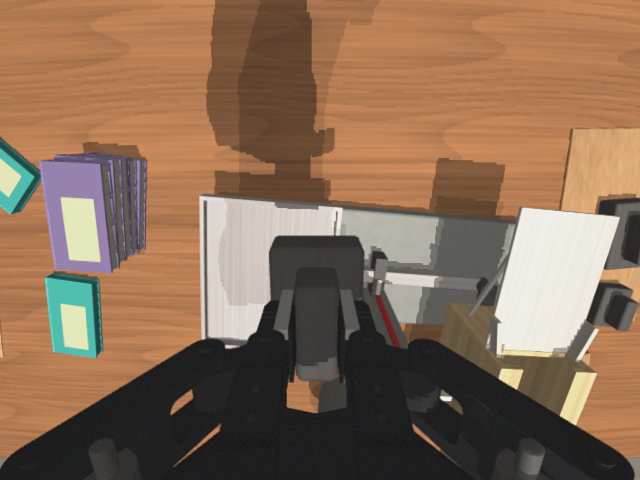

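Run:
```python
from h import *
f=load('w3')
t=onz(f,[(201,196),(341,208),(204,345)],.095);print(t.round(4),np.linalg.norm(t[0]-t[1]),np.linalg.norm(t[0]-t[2]))
l=onz(f,[(521,208),(617,217),(607,358),(497,351)],.167);print(l.round(4),[np.linalg.norm(l[i]-l[i-1]).round(4) for i in range(4)],l.mean(0))
v=t[0]-t[1];print('yaw',np.arctan2(v[0],-v[1]), np.arctan2(*(l[0]-l[1])[[0,1]]*[1,-1]))
a=cv2.imread('pics/w3.png');cv2.imwrite('pics/w3b.png',cv2.resize(a[180:370,440:640],None,fx=3.1,fy=3.1,interpolation=cv2.INTER_CUBIC))
cv2.imwrite('pics/w3c.png',cv2.resize(a[180:370,190:390],None,fx=3.1,fy=3.1,interpolation=cv2.INTER_CUBIC))
```

```text
[[ 0.4648 -0.1867  0.095 ]
 [ 0.477  -0.0441  0.095 ]
 [ 0.6392 -0.1999  0.095 ]] 0.14314865400719629 0.1748496124884968
[[0.4621 0.0999 0.167 ]
 [0.469  0.1876 0.167 ]
 [0.6101 0.2165 0.167 ]
 [0.599  0.1017 0.167 ]] [np.float64(0.1369), np.float64(0.088), np.float64(0.144), np.float64(0.1154)] [0.53503453 0.15142886 0.167     ]
yaw -0.0852419334728057 -0.07746226691167282
```

View pics/w3b.png

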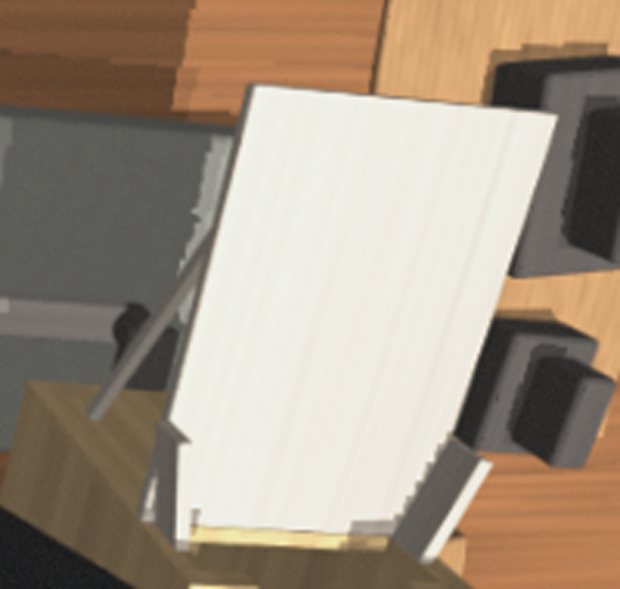

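View pics/w3c.png

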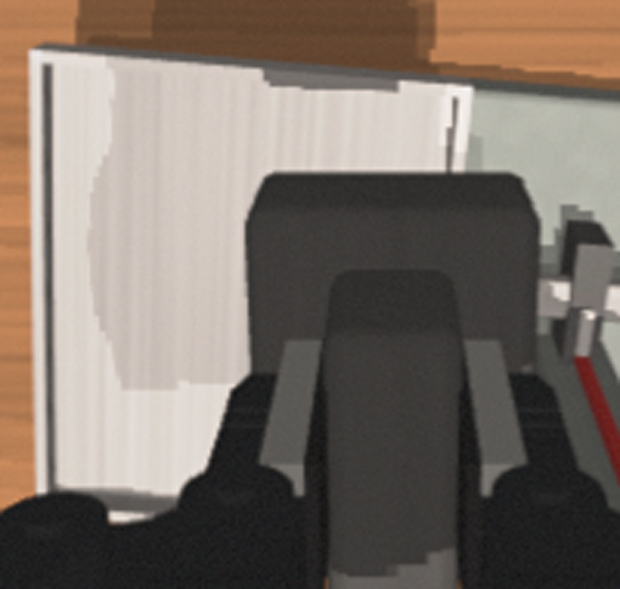

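Run:
```python
from h import *
plan((0.512,-0.161,0.301,np.pi-.082),(0.512,-0.161,0.0995,np.pi-.082))
```

```text
travel [-0.0283, -0.0908, -0.0003] twist [0.1, -0.1, 4.9] rows>= 1.9
travel [-0.0285, -0.0912, 0.2012] twist [0.1, -0.1, 4.9] rows>= 4.5
```

>>> apply_moves([
  {"travel": [-0.015,-0.045,0],"twist": [0.1,-0.1,2.5],"claw": 0.005},
  {"travel": [-0.028,-0.091,0],"twist": [0.1,-0.1,4.9],"claw": 0.005},
  {"travel": [-0.028,-0.091,0.04],"twist": [0.1,-0.1,4.9],"claw": 0.005},
  {"travel": [-0.028,-0.091,0.08],"twist": [0.1,-0.1,4.9],"claw": 0.005},
  {"travel": [-0.028,-0.091,0.12],"twist": [0.1,-0.1,4.9],"claw": 0.005},
  {"travel": [-0.028,-0.091,0.15],"twist": [0.1,-0.1,4.9],"claw": 0.005},
  {"travel": [-0.028,-0.091,0.175],"twist": [0.1,-0.1,4.9],"claw": 0.005},
  {"travel": [-0.028,-0.091,0.19],"twist": [0.1,-0.1,4.9],"claw": 0.005},
  {"travel": [-0.028,-0.091,0.201],"twist": [0.1,-0.1,4.9],"claw": 0.005},
  {"travel": [-0.028,-0.091,0.201],"twist": [0.1,-0.1,4.9],"claw": 0.005},
])

```text
clock: 5.6
position: [0.5114, -0.1604, 0.099]
tool_rot: [3.141, -0.001, 3.061]
force: [-0.4, 1.2, 0.5]
grip_width: 0.0167
```

>>> apply_moves([
  {"travel": [0,0,0],"twist": [0,0,0],"claw": 0.005},
  {"travel": [0,0,0],"twist": [0,0,0],"claw": 0.005},
  {"travel": [0,0,0],"twist": [0,0,0],"claw": 0.005},
  {"travel": [0,0,0],"twist": [0,0,0],"claw": 0.005},
])

```text
clock: 6.0
position: [0.5115, -0.1615, 0.0995]
tool_rot: [-3.141, 0.0, 3.06]
force: [-0.7, 1.3, 0.0]
grip_width: 0.0168
```

Run:
```python
from h import *
st()
snap('wrist','w4');snap('side','s4')
a=cv2.imread('pics/w4.png');b=cv2.imread('pics/s4.png')
cv2.imwrite('pics/c4.png',np.hstack([cv2.resize(a,(400,300)),cv2.resize(b[200:380,240:480],(400,300))]))
```

```text
t 6.0 p [ 0.5115 -0.1615  0.0995] rot [-3.141, 0.0, 3.06] q [ 0.04  0.58  0.21  1.95 -0.19  0.63  1.86] F [-0.7  1.3  0. ] w 0.0168
```

View pics/c4.png

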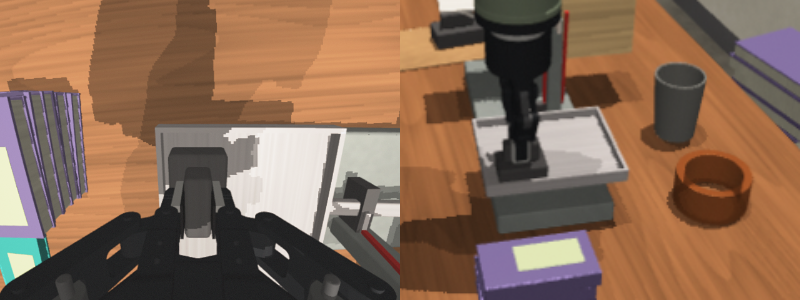

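>>> apply_moves([
  {"travel": [0,0,0],"twist": [0,0,0],"claw": 0.034},
  {"travel": [0,0,0],"twist": [0,0,0],"claw": 0.034},
  {"travel": [0,0,0],"twist": [0,0,0],"claw": 0.034},
  {"travel": [0,0,-0.03],"twist": [0,0,0],"claw": 0.034},
  {"travel": [0,0,-0.07],"twist": [0,0,0],"claw": 0.04},
  {"travel": [0,0,-0.12],"twist": [0,0,0],"claw": 0.04},
  {"travel": [0,0,-0.16],"twist": [0,0,0],"claw": 0.04},
  {"travel": [0,0,-0.2],"twist": [0,0,0],"claw": 0.04},
  {"travel": [0,0,-0.2],"twist": [0,0,0],"claw": 0.04},
])

```text
clock: 7.0
position: [0.513, -0.1623, 0.3042]
tool_rot: [-3.141, 0.007, 3.059]
force: [-0.4, -0.9, -1.0]
grip_width: 0.0398
```

Run:
```python
from h import *
st()
snap('wrist','w5');snap('scene','s5')
a=cv2.imread('pics/w5.png');b=cv2.imread('pics/s5.png')
cv2.imwrite('pics/c5.png',np.hstack([cv2.resize(a,(400,300)),cv2.resize(b[200:380,240:480],(400,300))]))
plan((0.48,0.33,0.30,np.pi+.09))
```

```text
t 7.0 p [ 0.513  -0.1623  0.3042] rot [-3.141, 0.007, 3.059] q [-0.03  0.31  0.29  1.76 -0.1   1.08  1.79] F [-0.4 -0.9 -1. ] w 0.0398
travel [0.0718, 0.4874, -0.0002] twist [-0.0, 0.1, -9.9] rows>= 9.9
```

View pics/c5.png

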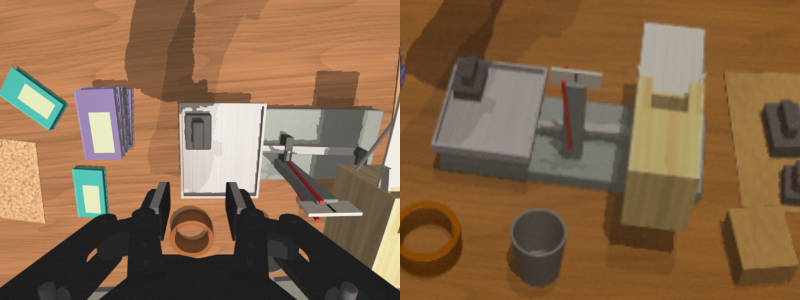

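Run:
```python
from h import *
plan((0.54,0.335,0.28,np.pi))
f=load('w5')
# tray rim outer corners full-res in w5 (shown at .625)
c=np.array([(180,104),(266,103),(268,196),(183,198)])/.625
t=onz(f,c,.082);print(t.round(4),t.mean(0))
```

```text
travel [0.0124, 0.4973, 0.0199] twist [-0.0, 0.1, -4.7] rows>= 10.0
[[ 0.4657 -0.1867  0.082 ]
 [ 0.4754 -0.0442  0.082 ]
 [ 0.6493 -0.0383  0.082 ]
 [ 0.6398 -0.1995  0.082 ]] [ 0.55753718 -0.11718914  0.082     ]
```

>>> apply_moves([
  {"travel": [0.001,0.05,0],"twist": [0,0,0],"claw": 0.04},
  {"travel": [0.002,0.1,0],"twist": [0,0,-1],"claw": 0.04},
  {"travel": [0.004,0.15,0],"twist": [0,0,-2],"claw": 0.04},
  {"travel": [0.005,0.2,0],"twist": [0,0,-3],"claw": 0.04},
  {"travel": [0.006,0.25,0],"twist": [0,0,-4],"claw": 0.04},
  {"travel": [0.008,0.3,0],"twist": [0,0,-4.7],"claw": 0.04},
  {"travel": [0.01,0.35,0],"twist": [0,0,-4.7],"claw": 0.04},
  {"travel": [0.01,0.4,0],"twist": [0,0,-4.7],"claw": 0.04},
  {"travel": [0.012,0.45,0.01],"twist": [0,0,-4.7],"claw": 0.04},
  {"travel": [0.012,0.497,0.02],"twist": [0,0,-4.7],"claw": 0.04},
])

```text
clock: 8.1
position: [0.5395, 0.3366, 0.2777]
tool_rot: [-3.141, -0.002, -3.142]
force: [1.8, -0.4, 0.1]
grip_width: 0.0402
```

>>> apply_moves([
  {"travel": [0,0,0],"twist": [0,0,0],"claw": 0.04},
  {"travel": [0,0,0],"twist": [0,0,0],"claw": 0.04},
])

```text
clock: 8.3
position: [0.5394, 0.3352, 0.277]
tool_rot: [-3.139, -0.003, -3.14]
force: [-0.2, -1.1, -0.8]
grip_width: 0.0398
```

Run:
```python
from h import *
st()
snap('wrist','w6')
a=cv2.imread('pics/w6.png');cv2.imwrite('pics/w6b.png',cv2.resize(a[60:410,180:460],None,fx=1.7,fy=1.7,interpolation=cv2.INTER_CUBIC))
```

```text
t 8.3 p [0.5394 0.3352 0.277 ] rot [-3.139, -0.003, -3.14] q [-0.71  0.5   0.09  1.52 -0.05  1.13  0.96] F [-0.2 -1.1 -0.8] w 0.0398
```

View pics/w6b.png

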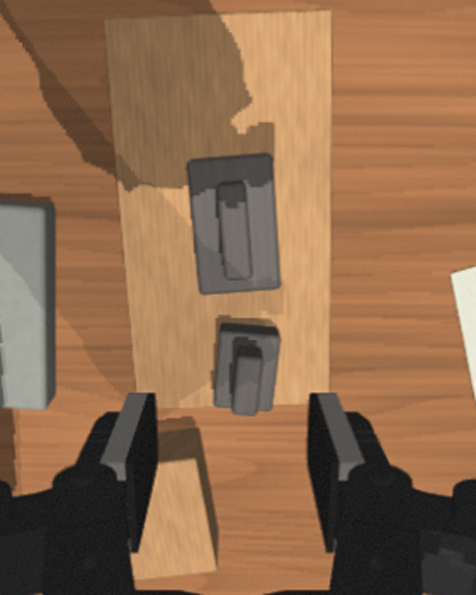

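Run:
```python
from h import *
f=load('w6')
def do(n,c,z,o,s):
    q=onz(f,np.array(c)/s+o,z); m=q.mean(0)
    ax=(q[2]+q[3]-q[0]-q[1])/2; w=(q[1]+q[2]-q[0]-q[3])/2
    print(n,m.round(4),'len',np.linalg.norm(ax).round(4),'wid',np.linalg.norm(w).round(4),'yaw',np.arctan2(ax[1],ax[0]).round(3))
do('L rib',[(220,202),(244,200),(251,277),(227,280)],.060,(180,60),1.7)
do('B rib',[(236,357),(265,360),(257,414),(231,411)],.054,(180,60),1.7)
do('B foot',[(220,331),(280,337),(271,411),(214,406)],.028,(180,60),1.7)
plan((0.628,0.345,0.1,np.pi-.06),(0.628,0.345,0.031,np.pi-.06))
```

```text
L rib [0.5279 0.3383 0.06  ] len 0.0485 wid 0.0149 yaw 0.093
B rib [0.628  0.3466 0.054 ] len 0.0399 wid 0.0187 yaw -0.1
B foot [0.6287 0.3465 0.028 ] len 0.0579 wid 0.0423 yaw -0.084
travel [-0.0884, 0.0114, 0.1777] twist [-0.1, -0.1, 3.4] rows>= 4.0
travel [-0.0885, 0.0115, 0.2467] twist [-0.1, -0.1, 3.4] rows>= 5.2
```

>>> apply_moves([
  {"travel": [-0.045,0.007,0.02],"twist": [0,0,2],"claw": 0.04},
  {"travel": [-0.0885,0.013,0.05],"twist": [0,0,4.5],"claw": 0.04},
  {"travel": [-0.0885,0.013,0.1],"twist": [0,0,4.5],"claw": 0.04},
  {"travel": [-0.0885,0.013,0.14],"twist": [0,0,4.5],"claw": 0.04},
  {"travel": [-0.0885,0.013,0.18],"twist": [0,0,4.5],"claw": 0.04},
  {"travel": [-0.0885,0.013,0.215],"twist": [0,0,4.5],"claw": 0.04},
  {"travel": [-0.0885,0.013,0.235],"twist": [0,0,4.5],"claw": 0.04},
  {"travel": [-0.0885,0.013,0.245],"twist": [0,0,4.5],"claw": 0.04},
  {"travel": [-0.0885,0.013,0.245],"twist": [0,0,4.5],"claw": 0.04},
])

```text
clock: 9.25
position: [0.6285, 0.3462, 0.0333]
tool_rot: [-3.14, -0.001, 3.062]
force: [0.7, 0.2, 0.4]
grip_width: 0.04
```

>>> apply_moves([
  {"travel": [0,0,0],"twist": [0,0,0],"claw": 0.005},
  {"travel": [0,0,0],"twist": [0,0,0],"claw": 0.005},
  {"travel": [0,0,0],"twist": [0,0,0],"claw": 0.005},
  {"travel": [0,0,0],"twist": [0,0,0],"claw": 0.005},
])

```text
clock: 9.65
position: [0.6295, 0.3475, 0.0359]
tool_rot: [3.141, 0.002, 3.063]
force: [-0.7, -2.0, 8.6]
grip_width: 0.0167
```

Run:
```python
from h import *
st()
ux=np.array([np.cos(.082),-np.sin(.082)]);uy=np.array([-ux[1],ux[0]]);c=np.array([.5576,-.1215])
b=c+.04*ux-.042*uy;print('B tgt',b,'L tgt',c+.014*uy)
```

```text
t 9.65 p [0.6295 0.3475 0.0359] rot [3.141, 0.002, 3.063] q [-0.64  0.89  0.09  1.45 -0.09  0.8   0.97] F [-0.7 -2.   8.6] w 0.0167
B tgt [ 0.59402545 -0.1666352 ] L tgt [ 0.55874671 -0.10754704]
```

Run:
```python
from h import *
plan((0.594,0.2,0.30,np.pi-.082),(0.594,0.0,0.31,np.pi-.082),(0.594,-0.166,0.3,np.pi-.082),(0.594,-0.166,0.103,np.pi-.082))
```

```text
travel [0.0233, -0.1497, -0.2643] twist [0.0, 0.1, 0.2] rows>= 6.1
travel [0.0075, -0.3491, -0.2744] twist [0.0, 0.1, 0.2] rows>= 8.9
travel [-0.0056, -0.5146, -0.2644] twist [0.0, 0.1, 0.2] rows>= 11.6
travel [-0.0052, -0.5147, -0.0674] twist [0.0, 0.1, 0.2] rows>= 10.4
```

>>> apply_moves([
  {"travel": [0,0,-0.05],"twist": [0,0,0],"claw": 0.005},
  {"travel": [0,0,-0.1],"twist": [0,0,0],"claw": 0.005},
  {"travel": [0,0,-0.15],"twist": [0,0,0],"claw": 0.005},
  {"travel": [0,0,-0.2],"twist": [0,0,0],"claw": 0.005},
  {"travel": [0,0,-0.25],"twist": [0,0,0],"claw": 0.005},
  {"travel": [0.01,-0.04,-0.27],"twist": [0,0,0.2],"claw": 0.005},
  {"travel": [0.015,-0.09,-0.27],"twist": [0,0,0.2],"claw": 0.005},
  {"travel": [0.02,-0.14,-0.27],"twist": [0,0,0.2],"claw": 0.005},
  {"travel": [0.02,-0.19,-0.27],"twist": [0,0,0.2],"claw": 0.005},
  {"travel": [0.016,-0.24,-0.27],"twist": [0,0,0.2],"claw": 0.005},
])

```text
clock: 10.65
position: [0.593, 0.1086, 0.3054]
tool_rot: [3.141, 0.001, 3.06]
force: [1.8, -0.7, -1.5]
grip_width: 0.0167
```

>>> apply_moves([
  {"travel": [-0.004,-0.05,0],"twist": [0,0,0],"claw": 0.005},
  {"travel": [-0.008,-0.1,0],"twist": [0,0,0],"claw": 0.005},
  {"travel": [-0.012,-0.15,0],"twist": [0,0,0],"claw": 0.005},
  {"travel": [-0.015,-0.2,0],"twist": [0,0,0],"claw": 0.005},
  {"travel": [-0.02,-0.25,0],"twist": [0,0,0],"claw": 0.005},
  {"travel": [-0.021,-0.275,0],"twist": [0,0,0],"claw": 0.005},
  {"travel": [-0.021,-0.275,0],"twist": [0,0,0],"claw": 0.005},
  {"travel": [-0.021,-0.275,0],"twist": [0,0,0],"claw": 0.005},
])

```text
clock: 11.45
position: [0.5921, -0.1655, 0.3048]
tool_rot: [3.141, 0.001, 3.059]
force: [0.7, 0.7, -2.0]
grip_width: 0.0168
```

Run:
```python
from h import *
st()
plan((0.594,-0.166,0.103,np.pi-.082))
snap('wrist','w7')
```

```text
t 11.45 p [ 0.5921 -0.1655  0.3048] rot [3.141, 0.001, 3.059] q [ 0.02  0.45  0.23  1.55 -0.11  1.16  1.76] F [ 0.7  0.7 -2. ] w 0.0168
travel [-0.0018, -0.0003, 0.2018] twist [0.0, 0.0, -0.1] rows>= 4.0
```

View pics/w7.png

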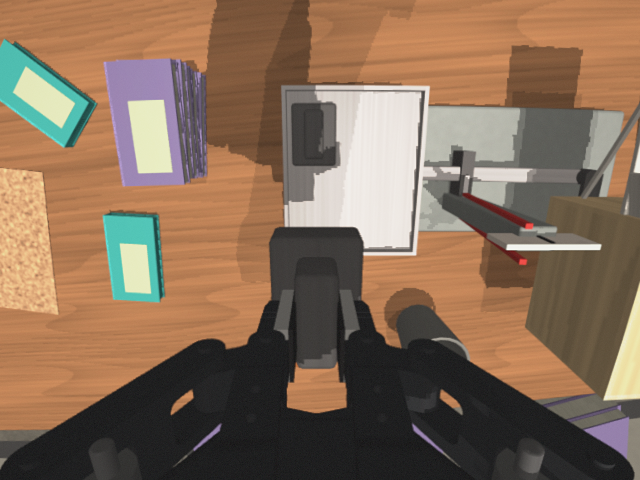

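>>> apply_moves([
  {"travel": [-0.002,0,0.05],"twist": [0,0,0],"claw": 0.005},
  {"travel": [-0.002,0,0.1],"twist": [0,0,0],"claw": 0.005},
  {"travel": [-0.002,0,0.14],"twist": [0,0,0],"claw": 0.005},
  {"travel": [-0.002,0,0.17],"twist": [0,0,0],"claw": 0.005},
  {"travel": [-0.002,0,0.19],"twist": [0,0,0],"claw": 0.005},
  {"travel": [-0.002,0,0.202],"twist": [0,0,0],"claw": 0.005},
  {"travel": [-0.002,0,0.202],"twist": [0,0,0],"claw": 0.005},
  {"travel": [-0.002,0,0.202],"twist": [0,0,0],"claw": 0.005},
])

```text
clock: 12.3
position: [0.5948, -0.1647, 0.103]
tool_rot: [3.141, 0.001, 3.061]
force: [0.1, -0.3, -1.1]
grip_width: 0.0166
```

>>> apply_moves([
  {"travel": [0,0,0],"twist": [0,0,0],"claw": 0.034},
  {"travel": [0,0,0],"twist": [0,0,0],"claw": 0.034},
  {"travel": [0,0,0],"twist": [0,0,0],"claw": 0.034},
  {"travel": [0,0,-0.03],"twist": [0,0,0],"claw": 0.034},
  {"travel": [0,0,-0.07],"twist": [0,0,0],"claw": 0.04},
  {"travel": [0,0,-0.12],"twist": [0,0,0],"claw": 0.04},
  {"travel": [0,0,-0.16],"twist": [0,0,0],"claw": 0.04},
  {"travel": [0,0,-0.2],"twist": [0,0,0],"claw": 0.04},
  {"travel": [0,0,-0.2],"twist": [0,0,0],"claw": 0.04},
])

```text
clock: 13.2
position: [0.5959, -0.1663, 0.3078]
tool_rot: [-3.141, 0.008, 3.059]
force: [0.2, -0.3, -1.0]
grip_width: 0.0399
```

Run:
```python
from h import *
st()
snap('scene','s8');snap('side','t8')
a=cv2.imread('pics/s8.png');b=cv2.imread('pics/t8.png')
cv2.imwrite('pics/c8.png',np.hstack([cv2.resize(a[210:360,240:520],(500,268)),cv2.resize(b[220:380,240:420],(300,268))]))
plan((0.50,0.33,0.28,np.pi+.09))
```

```text
t 13.2 p [ 0.5959 -0.1663  0.3078] rot [-3.141, 0.008, 3.059] q [ 0.02  0.45  0.23  1.54 -0.11  1.16  1.76] F [ 0.2 -0.3 -1. ] w 0.0399
travel [0.1348, 0.4862, 0.0227] twist [-0.0, 0.1, -9.9] rows>= 10.1
```

View pics/c8.png

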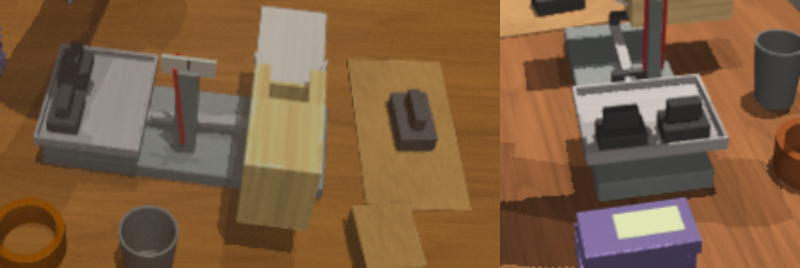

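>>> apply_moves([
  {"travel": [0.015,0.045,0],"twist": [0,0,-1],"claw": 0.04},
  {"travel": [0.03,0.09,0],"twist": [0,0,-2],"claw": 0.04},
  {"travel": [0.045,0.135,0],"twist": [0,0,-3],"claw": 0.04},
  {"travel": [0.06,0.18,0],"twist": [0,0,-4],"claw": 0.04},
  {"travel": [0.075,0.225,0],"twist": [0,0,-5],"claw": 0.04},
  {"travel": [0.09,0.27,0],"twist": [0,0,-6],"claw": 0.04},
  {"travel": [0.105,0.315,0],"twist": [0,0,-7],"claw": 0.04},
  {"travel": [0.12,0.36,0],"twist": [0,0,-8],"claw": 0.04},
  {"travel": [0.13,0.41,0],"twist": [0,0,-9],"claw": 0.04},
  {"travel": [0.135,0.455,0.01],"twist": [0,0,-9.9],"claw": 0.04},
])

```text
clock: 14.3
position: [0.496, 0.3012, 0.292]
tool_rot: [3.141, -0.0, -3.05]
force: [1.9, -0.4, -0.1]
grip_width: 0.04
```

>>> apply_moves([
  {"travel": [0,0.03,0.02],"twist": [0,0,0],"claw": 0.04},
  {"travel": [0,0.03,0.02],"twist": [0,0,0],"claw": 0.04},
  {"travel": [0,0.03,0.02],"twist": [0,0,0],"claw": 0.04},
])

```text
clock: 14.6
position: [0.4936, 0.3286, 0.2706]
tool_rot: [-3.14, -0.003, -3.05]
force: [1.2, -1.1, -0.0]
grip_width: 0.04
```

Run:
```python
from h import *
st()
snap('wrist','w9')
a=cv2.imread('pics/w9.png');cv2.imwrite('pics/w9b.png',cv2.resize(a[100:350,200:440],None,fx=2.4,fy=2.4,interpolation=cv2.INTER_CUBIC))
```

```text
t 14.6 p [0.4936 0.3286 0.2706] rot [-3.14, -0.003, -3.05] q [-0.71  0.43  0.03  1.64 -0.01  1.07  0.99] F [ 1.2 -1.1 -0. ] w 0.04
```

View pics/w9b.png

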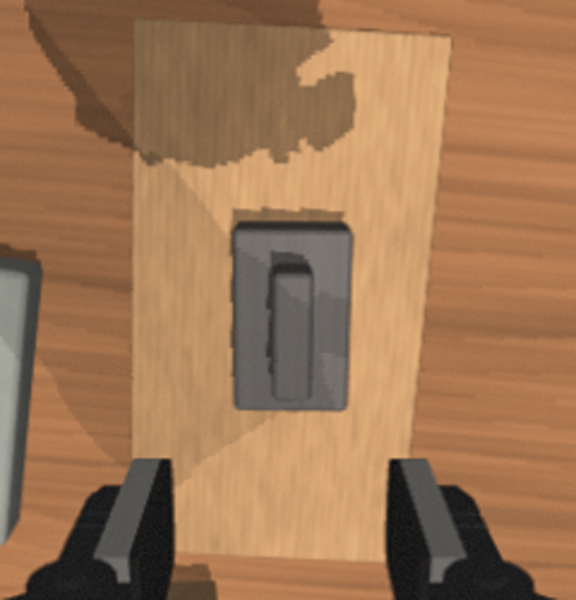

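Run:
```python
from h import *
f=load('w9')
def do(n,c,z,o,s):
    q=onz(f,np.array(c)/s+o,z); m=q.mean(0)
    ax=(q[2]+q[3]-q[0]-q[1])/2; w=(q[1]+q[2]-q[0]-q[3])/2
    print(n,m.round(4),'len',np.linalg.norm(ax).round(4),'wid',np.linalg.norm(w).round(4),'yaw',np.arctan2(ax[1],ax[0]).round(3))
do('L rib',[(273,272),(313,272),(312,401),(274,401)],.060,(200,100),2.4)
do('L foot',[(234,228),(352,229),(348,410),(235,409)],.034,(200,100),2.4)
plan((0.525,0.3385,0.038,np.pi+.09))
```

```text
L rib [0.5228 0.3383 0.06  ] len 0.0596 wid 0.0173 yaw 0.097
L foot [0.5224 0.3383 0.034 ] len 0.0888 wid 0.0547 yaw 0.089
travel [-0.0319, 0.0082, 0.2334] twist [-0.1, -0.1, 0.0] rows>= 4.7
```

>>> apply_moves([
  {"travel": [-0.03,0.007,0.04],"twist": [0,0,0],"claw": 0.04},
  {"travel": [-0.03,0.007,0.09],"twist": [0,0,0],"claw": 0.04},
  {"travel": [-0.03,0.007,0.14],"twist": [0,0,0],"claw": 0.04},
  {"travel": [-0.03,0.007,0.18],"twist": [0,0,0],"claw": 0.04},
  {"travel": [-0.03,0.007,0.21],"twist": [0,0,0],"claw": 0.04},
  {"travel": [-0.03,0.007,0.227],"twist": [0,0,0],"claw": 0.04},
  {"travel": [-0.03,0.007,0.232],"twist": [0,0,0],"claw": 0.04},
  {"travel": [-0.03,0.007,0.232],"twist": [0,0,0],"claw": 0.04},
])

```text
clock: 15.45
position: [0.524, 0.3374, 0.0404]
tool_rot: [-3.141, -0.0, -3.052]
force: [-0.1, 0.0, 0.5]
grip_width: 0.04
```

>>> apply_moves([
  {"travel": [0,0,0],"twist": [0,0,0],"claw": 0.005},
  {"travel": [0,0,0],"twist": [0,0,0],"claw": 0.005},
  {"travel": [0,0,0],"twist": [0,0,0],"claw": 0.005},
  {"travel": [0,0,0],"twist": [0,0,0],"claw": 0.005},
])

```text
clock: 15.85
position: [0.5243, 0.3384, 0.0416]
tool_rot: [3.141, 0.002, -3.051]
force: [-1.2, -2.8, 7.4]
grip_width: 0.0167
```

Run:
```python
from h import *
st()
plan((0.53,0.25,0.30,np.pi-.082),(0.56,0.1,0.31,np.pi-.082),(0.558,-0.1075,0.3,np.pi-.082))
```

```text
t 15.85 p [0.5243 0.3384 0.0416] rot [3.141, 0.002, -3.051] q [-0.68  0.76  0.01  1.73 -0.01  0.65  1.  ] F [-1.2 -2.8  7.4] w 0.0167
travel [0.0019, -0.0884, -0.2584] twist [0.0, 0.1, 9.9] rows>= 5.5
travel [-0.0145, -0.2405, -0.2684] twist [0.0, 0.1, 9.9] rows>= 7.2
travel [0.0062, -0.447, -0.2586] twist [0.0, 0.1, 9.9] rows>= 10.3
```

>>> apply_moves([
  {"travel": [0,0,-0.05],"twist": [0,0,0],"claw": 0.005},
  {"travel": [0,0,-0.1],"twist": [0,0,0],"claw": 0.005},
  {"travel": [0,0,-0.15],"twist": [0,0,0],"claw": 0.005},
  {"travel": [0,0,-0.2],"twist": [0,0,0],"claw": 0.005},
  {"travel": [0,0,-0.25],"twist": [0,0,2],"claw": 0.005},
  {"travel": [0,-0.04,-0.268],"twist": [0,0,4],"claw": 0.005},
  {"travel": [0,-0.09,-0.268],"twist": [0,0,6],"claw": 0.005},
  {"travel": [-0.005,-0.14,-0.268],"twist": [0,0,8],"claw": 0.005},
  {"travel": [-0.01,-0.19,-0.268],"twist": [0,0,9.9],"claw": 0.005},
  {"travel": [-0.014,-0.24,-0.268],"twist": [0,0,9.9],"claw": 0.005},
])

```text
clock: 16.85
position: [0.559, 0.0994, 0.3091]
tool_rot: [3.141, 0.001, 3.058]
force: [0.8, 0.3, -2.2]
grip_width: 0.0165
```

>>> apply_moves([
  {"travel": [0,-0.05,0],"twist": [0,0,0],"claw": 0.005},
  {"travel": [-0.002,-0.1,0],"twist": [0,0,0],"claw": 0.005},
  {"travel": [-0.006,-0.15,0],"twist": [0,0,0],"claw": 0.005},
  {"travel": [-0.012,-0.2,0],"twist": [0,0,0],"claw": 0.005},
  {"travel": [-0.015,-0.208,0],"twist": [0,0,0],"claw": 0.005},
  {"travel": [-0.015,-0.208,0],"twist": [0,0,0],"claw": 0.005},
  {"travel": [-0.015,-0.208,0],"twist": [0,0,0],"claw": 0.005},
])

```text
clock: 17.55
position: [0.5569, -0.1064, 0.3086]
tool_rot: [3.141, 0.0, 3.06]
force: [0.9, -0.5, -1.9]
grip_width: 0.0165
```

Run:
```python
from h import *
st()
snap('wrist','w10')
plan((0.558,-0.1075,0.1085,np.pi-.082))
```

```text
t 17.55 p [ 0.5569 -0.1064  0.3086] rot [3.141, 0.0, 3.06] q [-0.07  0.36  0.21  1.67 -0.08  1.12  1.65] F [ 0.9 -0.5 -1.9] w 0.0165
travel [-0.0012, -0.0016, 0.2] twist [0.0, -0.0, 0.1] rows>= 4.0
```

View pics/w10.png

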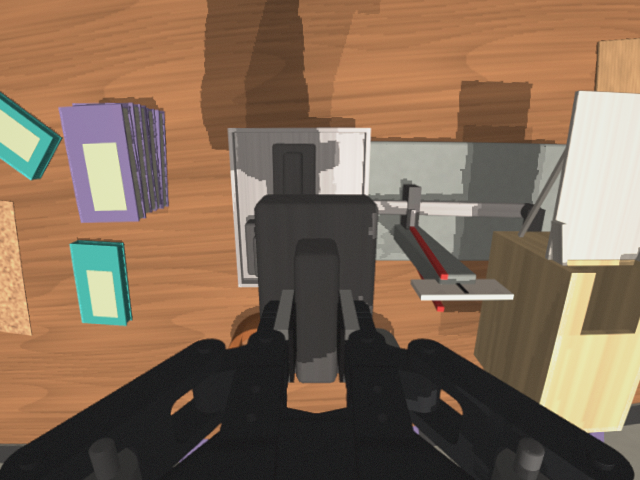

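Run:
```python
from h import *
a=cv2.imread('pics/w10.png');cv2.imwrite('pics/w10b.png',cv2.resize(a[115:295,215:385],None,fx=3.3,fy=3.3,interpolation=cv2.INTER_CUBIC))
```

```text
(no output)
```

View pics/w10b.png

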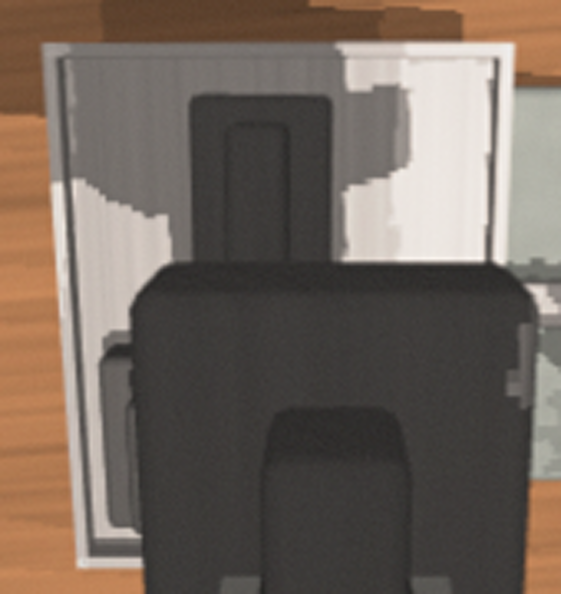

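Run:
```python
from h import *
f=load('w10');s=3.3;o=np.array((215,115))
ux=np.array([np.cos(.082),-np.sin(.082)]);uy=np.array([-ux[1],ux[0]])
P=lambda c,z:onz(f,np.array(c)/s+o,z)[:,:2]
rim=P([(42,43),(515,43),(78,567)],.082);print(rim)
c=rim[:2].mean(0)+.087*ux;print('c',c)
A=P([(192,97),(331,97)],.094);B=P([(104,352),(108,527)],.094);
for q in (*A,*B): print(((q-c)@ux).round(4),((q-c)@uy).round(4))
```

```text
[[ 0.46478562 -0.18831062]
 [ 0.47686004 -0.042449  ]
 [ 0.64016968 -0.20242381]]
c [ 0.5575305  -0.12250582]
-0.0708 -0.0257
-0.0707 0.0163
0.0084 -0.0567
0.0689 -0.0588
```

>>> apply_moves([
  {"travel": [0.012,0.05,0],"twist": [0,0,0],"claw": 0.005},
  {"travel": [0.014,0.1,0],"twist": [0,0,-1],"claw": 0.005},
  {"travel": [0.016,0.15,0],"twist": [0,0,-2],"claw": 0.005},
  {"travel": [0.018,0.2,0],"twist": [0,0,-3],"claw": 0.005},
  {"travel": [0.02,0.25,0],"twist": [0,0,-5],"claw": 0.005},
  {"travel": [0.02,0.3,0],"twist": [0,0,-6],"claw": 0.005},
  {"travel": [0.01,0.35,0],"twist": [0,0,-8],"claw": 0.005},
  {"travel": [0,0.4,0],"twist": [0,0,-9.9],"claw": 0.005},
  {"travel": [-0.004,0.446,0],"twist": [0,0,-9.9],"claw": 0.005},
  {"travel": [-0.004,0.446,0],"twist": [0,0,-9.9],"claw": 0.005},
])

```text
clock: 18.6
position: [0.5948, 0.346, 0.3067]
tool_rot: [3.139, -0.002, -3.041]
force: [-0.6, -0.1, -4.1]
grip_width: 0.0166
```

Run:
```python
from h import *
st()
plan((0.524,0.338,0.042,np.pi+.09))
```

```text
t 18.6 p [0.5948 0.346  0.3067] rot [3.139, -0.002, -3.041] q [-0.64  0.57  0.05  1.32 -0.03  1.25  1.08] F [-0.6 -0.1 -4.1] w 0.0166
travel [0.0706, -0.0016, 0.2648] twist [0.2, -0.1, 0.6] rows>= 5.5
```

>>> apply_moves([
  {"travel": [0.045,-0.001,0.02],"twist": [0,0,0.6],"claw": 0.005},
  {"travel": [0.0706,-0.0016,0.06],"twist": [0,0,0.6],"claw": 0.005},
  {"travel": [0.0706,-0.0016,0.11],"twist": [0,0,0.6],"claw": 0.005},
  {"travel": [0.0706,-0.0016,0.16],"twist": [0,0,0.6],"claw": 0.005},
  {"travel": [0.0706,-0.0016,0.2],"twist": [0,0,0.6],"claw": 0.005},
  {"travel": [0.0706,-0.0016,0.235],"twist": [0,0,0.6],"claw": 0.005},
  {"travel": [0.0706,-0.0016,0.255],"twist": [0,0,0.6],"claw": 0.005},
  {"travel": [0.0706,-0.0016,0.263],"twist": [0,0,0.6],"claw": 0.005},
  {"travel": [0.0706,-0.0016,0.264],"twist": [0,0,0.6],"claw": 0.005},
  {"travel": [0.0706,-0.0016,0.264],"twist": [0,0,0.6],"claw": 0.005},
])

```text
clock: 19.6
position: [0.5276, 0.3297, 0.0453]
tool_rot: [3.141, 0.001, -3.061]
force: [-0.4, 0.1, -2.1]
grip_width: 0.0166
```

>>> apply_moves([
  {"travel": [0,0,0],"twist": [0,0,0],"claw": 0.034},
  {"travel": [0,0,0],"twist": [0,0,0],"claw": 0.034},
  {"travel": [0,0,0],"twist": [0,0,0],"claw": 0.034},
  {"travel": [0,0,-0.03],"twist": [0,0,0],"claw": 0.034},
  {"travel": [0,0,-0.07],"twist": [0,0,0],"claw": 0.04},
  {"travel": [0,0,-0.12],"twist": [0,0,0],"claw": 0.04},
  {"travel": [0,0,-0.17],"twist": [0,0,0],"claw": 0.04},
  {"travel": [0,0,-0.22],"twist": [0,0,0],"claw": 0.04},
  {"travel": [0,0,-0.26],"twist": [0,0,0],"claw": 0.04},
  {"travel": [0,0,-0.26],"twist": [0,0,0],"claw": 0.04},
])

```text
clock: 20.6
position: [0.5291, 0.3299, 0.3105]
tool_rot: [3.137, 0.007, -3.062]
force: [0.3, 0.4, -0.3]
grip_width: 0.0401
```

Run:
```python
from h import *
st()
plan((0.46,-0.12,0.30,np.pi-.082))
```

```text
t 20.6 p [0.5291 0.3299 0.3105] rot [3.137, 0.007, -3.062] q [-0.69  0.45  0.05  1.52 -0.02  1.17  1.02] F [ 0.3  0.4 -0.3] w 0.0401
travel [0.1047, -0.443, 0.0077] twist [0.3, 0.4, 9.3] rows>= 9.1
```

>>> apply_moves([
  {"travel": [0.01,-0.05,0],"twist": [0,0,1],"claw": 0.04},
  {"travel": [0.022,-0.1,0],"twist": [0,0,2],"claw": 0.04},
  {"travel": [0.035,-0.145,0],"twist": [0,0,3],"claw": 0.04},
  {"travel": [0.046,-0.19,0],"twist": [0,0,4],"claw": 0.04},
  {"travel": [0.058,-0.24,0],"twist": [0,0,5],"claw": 0.04},
  {"travel": [0.07,-0.285,0],"twist": [0,0,6],"claw": 0.04},
  {"travel": [0.08,-0.33,0],"twist": [0,0,7],"claw": 0.04},
  {"travel": [0.09,-0.375,0],"twist": [0,0,8],"claw": 0.04},
  {"travel": [0.1,-0.42,0],"twist": [0,0,9],"claw": 0.04},
  {"travel": [0.105,-0.443,0],"twist": [0,0,9.3],"claw": 0.04},
])

```text
clock: 21.6
position: [0.457, -0.1246, 0.3047]
tool_rot: [-3.141, 0.001, 3.055]
force: [-0.2, 0.7, -0.8]
grip_width: 0.0398
```

>>> apply_moves([
  {"travel": [0,0,0],"twist": [0,0,0],"claw": 0.04},
  {"travel": [0,0,0],"twist": [0,0,0],"claw": 0.04},
])

```text
clock: 21.8
position: [0.4581, -0.1209, 0.3044]
tool_rot: [3.142, -0.0, 3.059]
force: [0.2, 0.5, 0.1]
grip_width: 0.0397
```

Run:
```python
from h import *
st()
snap('wrist','w11')
a=cv2.imread('pics/w11.png');cv2.imwrite('pics/w11b.png',cv2.resize(a[130:370,210:430],None,fx=2.5,fy=2.5,interpolation=cv2.INTER_CUBIC))
```

```text
t 21.8 p [ 0.4581 -0.1209  0.3044] rot [3.142, -0.0, 3.059] q [-0.1   0.2   0.28  1.9  -0.06  1.05  1.69] F [0.2 0.5 0.1] w 0.0397
```

View pics/w11b.png

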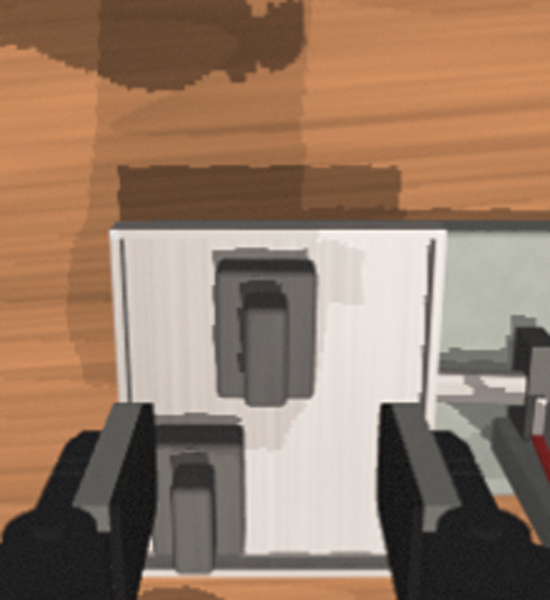

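Run:
```python
from h import *
f=load('w11');s=2.5;o=np.array((210,130))
ux=np.array([np.cos(.082),-np.sin(.082)]);uy=np.array([-ux[1],ux[0]]);c=np.array([.5576,-.1222])
P=lambda p,z:onz(f,np.array(p)/s+o,z)[:,:2]
for n,p,z in [('A rib',[(246,306),(287,306),(285,405),(247,405)],.12),('A foot',[(218,271),(316,271),(313,398),(219,398)],.094),('B rib',[(174,488),(213,488),(212,573),(175,573)],.12),('rim',[(110,232),(446,232)],.082)]:
    q=P(p,z);print(n,q.mean(0).round(4),((q-c)@np.c_[ux,uy]).round(4).tolist())
t=c-.042*ux-.042*uy;print(t)
plan((0.515,-.1266,.2,np.pi-.082))
```

```text
A rib [ 0.5142 -0.1241] [[-0.0647, -0.0135], [-0.0647, 0.0028], [-0.0216, 0.0023], [-0.0216, -0.0134]]
A foot [ 0.515 -0.124] [[-0.0718, -0.0259], [-0.0717, 0.0157], [-0.0129, 0.0154], [-0.013, -0.0264]]
B rib [ 0.593  -0.1623] [[0.0173, -0.0449], [0.0172, -0.0282], [0.0599, -0.0295], [0.06, -0.0459]]
rim [ 0.4719 -0.1154] [[-0.086, -0.0732], [-0.0859, 0.0727]]
[ 0.51230098 -0.16061873]
travel [-0.0571, -0.0017, 0.1043] twist [0.0, -0.0, 0.0] rows>= 2.4
```

>>> apply_moves([
  {"travel": [-0.0566,0.001,0.04],"twist": [0,0,0],"claw": 0.036},
  {"travel": [-0.0566,0.001,0.08],"twist": [0,0,0],"claw": 0.036},
  {"travel": [-0.0566,0.001,0.12],"twist": [0,0,0],"claw": 0.036},
  {"travel": [-0.0566,0.001,0.16],"twist": [0,0,0],"claw": 0.036},
  {"travel": [-0.0566,0.001,0.19],"twist": [0,0,0],"claw": 0.036},
  {"travel": [-0.0566,0.001,0.205],"twist": [0,0,0],"claw": 0.036},
  {"travel": [-0.0566,0.001,0.205],"twist": [0,0,0],"claw": 0.036},
  {"travel": [-0.0566,0.001,0.205],"twist": [0,0,0],"claw": 0.036},
])

```text
clock: 22.65
position: [0.515, -0.1239, 0.0997]
tool_rot: [3.142, -0.0, 3.061]
force: [0.8, 0.0, 0.2]
grip_width: 0.036
```

>>> apply_moves([
  {"travel": [0,0,0],"twist": [0,0,0],"claw": 0.005},
  {"travel": [0,0,0],"twist": [0,0,0],"claw": 0.005},
  {"travel": [0,0,0],"twist": [0,0,0],"claw": 0.005},
  {"travel": [0,0,0],"twist": [0,0,0],"claw": 0.005},
  {"travel": [0,0,-0.03],"twist": [0,0,0],"claw": 0.005},
  {"travel": [0,-0.036,-0.03],"twist": [0,0,0],"claw": 0.005},
  {"travel": [0,-0.036,-0.01],"twist": [0,0,0],"claw": 0.005},
  {"travel": [0,-0.036,-0.003],"twist": [0,0,0],"claw": 0.005},
  {"travel": [0,-0.036,-0.003],"twist": [0,0,0],"claw": 0.005},
])

```text
clock: 23.55
position: [0.5112, -0.1599, 0.1018]
tool_rot: [3.141, -0.002, 3.06]
force: [0.8, -0.2, -1.4]
grip_width: 0.0167
```

>>> apply_moves([
  {"travel": [0,0,0],"twist": [0,0,0],"claw": 0.034},
  {"travel": [0,0,0],"twist": [0,0,0],"claw": 0.034},
  {"travel": [0,0,0],"twist": [0,0,0],"claw": 0.034},
  {"travel": [0,0,-0.03],"twist": [0,0,0],"claw": 0.034},
  {"travel": [0,0,-0.07],"twist": [0,0,0],"claw": 0.04},
  {"travel": [0,0,-0.12],"twist": [0,0,0],"claw": 0.04},
  {"travel": [0.02,0,-0.16],"twist": [0,0,0],"claw": 0.04},
  {"travel": [0.06,0,-0.2],"twist": [0,0,0],"claw": 0.04},
  {"travel": [0.06,0,-0.2],"twist": [0,0,0],"claw": 0.04},
  {"travel": [0.06,0,-0.2],"twist": [0,0,0],"claw": 0.04},
])

```text
clock: 24.55
position: [0.4519, -0.1555, 0.3037]
tool_rot: [3.141, 0.003, 3.059]
force: [-0.7, 0.2, -0.5]
grip_width: 0.0401
```

Run:
```python
from h import *
st()
snap('wrist','w12');snap('scene','s12')
a=cv2.imread('pics/w12.png');b=cv2.imread('pics/s12.png');cv2.imwrite('pics/w12b.png',np.hstack([cv2.resize(a[130:370,210:450],(480,480)),cv2.resize(b[210:370,390:550],(300,300))[:,:300].copy() if 0 else cv2.copyMakeBorder(cv2.resize(b[210:370,390:550],(300,300)),0,180,0,0,0)]))
plan((0.50,0.33,0.28,np.pi+.09))
```

```text
t 24.55 p [ 0.4519 -0.1555  0.3037] rot [3.141, 0.003, 3.059] q [-0.04  0.21  0.3   1.89 -0.07  1.05  1.77] F [-0.7  0.2 -0.5] w 0.0401
travel [-0.008, 0.4875, 0.0218] twist [-0.0, -0.0, -9.8] rows>= 9.8
```

View pics/w12b.png

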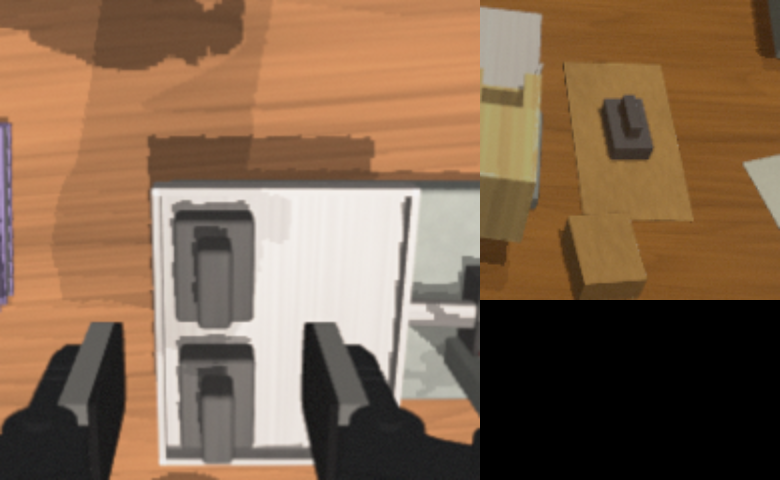

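>>> apply_moves([
  {"travel": [0,0.05,0],"twist": [0,0,-1],"claw": 0.04},
  {"travel": [0,0.1,0],"twist": [0,0,-2],"claw": 0.04},
  {"travel": [0,0.15,0],"twist": [0,0,-3],"claw": 0.04},
  {"travel": [0,0.2,0],"twist": [0,0,-4],"claw": 0.04},
  {"travel": [-0.002,0.25,0],"twist": [0,0,-5],"claw": 0.04},
  {"travel": [-0.004,0.3,0],"twist": [0,0,-6],"claw": 0.04},
  {"travel": [-0.006,0.35,0],"twist": [0,0,-7],"claw": 0.04},
  {"travel": [-0.008,0.4,0],"twist": [0,0,-8],"claw": 0.04},
  {"travel": [-0.008,0.45,0.01],"twist": [0,0,-9],"claw": 0.04},
  {"travel": [-0.008,0.487,0.02],"twist": [0,0,-9.8],"claw": 0.04},
])

```text
clock: 25.65
position: [0.4995, 0.3327, 0.2798]
tool_rot: [-3.141, -0.002, -3.05]
force: [0.8, -1.2, 0.5]
grip_width: 0.04
```

>>> apply_moves([
  {"travel": [0,0,0.01],"twist": [0,0,0],"claw": 0.04},
  {"travel": [0,0,0.01],"twist": [0,0,0],"claw": 0.04},
  {"travel": [0,0,0.01],"twist": [0,0,0],"claw": 0.04},
])

```text
clock: 25.95
position: [0.5001, 0.3283, 0.2713]
tool_rot: [-3.14, -0.002, -3.054]
force: [-0.8, -0.6, 0.7]
grip_width: 0.0402
```

Run:
```python
from h import *
st()
snap('wrist','w13')
a=cv2.imread('pics/w13.png');cv2.imwrite('pics/w13b.png',cv2.resize(a[100:350,200:440],None,fx=2.4,fy=2.4,interpolation=cv2.INTER_CUBIC))
```

```text
t 25.95 p [0.5001 0.3283 0.2713] rot [-3.14, -0.002, -3.054] q [-0.69  0.44  0.01  1.63 -0.01  1.08  0.98] F [-0.8 -0.6  0.7] w 0.0402
```

View pics/w13b.png

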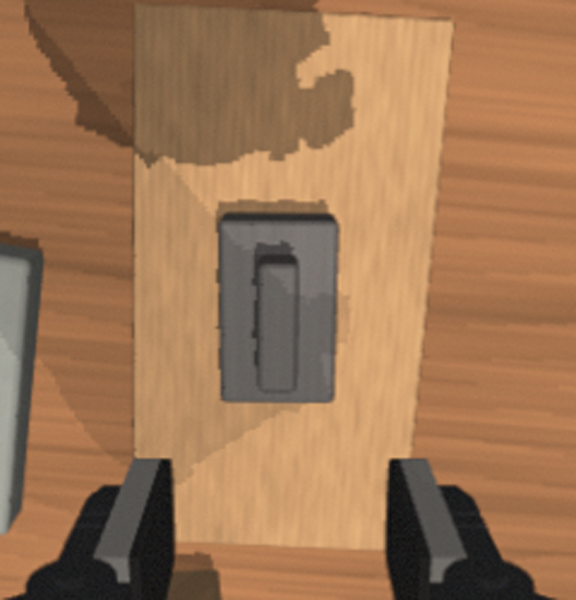

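Run:
```python
from h import *
f=load('w13')
q=onz(f,np.array([(258,262),(299,262),(296,392),(259,392)])/2.4+(200,100),.06);print(q.mean(0))
m=q.mean(0);plan((m[0],m[1],.04,np.pi+.088))
```

```text
[0.52592342 0.33096225 0.06      ]
travel [-0.0259, 0.0007, 0.232] twist [-0.0, -0.0, -0.0] rows>= 4.7
```

>>> apply_moves([
  {"travel": [-0.026,0.001,0.04],"twist": [0,0,0],"claw": 0.04},
  {"travel": [-0.026,0.001,0.09],"twist": [0,0,0],"claw": 0.04},
  {"travel": [-0.026,0.001,0.14],"twist": [0,0,0],"claw": 0.04},
  {"travel": [-0.026,0.001,0.18],"twist": [0,0,0],"claw": 0.04},
  {"travel": [-0.026,0.001,0.21],"twist": [0,0,0],"claw": 0.04},
  {"travel": [-0.026,0.001,0.227],"twist": [0,0,0],"claw": 0.04},
  {"travel": [-0.026,0.001,0.232],"twist": [0,0,0],"claw": 0.04},
  {"travel": [-0.026,0.001,0.232],"twist": [0,0,0],"claw": 0.04},
])

```text
clock: 26.8
position: [0.526, 0.3318, 0.0405]
tool_rot: [-3.141, -0.0, -3.054]
force: [-0.2, 0.5, -0.6]
grip_width: 0.0397
```

>>> apply_moves([
  {"travel": [0,0,0],"twist": [0,0,0],"claw": 0.005},
  {"travel": [0,0,0],"twist": [0,0,0],"claw": 0.005},
  {"travel": [0,0,0],"twist": [0,0,0],"claw": 0.005},
  {"travel": [0,0,0],"twist": [0,0,0],"claw": 0.005},
])

```text
clock: 27.2
position: [0.5265, 0.3325, 0.0418]
tool_rot: [3.141, 0.002, -3.053]
force: [-1.3, -3.1, 6.4]
grip_width: 0.0168
```

>>> apply_moves([
  {"travel": [0,0,-0.05],"twist": [0,0,0],"claw": 0.005},
  {"travel": [0,0,-0.1],"twist": [0,0,0],"claw": 0.005},
  {"travel": [0,0,-0.15],"twist": [0,0,0],"claw": 0.005},
  {"travel": [0,0,-0.2],"twist": [0,0,0],"claw": 0.005},
  {"travel": [0,0,-0.25],"twist": [0,0,2],"claw": 0.005},
  {"travel": [0,-0.04,-0.268],"twist": [0,0,4],"claw": 0.005},
  {"travel": [0,-0.09,-0.268],"twist": [0,0,6],"claw": 0.005},
  {"travel": [-0.005,-0.14,-0.268],"twist": [0,0,8],"claw": 0.005},
  {"travel": [-0.01,-0.19,-0.268],"twist": [0,0,9.9],"claw": 0.005},
  {"travel": [-0.014,-0.24,-0.268],"twist": [0,0,9.9],"claw": 0.005},
])

```text
clock: 28.2
position: [0.5607, 0.0933, 0.3093]
tool_rot: [3.141, 0.001, 3.056]
force: [2.1, -0.0, -2.2]
grip_width: 0.017
```

Run:
```python
from h import *
st()
plan((.5594,-.1,.309,np.pi-.082))
```

```text
t 28.2 p [0.5607 0.0933 0.3093] rot [3.141, 0.001, 3.056] q [-0.36  0.36  0.12  1.66 -0.05  1.12  1.26] F [ 2.1 -0.  -2.2] w 0.017
travel [-0.0151, -0.1927, 0.0002] twist [0.0, 0.1, -0.2] rows>= 3.9
```

>>> apply_moves([
  {"travel": [-0.004,-0.05,0],"twist": [0,0,0],"claw": 0.005},
  {"travel": [-0.008,-0.1,0],"twist": [0,0,0],"claw": 0.005},
  {"travel": [-0.012,-0.15,0],"twist": [0,0,0],"claw": 0.005},
  {"travel": [-0.015,-0.193,0],"twist": [0,0,0],"claw": 0.005},
  {"travel": [-0.015,-0.193,0],"twist": [0,0,0],"claw": 0.005},
  {"travel": [-0.015,-0.193,0],"twist": [0,0,0],"claw": 0.005},
])

```text
clock: 28.8
position: [0.5593, -0.0993, 0.309]
tool_rot: [3.141, 0.001, 3.055]
force: [-0.3, 0.7, -2.0]
grip_width: 0.0168
```

Run:
```python
from h import *
st()
plan((.5594,-.1,.1085,np.pi-.082))
snap('wrist','w14')
a=cv2.imread('pics/w14.png');cv2.imwrite('pics/w14b.png',cv2.resize(a[115:295,185:385],None,fx=3,fy=3,interpolation=cv2.INTER_CUBIC))
```

```text
t 28.8 p [ 0.5593 -0.0993  0.309 ] rot [3.141, 0.001, 3.055] q [-0.07  0.36  0.19  1.66 -0.08  1.12  1.63] F [-0.3  0.7 -2. ] w 0.0168
travel [-0.0, -0.0007, 0.2005] twist [0.0, 0.0, -0.2] rows>= 4.0
```

View pics/w14b.png

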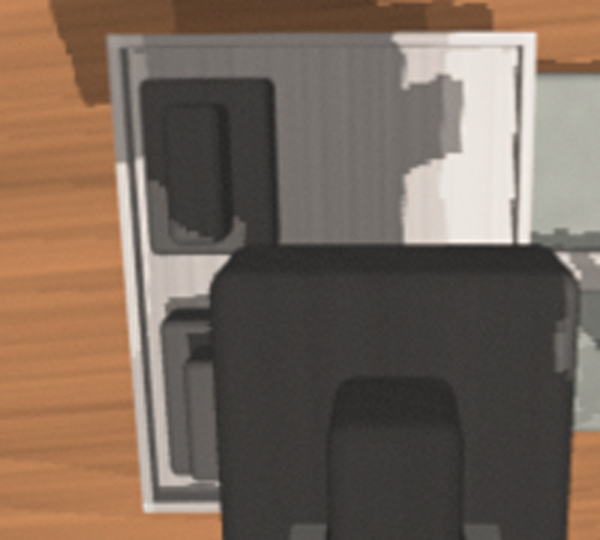

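Both small weights are at the left of the tray, so the large one's place is free. I'll lower it.

>>> apply_moves([
  {"travel": [0,-0.001,0.05],"twist": [0,0,0],"claw": 0.005},
  {"travel": [0,-0.001,0.1],"twist": [0,0,0],"claw": 0.005},
  {"travel": [0,-0.001,0.14],"twist": [0,0,0],"claw": 0.005},
  {"travel": [0,-0.001,0.17],"twist": [0,0,0],"claw": 0.005},
  {"travel": [0,-0.001,0.19],"twist": [0,0,0],"claw": 0.005},
  {"travel": [0,-0.001,0.2],"twist": [0,0,0],"claw": 0.005},
  {"travel": [0,-0.001,0.2],"twist": [0,0,0],"claw": 0.005},
  {"travel": [0,-0.001,0.2],"twist": [0,0,0],"claw": 0.005},
])

```text
clock: 29.65
position: [0.56, -0.0984, 0.109]
tool_rot: [3.141, 0.001, 3.059]
force: [0.0, -0.5, -2.9]
grip_width: 0.0167
```

>>> apply_moves([
  {"travel": [0,0,0],"twist": [0,0,0],"claw": 0.034},
  {"travel": [0,0,0],"twist": [0,0,0],"claw": 0.034},
  {"travel": [0,0,0],"twist": [0,0,0],"claw": 0.034},
  {"travel": [0,0,-0.03],"twist": [0,0,0],"claw": 0.034},
  {"travel": [0,0,-0.07],"twist": [0,0,0],"claw": 0.034},
  {"travel": [0,0,-0.12],"twist": [0,0,0],"claw": 0.04},
  {"travel": [0.02,0,-0.16],"twist": [0,0,0],"claw": 0.06},
  {"travel": [0.06,0,-0.2],"twist": [0,0,0],"claw": 0.085},
  {"travel": [0.1,0,-0.2],"twist": [0,0,0],"claw": 0.085},
  {"travel": [0.1,0,-0.2],"twist": [0,0,0],"claw": 0.085},
])

```text
clock: 30.65
position: [0.4563, -0.0911, 0.31]
tool_rot: [3.141, 0.001, 3.057]
force: [1.2, -1.0, -0.5]
grip_width: 0.0848
```

Run:
```python
from h import *
st()
snap('wrist','w15');snap('scene','s15');snap('side','t15')
plan((.45,-.26,.28,np.pi))
```

```text
t 30.65 p [ 0.4563 -0.0911  0.31  ] rot [3.141, 0.001, 3.057] q [-0.1   0.18  0.2   1.91 -0.04  1.06  1.6 ] F [ 1.2 -1.  -0.5] w 0.0848
travel [-0.0039, -0.1694, 0.0287] twist [-0.0, 0.1, -4.8] rows>= 3.4
```

View pics/w15.png

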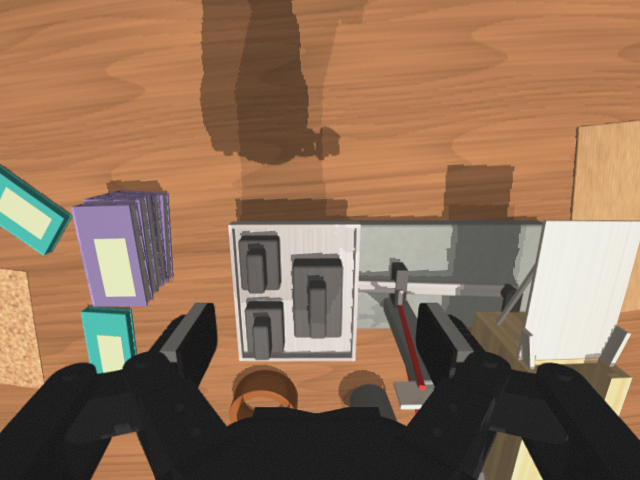

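View pics/t15.png

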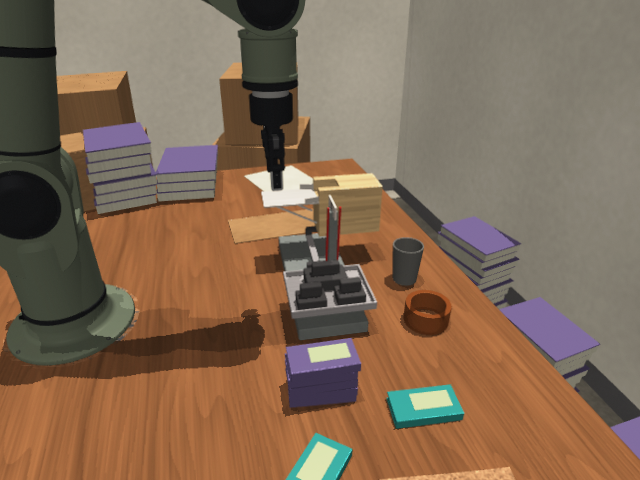

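>>> apply_moves([
  {"travel": [-0.001,-0.05,0],"twist": [0,0,-2],"claw": 0.085},
  {"travel": [-0.002,-0.1,0.01],"twist": [0,0,-4],"claw": 0.085},
  {"travel": [-0.004,-0.15,0.02],"twist": [0,0,-4.8],"claw": 0.085},
  {"travel": [-0.004,-0.2,0.03],"twist": [0,0,-4.8],"claw": 0.085},
  {"travel": [-0.004,-0.2,0.03],"twist": [0,0,-4.8],"claw": 0.085},
  {"travel": [-0.004,-0.2,0.03],"twist": [0,0,-4.8],"claw": 0.085},
])

```text
clock: 31.4
position: [0.447, -0.2918, 0.2772]
tool_rot: [-3.142, -0.002, 3.139]
force: [0.2, 0.2, -0.0]
grip_width: 0.0848
```

Run:
```python
from h import *
st()
snap('wrist','w16')
```

```text
t 31.4 p [ 0.447  -0.2918  0.2772] rot [-3.142, -0.002, 3.139] q [ 0.24  0.34  0.3   1.8  -0.11  1.03  2.15] F [ 0.2  0.2 -0. ] w 0.0848
```

View pics/w16.png

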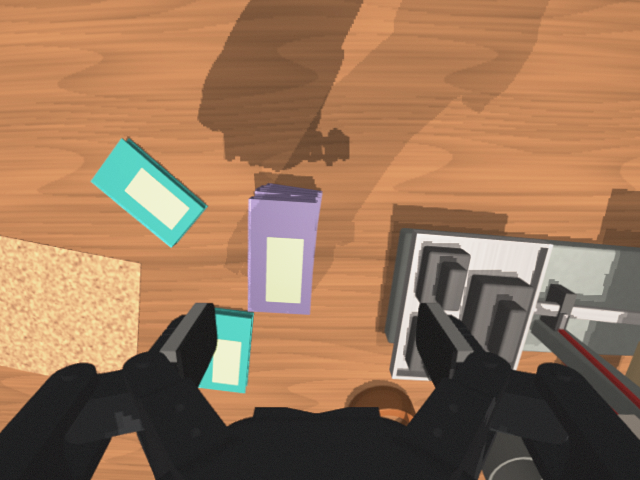

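Run:
```python
from h import *
f=load('w16')
a=cv2.imread('pics/w16.png');cv2.imwrite('pics/w16b.png',cv2.resize(a[165:335,210:350],None,fx=3.5,fy=3.5,interpolation=cv2.INTER_CUBIC))
hsv=cv2.cvtColor(a,cv2.COLOR_BGR2HSV)
m=cv2.inRange(hsv,(115,40,120),(150,255,255));m[:, 350:]=0;m=cv2.morphologyEx(m,cv2.MORPH_OPEN,np.ones((3,3)))
cs=max(cv2.findContours(cv2.morphologyEx(m,cv2.MORPH_CLOSE,np.ones((45,45))),0,2)[0],key=cv2.contourArea)
print(cv2.minAreaRect(cs),cv2.boundingRect(cs))
t=onz(f,[(252,312),(245,391),(200,388)],.018);print(t.round(3))
```

```text
((281.8500061035156, 251.05001831054688), (70.2902603149414, 122.37670135498047), 3.3664605617523193) (248, 190, 73, 124)
[[ 0.587 -0.374  0.018]
 [ 0.712 -0.392  0.018]
 [ 0.707 -0.455  0.018]]
```

View pics/w16b.png

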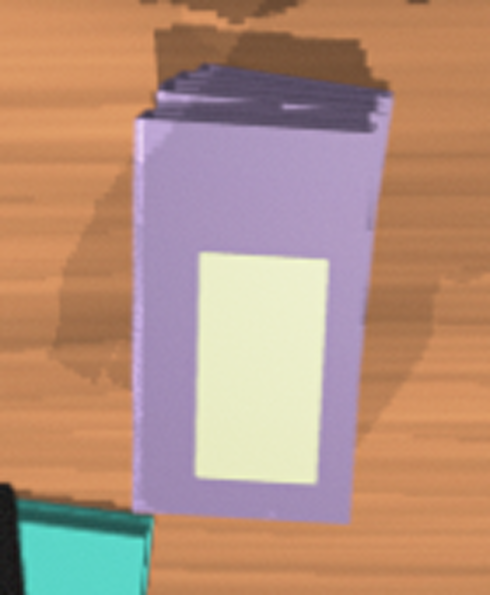

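Run:
```python
from h import *
f=load('w16')
def do(n,c,z,o,s):
    q=onz(f,np.array(c)/s+o,z); m=q.mean(0)
    ax=(q[2]+q[3]-q[0]-q[1])/2; w=(q[1]+q[2]-q[0]-q[3])/2
    print(n,q[:,:2].round(3).tolist(),m.round(4),'len',np.linalg.norm(ax).round(4),'wid',np.linalg.norm(w).round(4),'yaw',np.arctan2(ax[1],ax[0]).round(3), (np.arctan2(w[1],w[0])-np.pi/2).round(3))
do('bk',[(135,118),(376,131),(350,522),(132,512)],.09,(210,165),3.5)
do('lab',[(201,253),(328,260),(318,484),(195,478)],.09,(210,165),3.5)
```

```text
bk [[0.428, -0.356], [0.432, -0.289], [0.551, -0.297], [0.548, -0.364]] [ 0.4896 -0.3266  0.09  ] len 0.1203 wid 0.0663 yaw -0.067 -0.054
lab [[0.466, -0.339], [0.468, -0.303], [0.539, -0.307], [0.537, -0.344]] [ 0.5024 -0.3233  0.09  ] len 0.0703 wid 0.0365 yaw -0.062 -0.057
```

Run:
```python
from h import *
plan((.489,-.3262,.0665,np.pi-.06))
```

```text
travel [-0.0419, -0.0358, 0.211] twist [0.0, -0.1, 3.4] rows>= 4.4
```

>>> apply_moves([
  {"travel": [-0.02,-0.018,0.03],"twist": [0,0,1.7],"claw": 0.085},
  {"travel": [-0.042,-0.036,0.05],"twist": [0,0,3.4],"claw": 0.085},
  {"travel": [-0.042,-0.036,0.09],"twist": [0,0,3.4],"claw": 0.085},
  {"travel": [-0.042,-0.036,0.13],"twist": [0,0,3.4],"claw": 0.085},
  {"travel": [-0.042,-0.036,0.16],"twist": [0,0,3.4],"claw": 0.085},
  {"travel": [-0.042,-0.036,0.18],"twist": [0,0,3.4],"claw": 0.085},
  {"travel": [-0.042,-0.036,0.18],"twist": [0,0,3.4],"claw": 0.085},
])

```text
clock: 32.15
position: [0.4889, -0.3243, 0.096]
tool_rot: [3.14, -0.004, 3.084]
force: [-0.1, 1.0, -0.3]
grip_width: 0.0847
```

Run:
```python
from h import *
st()
plan((.489,-.3262,.0665,np.pi-.06))
snap('wrist','w17')
```

```text
t 32.15 p [ 0.4889 -0.3243  0.096 ] rot [3.14, -0.004, 3.084] q [ 0.32  0.65  0.24  1.82 -0.23  0.7   2.2 ] F [-0.1  1.  -0.3] w 0.0847
travel [-0.0003, -0.0019, 0.0295] twist [0.1, -0.2, 0.2] rows>= 0.6
```

View pics/w17.png

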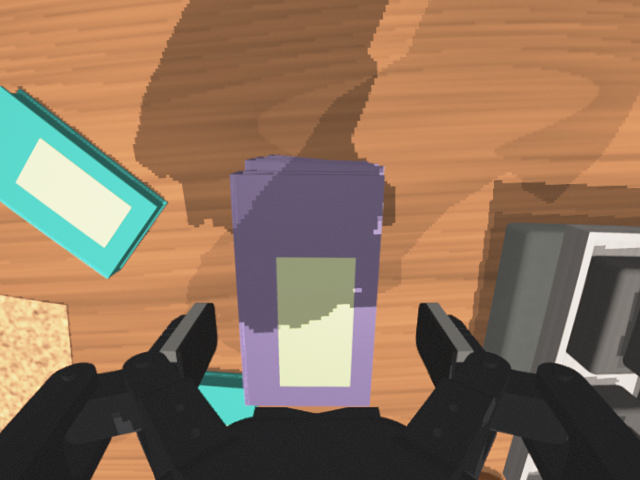

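>>> apply_moves([
  {"travel": [0,-0.002,0.015],"twist": [0,0,0],"claw": 0.085},
  {"travel": [0,-0.002,0.0285],"twist": [0,0,0],"claw": 0.085},
  {"travel": [0,-0.002,0.0285],"twist": [0,0,0],"claw": 0.085},
  {"travel": [0,-0.002,0.0285],"twist": [0,0,0],"claw": 0.06},
  {"travel": [0,-0.002,0.0285],"twist": [0,0,0],"claw": 0.06},
  {"travel": [0,-0.002,0.0285],"twist": [0,0,0],"claw": 0.06},
  {"travel": [0,-0.002,0.0285],"twist": [0,0,0],"claw": 0.06},
], force=40)

```text
clock: 32.9
position: [0.4892, -0.3288, 0.0704]
tool_rot: [-3.141, 0.001, 3.082]
force: [-0.9, 0.9, 6.4]
grip_width: 0.065
```

Run:
```python
from h import *
st()
snap('wrist','w18');snap('side','t18')
a=cv2.imread('pics/w18.png');b=cv2.imread('pics/t18.png')
cv2.imwrite('pics/c18.png',np.hstack([cv2.resize(a,(400,300)),cv2.resize(b[300:420,240:400],(400,300))]))
```

```text
t 32.9 p [ 0.4892 -0.3288  0.0704] rot [-3.141, 0.001, 3.082] q [ 0.34  0.69  0.23  1.82 -0.24  0.65  2.21] F [-0.9  0.9  6.4] w 0.065
```

View pics/c18.png

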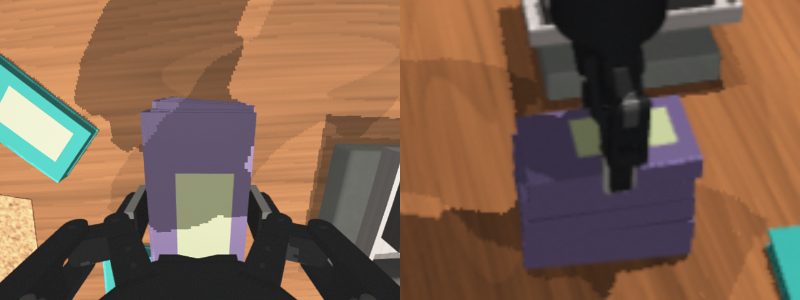

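>>> apply_moves([
  {"travel": [0,0,-0.02],"twist": [0,0,0],"claw": 0.06},
  {"travel": [0,0,-0.04],"twist": [0,0,0],"claw": 0.06},
  {"travel": [0,0,-0.04],"twist": [0,0,0],"claw": 0.06},
])

```text
clock: 33.3
position: [0.4899, -0.3293, 0.1121]
tool_rot: [-3.14, 0.003, 3.082]
force: [0.1, 0.3, -2.3]
grip_width: 0.0651
```

Run:
```python
from h import *
st()
snap('side','t19')
b=cv2.imread('pics/t19.png')
cv2.imwrite('pics/c19.png',cv2.resize(b[280:420,240:400],(686,600)))
```

```text
t 33.3 p [ 0.4899 -0.3293  0.1121] rot [-3.14, 0.003, 3.082] q [ 0.32  0.63  0.25  1.81 -0.22  0.73  2.2 ] F [ 0.1  0.3 -2.3] w 0.0651
```

View pics/c19.png

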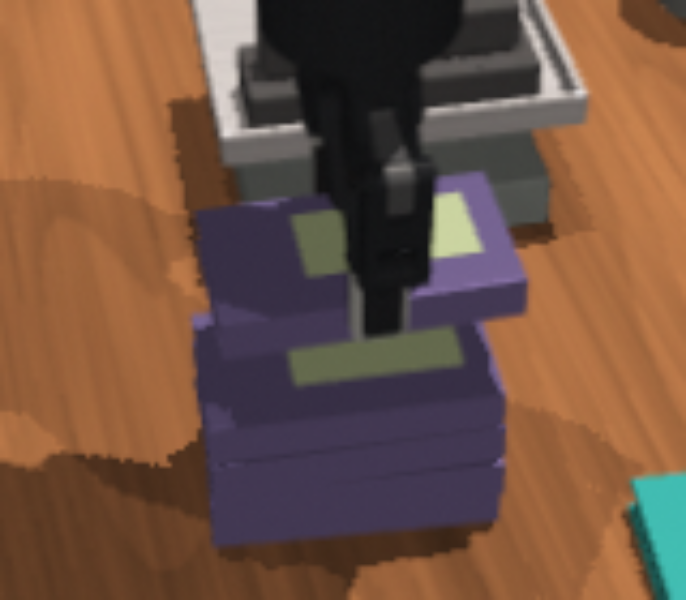

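>>> apply_moves([
  {"travel": [0,0,-0.05],"twist": [0,0,0],"claw": 0.06},
  {"travel": [0,0,-0.1],"twist": [0,0,0],"claw": 0.06},
  {"travel": [0,0,-0.15],"twist": [0,0,0],"claw": 0.06},
  {"travel": [0,0,-0.2],"twist": [0,0,0],"claw": 0.06},
  {"travel": [0.01,0.05,-0.22],"twist": [0,0,0],"claw": 0.06},
  {"travel": [0.02,0.1,-0.22],"twist": [0,0,1],"claw": 0.06},
  {"travel": [0.03,0.15,-0.22],"twist": [0,0,1.3],"claw": 0.06},
  {"travel": [0.04,0.2,-0.22],"twist": [0,0,1.3],"claw": 0.06},
  {"travel": [0.05,0.25,-0.22],"twist": [0,0,1.3],"claw": 0.06},
  {"travel": [0.06,0.3,-0.22],"twist": [0,0,1.3],"claw": 0.06},
])

```text
clock: 34.35
position: [0.4473, -0.0329, 0.3293]
tool_rot: [-3.141, -0.001, 3.06]
force: [2.8, 0.8, -0.3]
grip_width: 0.065
```

>>> apply_moves([
  {"travel": [0,0.05,0],"twist": [0,0,0],"claw": 0.06},
  {"travel": [0,0.07,0],"twist": [0,0,0],"claw": 0.06},
  {"travel": [0,0.07,0],"twist": [0,0,0],"claw": 0.06},
  {"travel": [0,0.07,0],"twist": [0,0,0],"claw": 0.06},
  {"travel": [0,0.07,0],"twist": [0,0,0],"claw": 0.06},
])

```text
clock: 34.85
position: [0.4538, 0.0339, 0.3294]
tool_rot: [-3.141, -0.001, 3.058]
force: [-0.4, 0.1, -0.6]
grip_width: 0.0644
```

Run:
```python
from h import *
st()
snap('wrist','w20')
```

```text
t 34.85 p [0.4538 0.0339 0.3294] rot [-3.141, -0.001, 3.058] q [-0.32  0.14  0.13  1.9  -0.02  1.11  1.3 ] F [-0.4  0.1 -0.6] w 0.0644
```

View pics/w20.png

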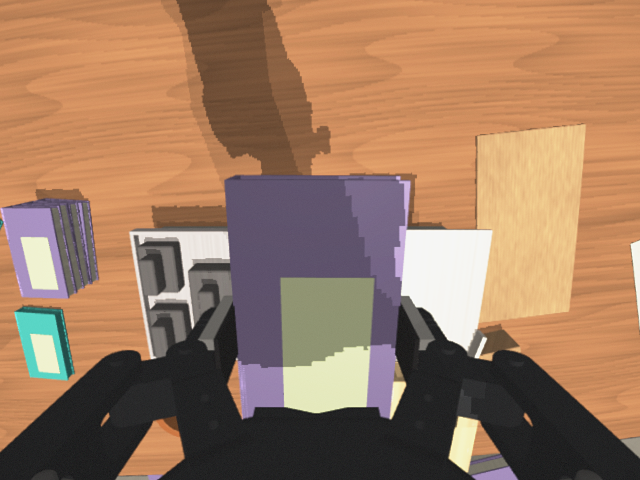

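Run:
```python
from h import *
a=cv2.imread('pics/s15.png');b=cv2.imread('pics/w15.png')
cv2.imwrite('pics/c20.png',np.hstack([cv2.resize(a[205:285,365:435],(420,480),interpolation=cv2.INTER_CUBIC),cv2.resize(b[205:400,500:640],(345,480),interpolation=cv2.INTER_CUBIC)]))
```

```text
(no output)
```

View pics/c20.png

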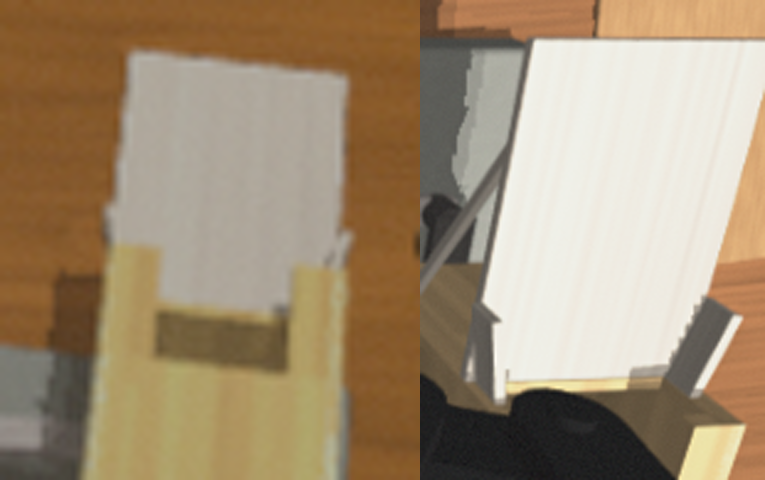

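Run:
```python
from h import *
s=load('s15');w=load('w15')
yaw=-.082;ux=np.array([np.cos(yaw),np.sin(yaw)]);uy=np.array([-ux[1],ux[0]])
q=onz(s,np.array([(130,52),(348,75)])/6+(365,205),.18);print('scene near',q.round(4),q.mean(0).round(4),np.linalg.norm(q[0]-q[1]),np.arctan2(q[0,0]-q[1,0],q[1,1]-q[0,1]))
q=onz(s,np.array([(104,245),(347,268)])/6+(365,205),.21);print('scene lid front',q.round(4),q.mean(0).round(4),np.arctan2(q[0,0]-q[1,0],q[1,1]-q[0,1]))
q=onz(s,np.array([(155,355),(287,372),(160,308),(290,310)])/6+(365,205),.21);print('notch rear',q.round(4))
p=onz(w,[(545.9,220.4),(638.8,245.6)],.18);print('wrist near left, right edge pt',p.round(4),(p[:,:2]@np.c_[ux,uy]).round(4))
o=p[0,:2];mid=o+.045*uy;print('near mid wrist',mid.round(4))
p=onz(w,[(532.5,368.7),(609.6,365.4)],.18);print(p.round(4),((p[:,:2]-o)@np.c_[ux,uy]).round(4))
p=onz(load('w3'),[(521.3,207.7),(619.4,217.1)],.167);print('w3 near',p.round(4),p.mean(0).round(4))
```

```text
scene near [[0.4656 0.099  0.18  ]
 [0.472  0.1891 0.18  ]] [0.4688 0.144  0.18  ] 0.09029157465013252 -0.07088160150884307
scene lid front [[0.5999 0.0857 0.21  ]
 [0.6046 0.1777 0.21  ]] [0.6022 0.1317 0.21  ] -0.05138071056216391
notch rear [[0.6525 0.1046 0.21  ]
 [0.6571 0.1531 0.21  ]
 [0.6297 0.1066 0.21  ]
 [0.6271 0.1553 0.21  ]]
wrist near left, right edge pt [[0.4615 0.1005 0.18  ]
 [0.491  0.1889 0.18  ]] [[0.4518 0.138 ]
 [0.4739 0.2285]]
near mid wrist [0.4652 0.1454]
[[0.6079 0.1053 0.18  ]
 [0.6137 0.1846 0.18  ]] [[0.1454 0.0167]
 [0.1448 0.0962]]
w3 near [[0.4619 0.1001 0.167 ]
 [0.469  0.1899 0.167 ]] [0.4655 0.145  0.167 ]
```

Run:
```python
from h import *
plan((.53,.1385,.25,np.pi-.08),(.534,.138,.18,np.pi-.08))
```

```text
travel [-0.0671, 0.1107, 0.0794] twist [-0.0, -0.0, -0.2] rows>= 3.0
travel [-0.0712, 0.1106, 0.1494] twist [-0.0, -0.0, -0.2] rows>= 4.0
```

>>> apply_moves([
  {"travel": [-0.02,0.04,0],"twist": [0,0,0],"claw": 0.06},
  {"travel": [-0.04,0.08,0.01],"twist": [0,0,0],"claw": 0.06},
  {"travel": [-0.065,0.11,0.03],"twist": [0,0,-0.2],"claw": 0.06},
  {"travel": [-0.07,0.1106,0.07],"twist": [0,0,-0.2],"claw": 0.06},
  {"travel": [-0.0712,0.1106,0.1],"twist": [0,0,-0.2],"claw": 0.06},
  {"travel": [-0.0712,0.1106,0.115],"twist": [0,0,-0.2],"claw": 0.06},
  {"travel": [-0.0712,0.1106,0.115],"twist": [0,0,-0.2],"claw": 0.06},
  {"travel": [-0.0712,0.1106,0.115],"twist": [0,0,-0.2],"claw": 0.06},
])

```text
clock: 35.7
position: [0.5343, 0.1387, 0.2153]
tool_rot: [-3.141, 0.0, 3.062]
force: [-0.1, 0.1, -1.2]
grip_width: 0.0649
```

Run:
```python
from h import *
st()
snap('wrist','w21');snap('scene','s21')
a=cv2.imread('pics/w21.png');b=cv2.imread('pics/s21.png')
cv2.imwrite('pics/c21.png',np.hstack([cv2.resize(a,(460,345)),cv2.resize(b[190:310,340:458],(340,345))]))
plan((.534,.138,.18,np.pi-.08))
```

```text
t 35.7 p [0.5343 0.1387 0.2153] rot [-3.141, 0.0, 3.062] q [-0.41  0.43  0.07  1.82 -0.04  0.9   1.16] F [-0.1  0.1 -1.2] w 0.0649
travel [0.0006, -0.0011, 0.036] twist [0.0, 0.1, 0.0] rows>= 0.7
```

View pics/c21.png

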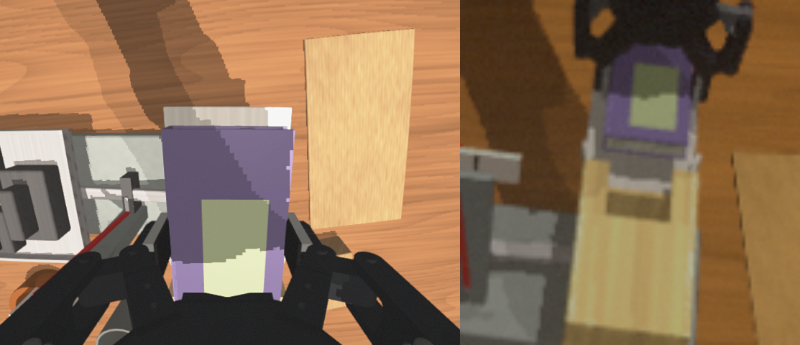

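>>> apply_moves([
  {"travel": [0,-0.001,0.02],"twist": [0,0,0],"claw": 0.06},
  {"travel": [0,-0.001,0.033],"twist": [0,0,0],"claw": 0.06},
  {"travel": [0,-0.001,0.036],"twist": [0,0,0],"claw": 0.06},
  {"travel": [0,-0.001,0.036],"twist": [0,0,0],"claw": 0.06},
  {"travel": [-0.004,-0.001,0.036],"twist": [0,0,0],"claw": 0.06},
  {"travel": [-0.008,-0.001,0.036],"twist": [0,0,0],"claw": 0.06},
  {"travel": [-0.01,-0.001,0.036],"twist": [0,0,0],"claw": 0.06},
  {"travel": [-0.01,-0.001,0.036],"twist": [0,0,0],"claw": 0.06},
])

```text
clock: 36.6
position: [0.5443, 0.1374, 0.1789]
tool_rot: [-3.142, 0.0, 3.063]
force: [0.6, -0.1, -1.0]
grip_width: 0.0652
```

Run:
```python
from h import *
st()
snap('wrist','w22');snap('scene','s22');snap('side','t22')
a=cv2.imread('pics/w22.png');b=cv2.imread('pics/s22.png');c=cv2.imread('pics/t22.png')
cv2.imwrite('pics/c22.png',np.hstack([cv2.resize(a,(400,300)),cv2.resize(b[200:290,365:435],(233,300)),cv2.resize(c[170:250,240:340],(167*2,300))[:,:167*2]])[:, :800])
```

```text
t 36.6 p [0.5443 0.1374 0.1789] rot [-3.142, 0.0, 3.063] q [-0.4   0.49  0.06  1.83 -0.04  0.83  1.18] F [ 0.6 -0.1 -1. ] w 0.0652
```

View pics/c22.png

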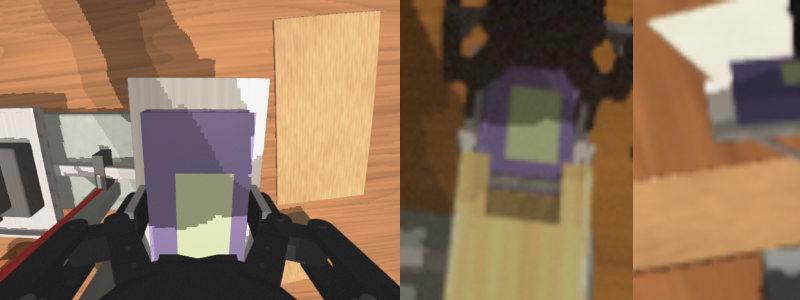

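>>> apply_moves([
  {"travel": [0,0,0],"twist": [0,0,0],"claw": 0.08},
  {"travel": [0,0,0],"twist": [0,0,0],"claw": 0.08},
  {"travel": [0,0,0],"twist": [0,0,0],"claw": 0.08},
  {"travel": [0,0,-0.02],"twist": [0,0,0],"claw": 0.08},
  {"travel": [0,0,-0.05],"twist": [0,0,0],"claw": 0.08},
  {"travel": [0.04,0,-0.06],"twist": [0,0,0],"claw": 0.0},
  {"travel": [0.08,0,-0.06],"twist": [0,0,0],"claw": 0.0},
  {"travel": [0.09,0,-0.06],"twist": [0,0,0],"claw": 0.0},
  {"travel": [0.09,0,-0.06],"twist": [0,0,0],"claw": 0.0},
  {"travel": [0.09,0,-0.06],"twist": [0,0,0],"claw": 0.0},
])

```text
clock: 37.75
position: [0.455, 0.1446, 0.239]
tool_rot: [3.142, 0.001, 3.063]
force: [0.1, -0.3, 0.5]
grip_width: 0.0066
```

Run:
```python
from h import *
s=st()
snap('wrist','w23')
sl=np.array([.602,.1328]);ux=np.array([np.cos(.08),-np.sin(.08)])
for d in (-.14,.012):
    p=sl+d*ux;plan((p[0],p[1],.186,np.pi-.08))
```

```text
t 37.75 p [0.455  0.1446 0.239 ] rot [3.142, 0.001, 3.063] q [-0.48  0.28  0.06  1.97 -0.02  0.89  1.08] F [ 0.1 -0.3  0.5] w 0.0066
travel [-0.0073, 0.0, 0.0528] twist [-0.0, 0.0, 0.1] rows>= 1.1
travel [-0.1593, -0.0001, 0.0529] twist [-0.0, 0.0, 0.1] rows>= 3.4
```

View pics/w23.png

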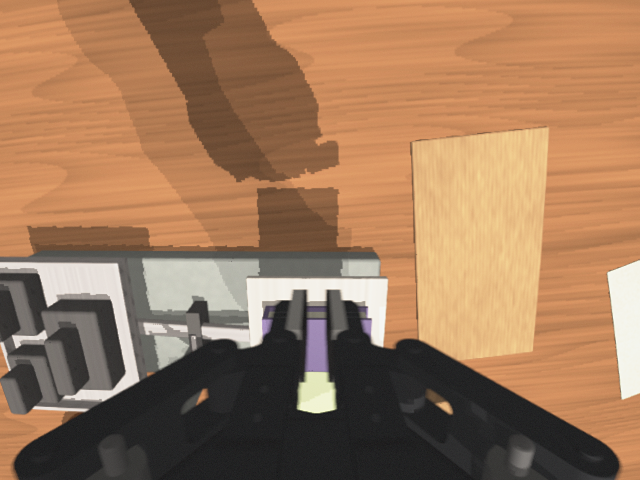

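>>> apply_moves([
  {"travel": [0,0,0.02],"twist": [0,0,0],"claw": 0.0},
  {"travel": [0,0,0.045],"twist": [0,0,0],"claw": 0.0},
  {"travel": [0,0,0.053],"twist": [0,0,0],"claw": 0.0},
  {"travel": [-0.01,0,0.053],"twist": [0,0,0],"claw": 0.0},
  {"travel": [-0.022,0,0.053],"twist": [0,0,0],"claw": 0.0},
  {"travel": [-0.034,0,0.053],"twist": [0,0,0],"claw": 0.0},
  {"travel": [-0.046,0,0.053],"twist": [0,0,0],"claw": 0.0},
  {"travel": [-0.058,0,0.053],"twist": [0,0,0],"claw": 0.0},
  {"travel": [-0.07,0,0.053],"twist": [0,0,0],"claw": 0.0},
  {"travel": [-0.07,0,0.053],"twist": [0,0,0],"claw": 0.0},
])

```text
clock: 38.8
position: [0.5255, 0.1387, 0.1857]
tool_rot: [-3.141, 0.001, 3.062]
force: [-0.1, 0.9, 0.2]
grip_width: 0.0004
```

Run:
```python
from h import *
st()
snap('wrist','w24');snap('scene','s24')
a=cv2.imread('pics/w24.png');b=cv2.imread('pics/s24.png')
cv2.imwrite('pics/c24.png',np.hstack([cv2.resize(a,(460,345)),cv2.resize(b[190:310,340:458],(340,345))]))
sl=np.array([.602,.1328]);ux=np.array([np.cos(.08),-np.sin(.08)])
p=sl+.012*ux;plan((p[0],p[1],.186,np.pi-.08))
```

```text
t 38.8 p [0.5255 0.1387 0.1857] rot [-3.141, 0.001, 3.062] q [-0.41  0.45  0.06  1.87 -0.03  0.83  1.16] F [-0.1  0.9  0.2] w 0.0004
travel [-0.0904, -0.0, -0.0005] twist [-0.0, -0.0, 0.1] rows>= 1.8
```

View pics/c24.png

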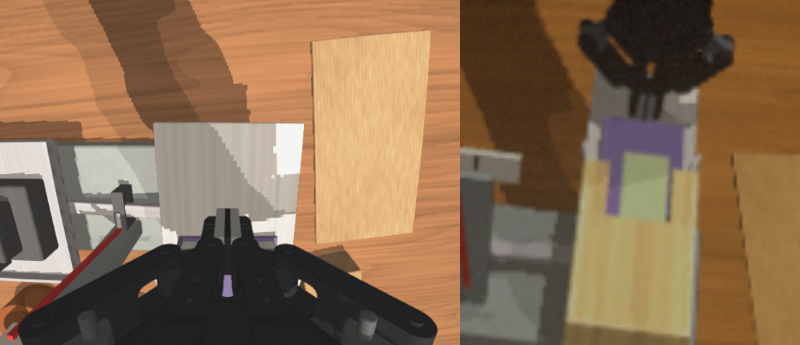

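The book is sliding straight into the slot: the scene view shows it reaching under the lid. I'll push the last 90 mm.

>>> apply_moves([
  {"travel": [-0.012,0,0],"twist": [0,0,0],"claw": 0.0},
  {"travel": [-0.024,0,0],"twist": [0,0,0],"claw": 0.0},
  {"travel": [-0.036,0,0],"twist": [0,0,0],"claw": 0.0},
  {"travel": [-0.048,0,0],"twist": [0,0,0],"claw": 0.0},
  {"travel": [-0.06,0,0],"twist": [0,0,0],"claw": 0.0},
  {"travel": [-0.072,0,0],"twist": [0,0,0],"claw": 0.0},
  {"travel": [-0.084,0,0],"twist": [0,0,0],"claw": 0.0},
  {"travel": [-0.092,0,0],"twist": [0,0,0],"claw": 0.0},
  {"travel": [-0.096,0,0],"twist": [0,0,0],"claw": 0.0},
  {"travel": [-0.096,0,0],"twist": [0,0,0],"claw": 0.0},
])

```text
clock: 39.9
position: [0.62, 0.1314, 0.1855]
tool_rot: [-3.141, -0.0, 3.063]
force: [0.3, 0.4, 0.2]
grip_width: -0.0002
```

Run:
```python
from h import *
st()
snap('side','t25');snap('scene','s25')
a=cv2.imread('pics/t25.png');b=cv2.imread('pics/s25.png')
cv2.imwrite('pics/c25.png',np.hstack([cv2.resize(a[150:270,240:400],(460,345)),cv2.resize(b[190:310,340:458],(340,345))]))
```

```text
t 39.9 p [0.62   0.1314 0.1855] rot [-3.141, -0.0, 3.063] q [-0.35  0.59  0.07  1.62 -0.05  0.94  1.23] F [0.3 0.4 0.2] w -0.0002
```

View pics/c25.png

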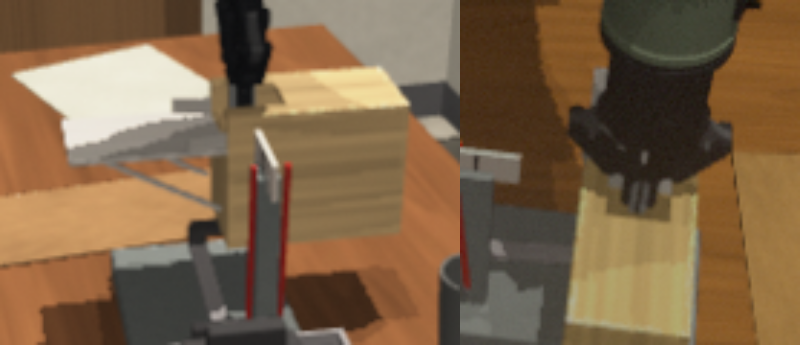

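>>> apply_moves([
  {"travel": [0,0,-0.05],"twist": [0,0,0],"claw": 0.0},
  {"travel": [0.03,0,-0.09],"twist": [0,0,0],"claw": 0.0},
  {"travel": [0.08,0,-0.11],"twist": [0,0,0],"claw": 0.0},
  {"travel": [0.13,0,-0.11],"twist": [0,0,0],"claw": 0.04},
  {"travel": [0.16,-0.03,-0.11],"twist": [0,0,0],"claw": 0.085},
  {"travel": [0.17,-0.08,-0.11],"twist": [0,0,0],"claw": 0.085},
  {"travel": [0.17,-0.13,-0.11],"twist": [0,0,0],"claw": 0.085},
  {"travel": [0.17,-0.18,-0.11],"twist": [0,0,0],"claw": 0.085},
  {"travel": [0.17,-0.23,-0.11],"twist": [0,0,0],"claw": 0.085},
  {"travel": [0.17,-0.28,-0.11],"twist": [0,0,0],"claw": 0.085},
])

```text
clock: 41.0
position: [0.4274, -0.1349, 0.2963]
tool_rot: [3.141, 0.001, 3.063]
force: [1.6, 0.7, 0.2]
grip_width: 0.0852
```

Run:
```python
from h import *
st()
snap('scene','s26')
b=cv2.imread('pics/s26.png')
cv2.imwrite('pics/c26.png',cv2.resize(b[190:310,190:450],(780,360)))
plan((.45,-.3,.27,np.pi-.06))
```

```text
t 41.0 p [ 0.4274 -0.1349  0.2963] rot [3.141, 0.001, 3.063] q [-0.05  0.16  0.26  1.97 -0.05  1.02  1.72] F [1.6 0.7 0.2] w 0.0852
travel [-0.0373, -0.1549, 0.0269] twist [-0.1, 0.1, -1.4] rows>= 3.2
```

View pics/c26.png

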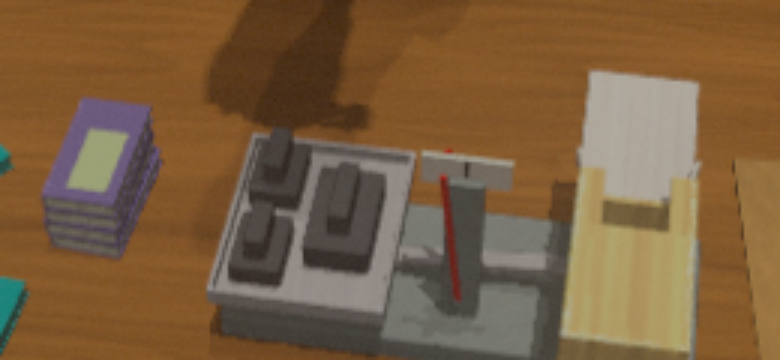

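Book 1 is in the box, with the ledge and slot clear. All three weights stand on the tray, and the needle is still at the tray-heavy stop. Next is book 2.

>>> apply_moves([
  {"travel": [-0.012,-0.05,0.01],"twist": [0,0,-1],"claw": 0.085},
  {"travel": [-0.024,-0.1,0.02],"twist": [0,0,-1.4],"claw": 0.085},
  {"travel": [-0.036,-0.15,0.027],"twist": [0,0,-1.4],"claw": 0.085},
  {"travel": [-0.037,-0.155,0.027],"twist": [0,0,-1.4],"claw": 0.085},
  {"travel": [-0.037,-0.155,0.027],"twist": [0,0,-1.4],"claw": 0.085},
])

```text
clock: 41.55
position: [0.4523, -0.2922, 0.2684]
tool_rot: [-3.141, -0.001, 3.085]
force: [-0.7, 1.1, 0.0]
grip_width: 0.085
```

Run:
```python
from h import *
st()
snap('wrist','w27')
a=cv2.imread('pics/w27.png');cv2.imwrite('pics/w27b.png',cv2.resize(a[150:330,210:360],None,fx=3.3,fy=3.3,interpolation=cv2.INTER_CUBIC))
```

```text
t 41.55 p [ 0.4523 -0.2922  0.2684] rot [-3.141, -0.001, 3.085] q [ 0.21  0.36  0.34  1.8  -0.14  1.01  2.11] F [-0.7  1.1  0. ] w 0.085
```

View pics/w27b.png

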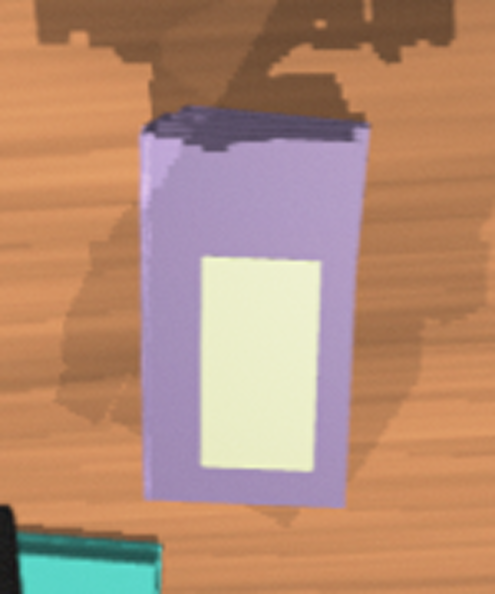

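```bash
cat >> h.py <<'E'
def quad(fn,n,c,z,o,s):
    f=load(fn);q=onz(f,np.array(c)/s+o,z); m=q.mean(0)
    ax=(q[2]+q[3]-q[0]-q[1])/2; w=(q[1]+q[2]-q[0]-q[3])/2
    print(n,q[:,:2].round(3).tolist(),m.round(4),'len',np.linalg.norm(ax).round(4),'wid',np.linalg.norm(w).round(4),'yaw',np.arctan2(ax[1],ax[0]).round(3), (np.arctan2(w[1],w[0])-np.pi/2).round(3));return m
E
python3 - <<'E'
from h import *
quad('w27','bk',[(142,130),(362,140),(345,507),(147,499)],.072,(210,150),3.3)
m=quad('w27','lab',[(202,257),(321,262),(313,471),(201,466)],.072,(210,150),3.3)
print(m[:2]-[.0128,.0033])
plan((.487,-.3225,.08,np.pi-.055),(.487,-.3225,.0515,np.pi-.055))
E
```

```text
bk [[0.422, -0.351], [0.429, -0.286], [0.549, -0.298], [0.542, -0.363]] [ 0.4856 -0.3248  0.072 ] len 0.1207 wid 0.0652 yaw -0.098 -0.101
lab [[0.462, -0.337], [0.466, -0.301], [0.535, -0.308], [0.532, -0.344]] [ 0.4986 -0.3226  0.072 ] len 0.07 wid 0.0365 yaw -0.1 -0.102
[ 0.48583856 -0.32587388]
travel [-0.0363, -0.03, 0.1886] twist [0.0, -0.0, -0.0] rows>= 3.9
travel [-0.0363, -0.03, 0.2171] twist [0.0, -0.0, -0.0] rows>= 4.4
```

Run:
```python
from h import *
plan((.4857,-.3253,.08,np.pi-.10),(.4857,-.3253,.052,np.pi-.10))
```

```text
travel [-0.0351, -0.0329, 0.1886] twist [0.0, -0.0, 2.6] rows>= 3.9
travel [-0.0352, -0.0329, 0.2166] twist [0.0, -0.0, 2.6] rows>= 4.4
```

>>> apply_moves([
  {"travel": [-0.02,-0.018,0.03],"twist": [0,0,1.5],"claw": 0.085},
  {"travel": [-0.035,-0.033,0.06],"twist": [0,0,2.6],"claw": 0.085},
  {"travel": [-0.035,-0.033,0.1],"twist": [0,0,2.6],"claw": 0.085},
  {"travel": [-0.035,-0.033,0.14],"twist": [0,0,2.6],"claw": 0.085},
  {"travel": [-0.035,-0.033,0.175],"twist": [0,0,2.6],"claw": 0.085},
  {"travel": [-0.035,-0.033,0.2],"twist": [0,0,2.6],"claw": 0.085},
  {"travel": [-0.035,-0.033,0.2155],"twist": [0,0,2.6],"claw": 0.085},
  {"travel": [-0.035,-0.033,0.2165],"twist": [0,0,2.6],"claw": 0.085},
  {"travel": [-0.035,-0.033,0.2165],"twist": [0,0,2.6],"claw": 0.085},
])

```text
clock: 42.5
position: [0.4866, -0.3252, 0.0533]
tool_rot: [-3.141, 0.001, 3.043]
force: [0.1, 0.3, 0.0]
grip_width: 0.0849
```

>>> apply_moves([
  {"travel": [0,0,0],"twist": [0,0,0],"claw": 0.06},
  {"travel": [0,0,0],"twist": [0,0,0],"claw": 0.06},
  {"travel": [0,0,0],"twist": [0,0,0],"claw": 0.06},
  {"travel": [0,0,0],"twist": [0,0,0],"claw": 0.06},
])

```text
clock: 42.9
position: [0.4868, -0.3258, 0.0539]
tool_rot: [-3.141, 0.002, 3.042]
force: [-1.0, 1.3, 9.1]
grip_width: 0.0648
```

>>> apply_moves([
  {"travel": [0,0,-0.02],"twist": [0,0,0],"claw": 0.06},
  {"travel": [0,0,-0.04],"twist": [0,0,0],"claw": 0.06},
  {"travel": [0,0,-0.04],"twist": [0,0,0],"claw": 0.06},
])

```text
clock: 43.2
position: [0.4873, -0.3264, 0.0954]
tool_rot: [-3.14, 0.004, 3.042]
force: [-0.4, -1.5, -1.8]
grip_width: 0.065
```

Run:
```python
from h import *
st()
snap('side','t28');snap('wrist','w28')
b=cv2.imread('pics/t28.png');a=cv2.imread('pics/w28.png')
cv2.imwrite('pics/c28.png',np.hstack([cv2.resize(b[290:430,240:400],(400,350)),cv2.resize(a,(400,350))]))
```

```text
t 43.2 p [ 0.4873 -0.3264  0.0954] rot [-3.14, 0.004, 3.042] q [ 0.3   0.65  0.27  1.83 -0.26  0.69  2.19] F [-0.4 -1.5 -1.8] w 0.065
```

View pics/c28.png

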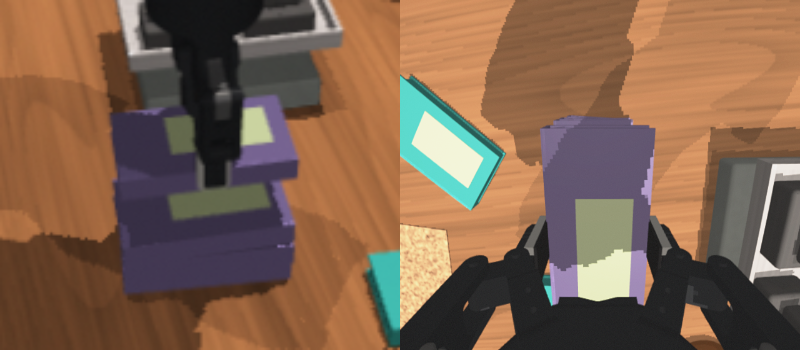

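Run:
```python
from h import *
plan((.487,-.326,.32,np.pi-.1),(.46,-.03,.325,np.pi-.08),(.46,.08,.325,np.pi-.08))
```

```text
travel [-0.0009, -0.0004, -0.227] twist [-0.0, 0.1, 0.0] rows>= 4.5
travel [0.0554, 0.2914, -0.2322] twist [-0.0, 0.1, -1.1] rows>= 7.5
travel [0.0663, 0.4009, -0.2323] twist [-0.0, 0.1, -1.1] rows>= 9.4
```

>>> apply_moves([
  {"travel": [0,0,-0.05],"twist": [0,0,0],"claw": 0.06},
  {"travel": [0,0,-0.1],"twist": [0,0,0],"claw": 0.06},
  {"travel": [0,0,-0.15],"twist": [0,0,0],"claw": 0.06},
  {"travel": [0,0,-0.2],"twist": [0,0,0],"claw": 0.06},
  {"travel": [0.01,0.04,-0.23],"twist": [0,0,0],"claw": 0.06},
  {"travel": [0.02,0.09,-0.232],"twist": [0,0,-1.1],"claw": 0.06},
  {"travel": [0.03,0.14,-0.232],"twist": [0,0,-1.1],"claw": 0.06},
  {"travel": [0.04,0.19,-0.232],"twist": [0,0,-1.1],"claw": 0.06},
  {"travel": [0.05,0.24,-0.232],"twist": [0,0,-1.1],"claw": 0.06},
  {"travel": [0.055,0.29,-0.232],"twist": [0,0,-1.1],"claw": 0.06},
])

```text
clock: 44.3
position: [0.4592, -0.0347, 0.324]
tool_rot: [-3.141, -0.0, 3.061]
force: [1.1, 0.3, -0.4]
grip_width: 0.0649
```

>>> apply_moves([
  {"travel": [0,0.05,0],"twist": [0,0,0],"claw": 0.06},
  {"travel": [0,0.1,0],"twist": [0,0,0],"claw": 0.06},
  {"travel": [-0.02,0.14,0.01],"twist": [0,0,0],"claw": 0.06},
  {"travel": [-0.05,0.17,0.03],"twist": [0,0,0],"claw": 0.06},
  {"travel": [-0.08,0.17,0.06],"twist": [0,0,0],"claw": 0.06},
  {"travel": [-0.08,0.17,0.09],"twist": [0,0,0],"claw": 0.06},
  {"travel": [-0.08,0.17,0.1],"twist": [0,0,0],"claw": 0.06},
  {"travel": [-0.08,0.17,0.1],"twist": [0,0,0],"claw": 0.06},
])

```text
clock: 45.1
position: [0.5526, 0.1262, 0.2231]
tool_rot: [-3.14, -0.003, 3.061]
force: [-0.2, -0.2, -0.5]
grip_width: 0.0647
```

Run:
```python
from h import *
st()
snap('wrist','w29')
plan((.534,.138,.181,np.pi-.08))
```

```text
t 45.1 p [0.5526 0.1262 0.2231] rot [-3.14, -0.003, 3.061] q [-0.42  0.44  0.12  1.77 -0.06  0.94  1.22] F [-0.2 -0.2 -0.5] w 0.0647
travel [0.0202, 0.0101, 0.0436] twist [-0.0, -0.0, -0.0] rows>= 1.0
```

View pics/w29.png

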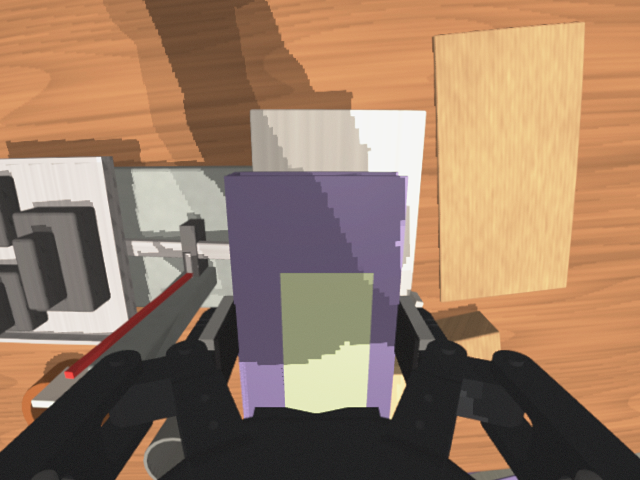

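>>> apply_moves([
  {"travel": [0.0205,0.0105,0],"twist": [0,0,0],"claw": 0.06},
  {"travel": [0.0205,0.0105,0.02],"twist": [0,0,0],"claw": 0.06},
  {"travel": [0.0205,0.0105,0.035],"twist": [0,0,0],"claw": 0.06},
  {"travel": [0.0205,0.0105,0.043],"twist": [0,0,0],"claw": 0.06},
  {"travel": [0.0205,0.0105,0.043],"twist": [0,0,0],"claw": 0.06},
  {"travel": [0.0165,0.0105,0.043],"twist": [0,0,0],"claw": 0.06},
  {"travel": [0.0125,0.0105,0.043],"twist": [0,0,0],"claw": 0.06},
  {"travel": [0.0105,0.0105,0.043],"twist": [0,0,0],"claw": 0.06},
  {"travel": [0.0105,0.0105,0.043],"twist": [0,0,0],"claw": 0.06},
])

```text
clock: 46.05
position: [0.5445, 0.1376, 0.1815]
tool_rot: [-3.142, 0.0, 3.061]
force: [-0.0, -0.4, -0.7]
grip_width: 0.0648
```

Run:
```python
from h import *
st()
snap('wrist','w30');snap('scene','s30')
a=cv2.imread('pics/w30.png');b=cv2.imread('pics/s30.png')
cv2.imwrite('pics/c30.png',np.hstack([cv2.resize(a,(460,345)),cv2.resize(b[190:310,340:458],(340,345))]))
```

```text
t 46.05 p [0.5445 0.1376 0.1815] rot [-3.142, 0.0, 3.061] q [-0.43  0.48  0.11  1.82 -0.07  0.84  1.2 ] F [-0.  -0.4 -0.7] w 0.0648
```

View pics/c30.png

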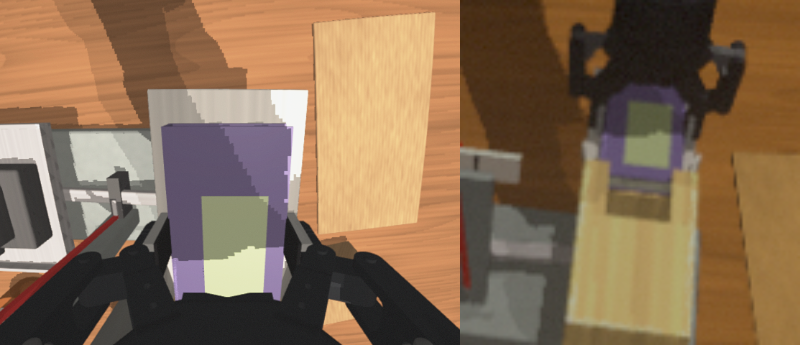

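The book is aligned with the ledge and its front is at the slot. I'll release it, back off and push.

>>> apply_moves([
  {"travel": [0,0,0.001],"twist": [0,0,0],"claw": 0.08},
  {"travel": [0,0,0.001],"twist": [0,0,0],"claw": 0.08},
  {"travel": [0,0,0],"twist": [0,0,0],"claw": 0.08},
  {"travel": [0,0,-0.02],"twist": [0,0,0],"claw": 0.08},
  {"travel": [0,0,-0.05],"twist": [0,0,0],"claw": 0.08},
  {"travel": [0.04,0,-0.06],"twist": [0,0,0],"claw": 0.0},
  {"travel": [0.08,0,-0.06],"twist": [0,0,0],"claw": 0.0},
  {"travel": [0.09,0,-0.06],"twist": [0,0,0],"claw": 0.0},
  {"travel": [0.09,0,-0.06],"twist": [0,0,0],"claw": 0.0},
  {"travel": [0.09,0,-0.06],"twist": [0,0,0],"claw": 0.0},
])

```text
clock: 47.15
position: [0.4551, 0.145, 0.2415]
tool_rot: [3.142, 0.001, 3.061]
force: [-0.5, -0.2, 0.0]
grip_width: 0.007
```

Run:
```python
from h import *
s=st()
snap('wrist','w31')
a=cv2.imread('pics/w31.png');cv2.imwrite('pics/c31.png',a[200:400,150:450])
sl=np.array([.602,.1328]);ux=np.array([np.cos(.08),-np.sin(.08)])
for d in (-.147,.016):
    p=sl+d*ux;plan((p[0],p[1],.186,np.pi-.08))
```

```text
t 47.15 p [0.4551 0.145  0.2415] rot [3.142, 0.001, 3.061] q [-0.52  0.28  0.11  1.97 -0.04  0.9   1.1 ] F [-0.5 -0.2  0. ] w 0.007
travel [-0.0002, -0.0004, 0.0553] twist [-0.0, 0.0, -0.0] rows>= 1.1
travel [-0.1632, -0.0002, 0.0554] twist [-0.0, 0.0, -0.0] rows>= 3.4
```

View pics/c31.png

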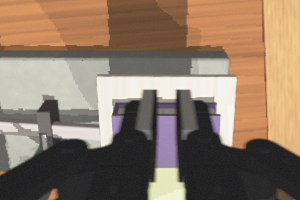

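>>> apply_moves([
  {"travel": [0,0,0.025],"twist": [0,0,0],"claw": 0.0},
  {"travel": [0,0,0.05],"twist": [0,0,0],"claw": 0.0},
  {"travel": [0,0,0.0555],"twist": [0,0,0],"claw": 0.0},
  {"travel": [-0.012,0,0.0555],"twist": [0,0,0],"claw": 0.0},
  {"travel": [-0.024,0,0.0555],"twist": [0,0,0],"claw": 0.0},
  {"travel": [-0.036,0,0.0555],"twist": [0,0,0],"claw": 0.0},
  {"travel": [-0.048,0,0.0555],"twist": [0,0,0],"claw": 0.0},
  {"travel": [-0.06,0,0.0555],"twist": [0,0,0],"claw": 0.0},
  {"travel": [-0.07,0,0.0555],"twist": [0,0,0],"claw": 0.0},
  {"travel": [-0.07,0,0.0555],"twist": [0,0,0],"claw": 0.0},
])

```text
clock: 48.2
position: [0.5253, 0.1391, 0.1857]
tool_rot: [-3.141, 0.0, 3.06]
force: [-0.0, -0.5, 0.2]
grip_width: -0.0003
```

>>> apply_moves([
  {"travel": [-0.012,0,0],"twist": [0,0,0],"claw": 0.0},
  {"travel": [-0.024,0,0],"twist": [0,0,0],"claw": 0.0},
  {"travel": [-0.036,0,0],"twist": [0,0,0],"claw": 0.0},
  {"travel": [-0.048,0,0],"twist": [0,0,0],"claw": 0.0},
  {"travel": [-0.06,0,0],"twist": [0,0,0],"claw": 0.0},
  {"travel": [-0.072,0,0],"twist": [0,0,0],"claw": 0.0},
  {"travel": [-0.084,0,0],"twist": [0,0,0],"claw": 0.0},
  {"travel": [-0.092,0,0],"twist": [0,0,0],"claw": 0.0},
  {"travel": [-0.096,0,0],"twist": [0,0,0],"claw": 0.0},
  {"travel": [-0.096,0,0],"twist": [0,0,0],"claw": 0.0},
])

```text
clock: 49.2
position: [0.6201, 0.1315, 0.1855]
tool_rot: [-3.141, -0.0, 3.061]
force: [0.3, -0.4, -0.3]
grip_width: -0.0002
```

>>> apply_moves([
  {"travel": [0,0,-0.05],"twist": [0,0,0],"claw": 0.0},
  {"travel": [0.03,0,-0.09],"twist": [0,0,0],"claw": 0.0},
  {"travel": [0.08,0,-0.11],"twist": [0,0,0],"claw": 0.0},
  {"travel": [0.13,0,-0.11],"twist": [0,0,0],"claw": 0.04},
  {"travel": [0.16,-0.03,-0.11],"twist": [0,0,0],"claw": 0.085},
  {"travel": [0.17,-0.08,-0.11],"twist": [0,0,0],"claw": 0.085},
  {"travel": [0.17,-0.13,-0.11],"twist": [0,0,0],"claw": 0.085},
  {"travel": [0.17,-0.18,-0.11],"twist": [0,0,0],"claw": 0.085},
  {"travel": [0.17,-0.23,-0.11],"twist": [0,0,0],"claw": 0.085},
  {"travel": [0.17,-0.28,-0.11],"twist": [0,0,0],"claw": 0.085},
])

```text
clock: 50.2
position: [0.427, -0.1345, 0.2962]
tool_rot: [3.141, 0.001, 3.062]
force: [0.9, 0.3, 0.6]
grip_width: 0.0851
```

Run:
```python
from h import *
st()
snap('scene','s32')
b=cv2.imread('pics/s32.png')
cv2.imwrite('pics/c32.png',cv2.resize(b[190:310,190:450],(780,360)))
plan((.45,-.3,.25,np.pi-.08))
```

```text
t 50.2 p [ 0.427  -0.1345  0.2962] rot [3.141, 0.001, 3.062] q [-0.1   0.16  0.31  1.97 -0.06  1.02  1.73] F [0.9 0.3 0.6] w 0.0851
travel [-0.0379, -0.1553, 0.0468] twist [-0.1, 0.1, -0.4] rows>= 3.3
```

View pics/c32.png

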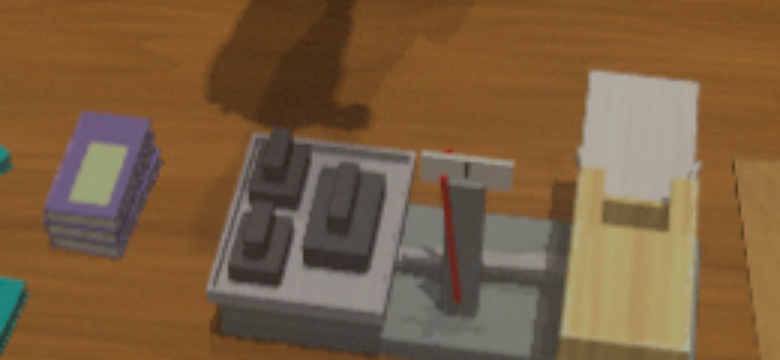

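Book 2 is in the box and the ledge is clear again. Next is book 3.

>>> apply_moves([
  {"travel": [-0.012,-0.05,0.015],"twist": [0,0,0],"claw": 0.085},
  {"travel": [-0.024,-0.1,0.03],"twist": [0,0,0],"claw": 0.085},
  {"travel": [-0.036,-0.15,0.045],"twist": [0,0,0],"claw": 0.085},
  {"travel": [-0.038,-0.155,0.047],"twist": [0,0,0],"claw": 0.085},
  {"travel": [-0.038,-0.155,0.047],"twist": [0,0,0],"claw": 0.085},
])

```text
clock: 50.75
position: [0.4524, -0.2924, 0.2478]
tool_rot: [-3.141, -0.002, 3.058]
force: [1.1, 0.7, 0.4]
grip_width: 0.0852
```

Run:
```python
from h import *
st()
snap('wrist','w33')
a=cv2.imread('pics/w33.png');cv2.imwrite('pics/w33b.png',cv2.resize(a[150:350,200:360],None,fx=3,fy=3,interpolation=cv2.INTER_CUBIC))
```

```text
t 50.75 p [ 0.4524 -0.2924  0.2478] rot [-3.141, -0.002, 3.058] q [ 0.18  0.39  0.38  1.82 -0.17  0.96  2.12] F [1.1 0.7 0.4] w 0.0852
```

View pics/w33b.png

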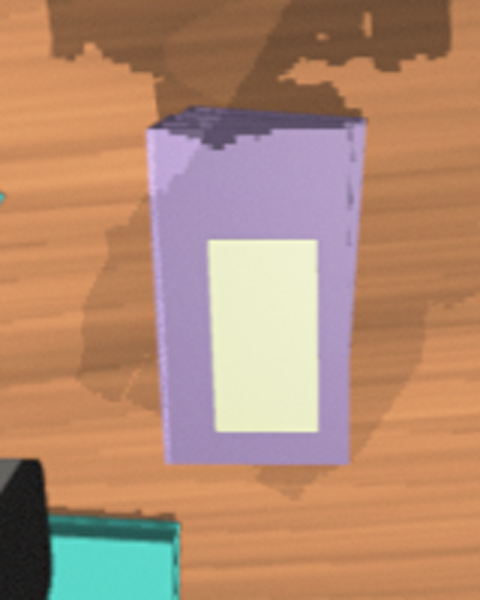

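Run:
```python
from h import *
quad('w33','bk',[(148,128),(353,128),(349,464),(167,464)],.054,(200,150),3)
m=quad('w33','lab',[(208,239),(318,239),(319,432),(216,431)],.054,(200,150),3)
y=-.1;print(m[:2]-R.from_euler('z',y).as_matrix()[:2,:2]@[.0126,.0041])
plan((.4857,-.3253,.034,np.pi-.10))
```

```text
bk [[0.423, -0.354], [0.429, -0.288], [0.549, -0.299], [0.543, -0.364]] [ 0.486  -0.3265  0.054 ] len 0.1206 wid 0.0661 yaw -0.088 -0.083
lab [[0.462, -0.339], [0.465, -0.303], [0.535, -0.309], [0.532, -0.345]] [ 0.4985 -0.324   0.054 ] len 0.0705 wid 0.0367 yaw -0.084 -0.088
[ 0.48556373 -0.32684734]
travel [-0.036, -0.0316, 0.2143] twist [0.0, -0.1, 1.0] rows>= 4.4
```

>>> apply_moves([
  {"travel": [-0.02,-0.018,0.03],"twist": [0,0,0],"claw": 0.085},
  {"travel": [-0.036,-0.033,0.06],"twist": [0,0,0],"claw": 0.085},
  {"travel": [-0.036,-0.033,0.1],"twist": [0,0,0],"claw": 0.085},
  {"travel": [-0.036,-0.033,0.14],"twist": [0,0,0],"claw": 0.085},
  {"travel": [-0.036,-0.033,0.175],"twist": [0,0,0],"claw": 0.085},
  {"travel": [-0.036,-0.033,0.2],"twist": [0,0,0],"claw": 0.085},
  {"travel": [-0.036,-0.033,0.2135],"twist": [0,0,0],"claw": 0.085},
  {"travel": [-0.036,-0.033,0.2145],"twist": [0,0,0],"claw": 0.085},
  {"travel": [-0.036,-0.033,0.2145],"twist": [0,0,0],"claw": 0.085},
])

```text
clock: 51.7
position: [0.4871, -0.3261, 0.0354]
tool_rot: [-3.141, 0.001, 3.062]
force: [0.2, -0.5, 0.6]
grip_width: 0.0846
```

>>> apply_moves([
  {"travel": [0,0,0],"twist": [0,0,0],"claw": 0.06},
  {"travel": [0,0,0],"twist": [0,0,0],"claw": 0.06},
  {"travel": [0,0,0],"twist": [0,0,0],"claw": 0.06},
  {"travel": [0,0,0],"twist": [0,0,0],"claw": 0.06},
])

```text
clock: 52.1
position: [0.4872, -0.3265, 0.0359]
tool_rot: [-3.141, 0.002, 3.061]
force: [-1.5, 1.9, 9.8]
grip_width: 0.0652
```

>>> apply_moves([
  {"travel": [0,0,-0.02],"twist": [0,0,0],"claw": 0.06},
  {"travel": [0,0,-0.04],"twist": [0,0,0],"claw": 0.06},
  {"travel": [0,0,-0.04],"twist": [0,0,0],"claw": 0.06},
])

```text
clock: 52.4
position: [0.4878, -0.327, 0.0773]
tool_rot: [-3.14, 0.004, 3.061]
force: [0.6, -0.2, -1.8]
grip_width: 0.0649
```

Run:
```python
from h import *
st()
snap('side','t34');snap('wrist','w34')
b=cv2.imread('pics/t34.png');a=cv2.imread('pics/w34.png')
cv2.imwrite('pics/c34.png',np.hstack([cv2.resize(b[290:430,240:400],(400,350)),cv2.resize(a,(400,350))]))
plan((.46,-.03,.325,np.pi-.08),(.534,.138,.325,np.pi-.08))
```

```text
t 52.4 p [ 0.4878 -0.327   0.0773] rot [-3.14, 0.004, 3.061] q [ 0.29  0.69  0.28  1.83 -0.29  0.66  2.24] F [ 0.6 -0.2 -1.8] w 0.0649
travel [0.0503, 0.2929, -0.2502] twist [-0.0, 0.1, -0.0] rows>= 7.8
travel [-0.01, 0.4663, -0.2502] twist [-0.0, 0.1, -0.0] rows>= 10.6
```

View pics/c34.png

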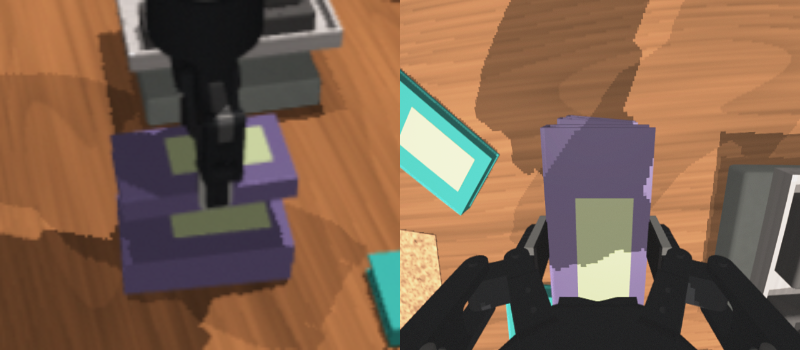

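>>> apply_moves([
  {"travel": [0,0,-0.05],"twist": [0,0,0],"claw": 0.06},
  {"travel": [0,0,-0.1],"twist": [0,0,0],"claw": 0.06},
  {"travel": [0,0,-0.15],"twist": [0,0,0],"claw": 0.06},
  {"travel": [0,0,-0.2],"twist": [0,0,0],"claw": 0.06},
  {"travel": [0.01,0.02,-0.24],"twist": [0,0,0],"claw": 0.06},
  {"travel": [0.02,0.06,-0.25],"twist": [0,0,0],"claw": 0.06},
  {"travel": [0.03,0.11,-0.25],"twist": [0,0,0],"claw": 0.06},
  {"travel": [0.04,0.16,-0.25],"twist": [0,0,0],"claw": 0.06},
  {"travel": [0.05,0.21,-0.25],"twist": [0,0,0],"claw": 0.06},
  {"travel": [0.05,0.26,-0.25],"twist": [0,0,0],"claw": 0.06},
])

```text
clock: 53.5
position: [0.4561, -0.0642, 0.3241]
tool_rot: [-3.142, -0.0, 3.061]
force: [3.0, -0.6, -1.2]
grip_width: 0.065
```

>>> apply_moves([
  {"travel": [0,0.05,0],"twist": [0,0,0],"claw": 0.06},
  {"travel": [0,0.1,0],"twist": [0,0,0],"claw": 0.06},
  {"travel": [-0.02,0.145,0],"twist": [0,0,0],"claw": 0.06},
  {"travel": [-0.04,0.19,0.01],"twist": [0,0,0],"claw": 0.06},
  {"travel": [-0.06,0.206,0.04],"twist": [0,0,0],"claw": 0.06},
  {"travel": [-0.06,0.206,0.08],"twist": [0,0,0],"claw": 0.06},
  {"travel": [-0.06,0.206,0.1],"twist": [0,0,0],"claw": 0.06},
  {"travel": [-0.06,0.206,0.1],"twist": [0,0,0],"claw": 0.06},
  {"travel": [-0.06,0.206,0.1],"twist": [0,0,0],"claw": 0.06},
])

```text
clock: 54.4
position: [0.5339, 0.1345, 0.2246]
tool_rot: [-3.141, -0.0, 3.061]
force: [0.8, -0.3, -1.0]
grip_width: 0.0652
```

Run:
```python
from h import *
st()
plan((.534,.138,.1805,np.pi-.08))
```

```text
t 54.4 p [0.5339 0.1345 0.2246] rot [-3.141, -0.0, 3.061] q [-0.47  0.42  0.15  1.81 -0.08  0.92  1.21] F [ 0.8 -0.3 -1. ] w 0.0652
travel [0.0001, 0.0035, 0.0441] twist [-0.0, -0.0, -0.0] rows>= 0.9
```

>>> apply_moves([
  {"travel": [0,0.0035,0],"twist": [0,0,0],"claw": 0.06},
  {"travel": [0,0.0035,0.02],"twist": [0,0,0],"claw": 0.06},
  {"travel": [0,0.0035,0.035],"twist": [0,0,0],"claw": 0.06},
  {"travel": [0,0.0035,0.0435],"twist": [0,0,0],"claw": 0.06},
  {"travel": [0,0.0035,0.0435],"twist": [0,0,0],"claw": 0.06},
  {"travel": [-0.004,0.0035,0.0435],"twist": [0,0,0],"claw": 0.06},
  {"travel": [-0.008,0.0035,0.0435],"twist": [0,0,0],"claw": 0.06},
  {"travel": [-0.01,0.0035,0.0435],"twist": [0,0,0],"claw": 0.06},
  {"travel": [-0.01,0.0035,0.0435],"twist": [0,0,0],"claw": 0.06},
])

```text
clock: 55.3
position: [0.5445, 0.1372, 0.1811]
tool_rot: [-3.142, 0.0, 3.061]
force: [0.4, -0.1, -1.7]
grip_width: 0.065
```

Run:
```python
from h import *
st()
snap('wrist','w36');snap('scene','s36')
a=cv2.imread('pics/w36.png');b=cv2.imread('pics/s36.png')
cv2.imwrite('pics/c36.png',np.hstack([cv2.resize(a,(460,345)),cv2.resize(b[190:310,340:458],(340,345))]))
```

```text
t 55.3 p [0.5445 0.1372 0.1811] rot [-3.142, 0.0, 3.061] q [-0.46  0.49  0.14  1.83 -0.09  0.83  1.22] F [ 0.4 -0.1 -1.7] w 0.065
```

View pics/c36.png

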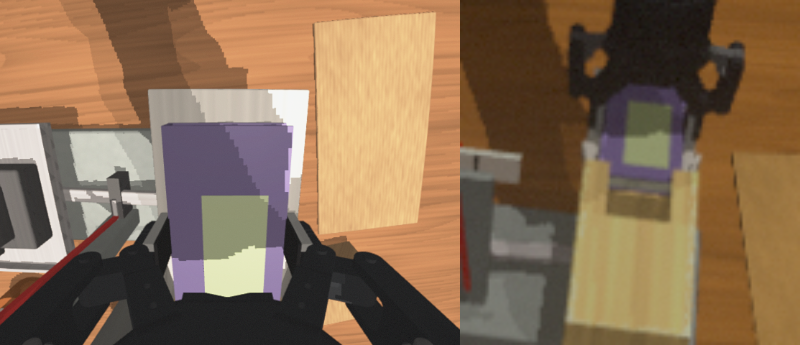

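>>> apply_moves([
  {"travel": [0,0,0.001],"twist": [0,0,0],"claw": 0.08},
  {"travel": [0,0,0.001],"twist": [0,0,0],"claw": 0.08},
  {"travel": [0,0,0],"twist": [0,0,0],"claw": 0.08},
  {"travel": [0,0,-0.02],"twist": [0,0,0],"claw": 0.08},
  {"travel": [0,0,-0.05],"twist": [0,0,0],"claw": 0.08},
  {"travel": [0.04,0,-0.06],"twist": [0,0,0],"claw": 0.0},
  {"travel": [0.08,0,-0.06],"twist": [0,0,0],"claw": 0.0},
  {"travel": [0.09,0,-0.06],"twist": [0,0,0],"claw": 0.0},
  {"travel": [0.09,0,-0.06],"twist": [0,0,0],"claw": 0.0},
  {"travel": [0.09,0,-0.06],"twist": [0,0,0],"claw": 0.0},
])

```text
clock: 56.4
position: [0.4551, 0.1446, 0.241]
tool_rot: [3.141, 0.001, 3.061]
force: [0.3, 0.8, -0.3]
grip_width: 0.0065
```

Run:
```python
from h import *
s=st()
snap('wrist','w37');snap('scene','s37')
a=cv2.imread('pics/w37.png');b=cv2.imread('pics/s37.png');cv2.imwrite('pics/c37.png',np.hstack([cv2.resize(a[200:400,150:450],(450,300)),cv2.resize(b[200:300,300:410],(330,300))]))
sl=np.array([.602,.1328]);ux=np.array([np.cos(.08),-np.sin(.08)])
for d in (-.147,.016):
    p=sl+d*ux;plan((p[0],p[1],.186,np.pi-.08))
```

```text
t 56.4 p [0.4551 0.1446 0.241 ] rot [3.141, 0.001, 3.061] q [-0.55  0.28  0.15  1.97 -0.05  0.9   1.11] F [ 0.3  0.8 -0.3] w 0.0065
travel [-0.0002, 0.0002, 0.0547] twist [-0.0, 0.0, -0.1] rows>= 1.1
travel [-0.1632, 0.0003, 0.0547] twist [-0.0, 0.0, -0.1] rows>= 3.4
```

View pics/c37.png

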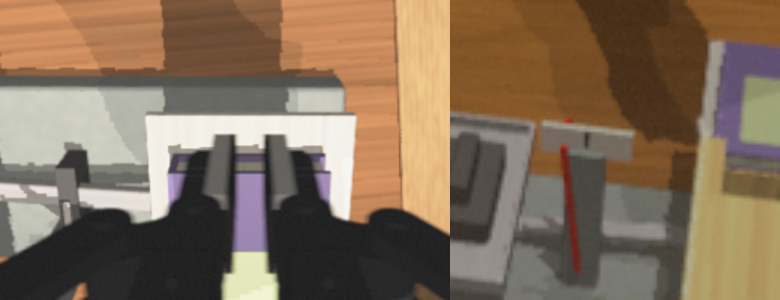

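The needle is still at the stop with book 3 lying on the ledge, so I'll push it in.

>>> apply_moves([
  {"travel": [0,0,0.025],"twist": [0,0,0],"claw": 0.0},
  {"travel": [0,0,0.05],"twist": [0,0,0],"claw": 0.0},
  {"travel": [0,0,0.055],"twist": [0,0,0],"claw": 0.0},
  {"travel": [-0.012,0,0.055],"twist": [0,0,0],"claw": 0.0},
  {"travel": [-0.024,0,0.055],"twist": [0,0,0],"claw": 0.0},
  {"travel": [-0.036,0,0.055],"twist": [0,0,0],"claw": 0.0},
  {"travel": [-0.048,0,0.055],"twist": [0,0,0],"claw": 0.0},
  {"travel": [-0.06,0,0.055],"twist": [0,0,0],"claw": 0.0},
  {"travel": [-0.07,0,0.055],"twist": [0,0,0],"claw": 0.0},
  {"travel": [-0.07,0,0.055],"twist": [0,0,0],"claw": 0.0},
])

```text
clock: 57.5
position: [0.5253, 0.1386, 0.1857]
tool_rot: [-3.141, 0.0, 3.06]
force: [0.1, 0.1, 1.0]
grip_width: -0.0003
```

>>> apply_moves([
  {"travel": [-0.012,0,0],"twist": [0,0,0],"claw": 0.0},
  {"travel": [-0.024,0,0],"twist": [0,0,0],"claw": 0.0},
  {"travel": [-0.036,0,0],"twist": [0,0,0],"claw": 0.0},
  {"travel": [-0.048,0,0],"twist": [0,0,0],"claw": 0.0},
  {"travel": [-0.06,0,0],"twist": [0,0,0],"claw": 0.0},
  {"travel": [-0.072,0,0],"twist": [0,0,0],"claw": 0.0},
  {"travel": [-0.084,0,0],"twist": [0,0,0],"claw": 0.0},
  {"travel": [-0.092,0,0],"twist": [0,0,0],"claw": 0.0},
  {"travel": [-0.096,0,0],"twist": [0,0,0],"claw": 0.0},
  {"travel": [-0.096,0,0],"twist": [0,0,0],"claw": 0.0},
])

```text
clock: 58.5
position: [0.6201, 0.131, 0.1856]
tool_rot: [-3.141, -0.0, 3.061]
force: [-1.2, -0.0, -0.3]
grip_width: -0.0002
```

>>> apply_moves([
  {"travel": [0,0,-0.05],"twist": [0,0,0],"claw": 0.0},
  {"travel": [0.03,0,-0.09],"twist": [0,0,0],"claw": 0.0},
  {"travel": [0.08,0,-0.11],"twist": [0,0,0],"claw": 0.0},
  {"travel": [0.13,0,-0.11],"twist": [0,0,0],"claw": 0.04},
  {"travel": [0.16,-0.03,-0.11],"twist": [0,0,0],"claw": 0.085},
  {"travel": [0.17,-0.08,-0.11],"twist": [0,0,0],"claw": 0.085},
  {"travel": [0.17,-0.13,-0.11],"twist": [0,0,0],"claw": 0.085},
  {"travel": [0.17,-0.18,-0.11],"twist": [0,0,0],"claw": 0.085},
  {"travel": [0.17,-0.23,-0.11],"twist": [0,0,0],"claw": 0.085},
  {"travel": [0.17,-0.28,-0.11],"twist": [0,0,0],"claw": 0.085},
])

```text
clock: 59.5
position: [0.427, -0.1349, 0.2962]
tool_rot: [3.141, 0.001, 3.062]
force: [0.6, 0.1, 0.4]
grip_width: 0.0854
```

Run:
```python
from h import *
st()
snap('scene','s38')
b=cv2.imread('pics/s38.png')
cv2.imwrite('pics/c38.png',cv2.resize(b[190:310,190:450],(780,360)))
plan((.45,-.3,.23,np.pi-.08))
```

```text
t 59.5 p [ 0.427  -0.1349  0.2962] rot [3.141, 0.001, 3.062] q [-0.13  0.16  0.35  1.97 -0.07  1.02  1.74] F [0.6 0.1 0.4] w 0.0854
travel [-0.0378, -0.1548, 0.0669] twist [-0.1, 0.1, -0.4] rows>= 3.5
```

View pics/c38.png

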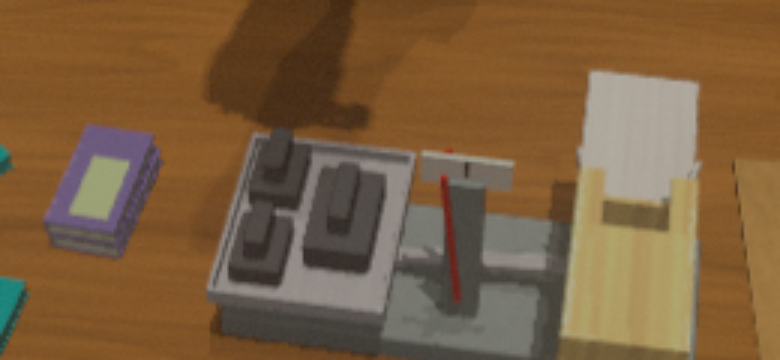

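Three books are posted, two are left in the pile, and the needle is still at the stop. Next is book 4.

>>> apply_moves([
  {"travel": [-0.012,-0.05,0.02],"twist": [0,0,0],"claw": 0.085},
  {"travel": [-0.024,-0.1,0.04],"twist": [0,0,0],"claw": 0.085},
  {"travel": [-0.036,-0.145,0.06],"twist": [0,0,0],"claw": 0.085},
  {"travel": [-0.038,-0.155,0.067],"twist": [0,0,0],"claw": 0.085},
  {"travel": [-0.038,-0.155,0.067],"twist": [0,0,0],"claw": 0.085},
])

```text
clock: 60.05
position: [0.4521, -0.2931, 0.2272]
tool_rot: [-3.141, -0.003, 3.058]
force: [0.4, 1.0, -0.3]
grip_width: 0.0848
```

Run:
```python
from h import *
st()
snap('wrist','w39')
a=cv2.imread('pics/w39.png');cv2.imwrite('pics/w39b.png',cv2.resize(a[150:350,200:360],None,fx=3,fy=3,interpolation=cv2.INTER_CUBIC))
```

```text
t 60.05 p [ 0.4521 -0.2931  0.2272] rot [-3.141, -0.003, 3.058] q [ 0.17  0.42  0.4   1.85 -0.2   0.92  2.14] F [ 0.4  1.  -0.3] w 0.0848
```

View pics/w39b.png

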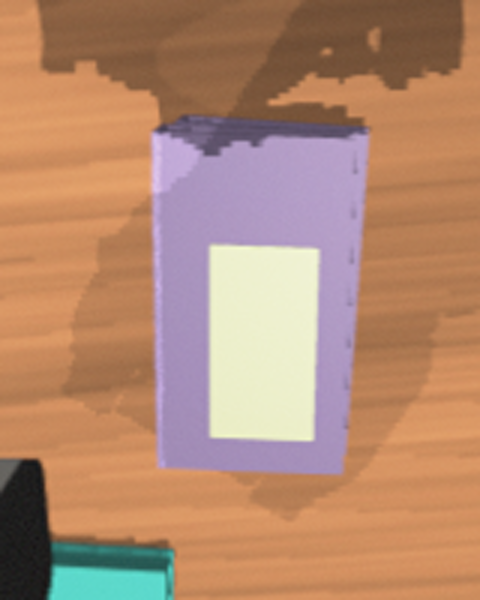

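Run:
```python
from h import *
m=quad('w39','bk',[(153,130),(358,135),(342,474),(161,467)],.036,(200,150),3)
l=quad('w39','lab',[(210,245),(319,249),(315,440),(210,437)],.036,(200,150),3)
print(l[:2]-R.from_euler('z',-.11).as_matrix()[:2,:2]@[.0126,.0041])
plan((.485,-.3275,.0165,np.pi-.11))
```

```text
bk [[0.423, -0.353], [0.43, -0.287], [0.551, -0.303], [0.543, -0.367]] [ 0.4866 -0.3274  0.036 ] len 0.1208 wid 0.0654 yaw -0.121 -0.117
lab [[0.463, -0.339], [0.467, -0.303], [0.537, -0.311], [0.532, -0.348]] [ 0.4997 -0.3254  0.036 ] len 0.0699 wid 0.0367 yaw -0.117 -0.117
[ 0.48673601 -0.32805979]
travel [-0.0358, -0.0332, 0.2115] twist [0.0, -0.1, 1.6] rows>= 4.3
```

>>> apply_moves([
  {"travel": [-0.02,-0.018,0.03],"twist": [0,0,1],"claw": 0.085},
  {"travel": [-0.037,-0.0333,0.06],"twist": [0,0,2],"claw": 0.085},
  {"travel": [-0.037,-0.0333,0.1],"twist": [0,0,2],"claw": 0.085},
  {"travel": [-0.037,-0.0333,0.14],"twist": [0,0,2],"claw": 0.085},
  {"travel": [-0.037,-0.0333,0.175],"twist": [0,0,2],"claw": 0.085},
  {"travel": [-0.037,-0.0333,0.197],"twist": [0,0,2],"claw": 0.085},
  {"travel": [-0.037,-0.0333,0.21],"twist": [0,0,2],"claw": 0.085},
  {"travel": [-0.037,-0.0333,0.211],"twist": [0,0,2],"claw": 0.085},
  {"travel": [-0.037,-0.0333,0.211],"twist": [0,0,2],"claw": 0.085},
])

```text
clock: 61.0
position: [0.4881, -0.3269, 0.019]
tool_rot: [-3.141, 0.001, 3.027]
force: [0.5, -0.5, 0.5]
grip_width: 0.085
```

>>> apply_moves([
  {"travel": [0,0,0],"twist": [0,0,0],"claw": 0.06},
  {"travel": [0,0,0],"twist": [0,0,0],"claw": 0.06},
  {"travel": [0,0,0],"twist": [0,0,0],"claw": 0.06},
  {"travel": [0,0,0],"twist": [0,0,0],"claw": 0.06},
])

```text
clock: 61.4
position: [0.4882, -0.3273, 0.0193]
tool_rot: [-3.141, 0.002, 3.026]
force: [-1.0, 2.0, 8.9]
grip_width: 0.065
```

>>> apply_moves([
  {"travel": [0,0,-0.02],"twist": [0,0,0],"claw": 0.06},
  {"travel": [0,0,-0.04],"twist": [0,0,0],"claw": 0.06},
  {"travel": [0,0,-0.04],"twist": [0,0,0],"claw": 0.06},
])

```text
clock: 61.7
position: [0.4888, -0.3279, 0.0608]
tool_rot: [-3.14, 0.004, 3.026]
force: [0.4, -1.0, -0.7]
grip_width: 0.0648
```

Run:
```python
from h import *
st()
snap('side','t40');snap('wrist','w40')
b=cv2.imread('pics/t40.png');a=cv2.imread('pics/w40.png')
cv2.imwrite('pics/c40.png',np.hstack([cv2.resize(b[290:430,240:400],(400,350)),cv2.resize(a,(400,350))]))
plan((.46,-.03,.325,np.pi-.08),(.534,.138,.325,np.pi-.08))
```

```text
t 61.7 p [ 0.4888 -0.3279  0.0608] rot [-3.14, 0.004, 3.026] q [ 0.28  0.72  0.3   1.84 -0.33  0.63  2.24] F [ 0.4 -1.  -0.7] w 0.0648
travel [0.0615, 0.2917, -0.2667] twist [-0.0, 0.1, -2.0] rows>= 8.0
travel [0.0073, 0.4671, -0.2668] twist [-0.0, 0.1, -2.0] rows>= 10.8
```

View pics/c40.png

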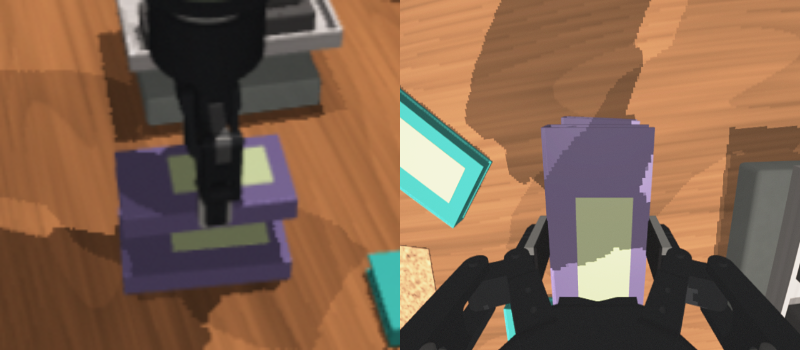

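>>> apply_moves([
  {"travel": [0,0,-0.05],"twist": [0,0,0],"claw": 0.06},
  {"travel": [0,0,-0.1],"twist": [0,0,0],"claw": 0.06},
  {"travel": [0,0,-0.15],"twist": [0,0,0],"claw": 0.06},
  {"travel": [0,0,-0.2],"twist": [0,0,0],"claw": 0.06},
  {"travel": [0.01,0.01,-0.245],"twist": [0,0,0],"claw": 0.06},
  {"travel": [0.02,0.05,-0.267],"twist": [0,0,-1],"claw": 0.06},
  {"travel": [0.03,0.1,-0.267],"twist": [0,0,-2],"claw": 0.06},
  {"travel": [0.045,0.145,-0.267],"twist": [0,0,-2],"claw": 0.06},
  {"travel": [0.06,0.19,-0.267],"twist": [0,0,-2],"claw": 0.06},
  {"travel": [0.06,0.24,-0.267],"twist": [0,0,-2],"claw": 0.06},
])

```text
clock: 62.8
position: [0.4538, -0.0804, 0.3246]
tool_rot: [-3.142, -0.001, 3.06]
force: [2.0, -0.1, -1.0]
grip_width: 0.065
```

>>> apply_moves([
  {"travel": [0,0.05,0],"twist": [0,0,0],"claw": 0.06},
  {"travel": [0,0.1,0],"twist": [0,0,0],"claw": 0.06},
  {"travel": [-0.02,0.145,0],"twist": [0,0,0],"claw": 0.06},
  {"travel": [-0.04,0.19,0],"twist": [0,0,0],"claw": 0.06},
  {"travel": [-0.06,0.225,0.03],"twist": [0,0,0],"claw": 0.06},
  {"travel": [-0.06,0.225,0.07],"twist": [0,0,0],"claw": 0.06},
  {"travel": [-0.06,0.225,0.1],"twist": [0,0,0],"claw": 0.06},
  {"travel": [-0.06,0.225,0.1],"twist": [0,0,0],"claw": 0.06},
  {"travel": [-0.06,0.225,0.1],"twist": [0,0,0],"claw": 0.06},
])

```text
clock: 63.7
position: [0.5335, 0.1376, 0.2252]
tool_rot: [-3.141, -0.001, 3.061]
force: [0.9, 0.4, -0.8]
grip_width: 0.0644
```

Run:
```python
from h import *
st()
plan((.534,.138,.1825,np.pi-.08))
```

```text
t 63.7 p [0.5335 0.1376 0.2252] rot [-3.141, -0.001, 3.061] q [-0.5   0.42  0.19  1.81 -0.1   0.92  1.22] F [ 0.9  0.4 -0.8] w 0.0644
travel [-0.0005, 0.0005, 0.0427] twist [-0.0, -0.0, -0.1] rows>= 0.9
```

>>> apply_moves([
  {"travel": [0,0,0.02],"twist": [0,0,0],"claw": 0.06},
  {"travel": [0,0,0.035],"twist": [0,0,0],"claw": 0.06},
  {"travel": [0,0,0.0425],"twist": [0,0,0],"claw": 0.06},
  {"travel": [0,0,0.0425],"twist": [0,0,0],"claw": 0.06},
  {"travel": [-0.004,0,0.0425],"twist": [0,0,0],"claw": 0.06},
  {"travel": [-0.008,0,0.0425],"twist": [0,0,0],"claw": 0.06},
  {"travel": [-0.011,0,0.0425],"twist": [0,0,0],"claw": 0.06},
  {"travel": [-0.011,0,0.0425],"twist": [0,0,0],"claw": 0.06},
])

```text
clock: 64.5
position: [0.545, 0.1368, 0.1826]
tool_rot: [-3.142, 0.0, 3.061]
force: [-0.1, -0.3, -2.0]
grip_width: 0.065
```

Run:
```python
from h import *
st()
snap('wrist','w42');snap('scene','s42')
a=cv2.imread('pics/w42.png');b=cv2.imread('pics/s42.png')
cv2.imwrite('pics/c42.png',np.hstack([cv2.resize(a,(460,345)),cv2.resize(b[190:310,340:458],(340,345))]))
```

```text
t 64.5 p [0.545  0.1368 0.1826] rot [-3.142, 0.0, 3.061] q [-0.48  0.49  0.18  1.83 -0.11  0.84  1.24] F [-0.1 -0.3 -2. ] w 0.065
```

View pics/c42.png

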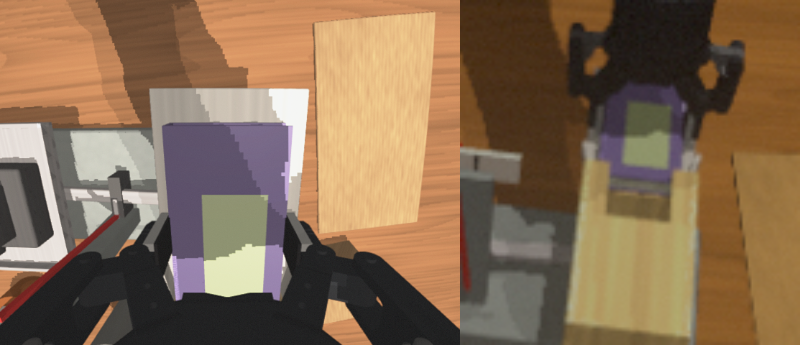

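>>> apply_moves([
  {"travel": [0,0,0.003],"twist": [0,0,0],"claw": 0.06},
  {"travel": [0,0,0.006],"twist": [0,0,0],"claw": 0.06},
  {"travel": [0,0,0.009],"twist": [0,0,0],"claw": 0.06},
  {"travel": [0,0,0.012],"twist": [0,0,0],"claw": 0.06},
  {"travel": [0,0,0.012],"twist": [0,0,0],"claw": 0.06},
  {"travel": [0,0,0.012],"twist": [0,0,0],"claw": 0.06},
  {"travel": [0,0,0.012],"twist": [0,0,0],"claw": 0.08},
  {"travel": [0,0,0.012],"twist": [0,0,0],"claw": 0.08},
  {"travel": [0,0,0.012],"twist": [0,0,0],"claw": 0.08},
])

```text
clock: 65.5
position: [0.5444, 0.1369, 0.1704]
tool_rot: [-3.141, 0.0, 3.061]
force: [-0.9, -0.7, -0.3]
grip_width: 0.0798
```

Run:
```python
from h import *
st()
snap('wrist','w43');snap('scene','s43')
a=cv2.imread('pics/w43.png');b=cv2.imread('pics/s43.png')
cv2.imwrite('pics/c43.png',np.hstack([cv2.resize(a,(460,345)),cv2.resize(b[190:310,320:438],(340,345))]))
```

```text
t 65.5 p [0.5444 0.1369 0.1704] rot [-3.141, 0.0, 3.061] q [-0.48  0.5   0.18  1.84 -0.12  0.81  1.25] F [-0.9 -0.7 -0.3] w 0.0798
```

View pics/c43.png

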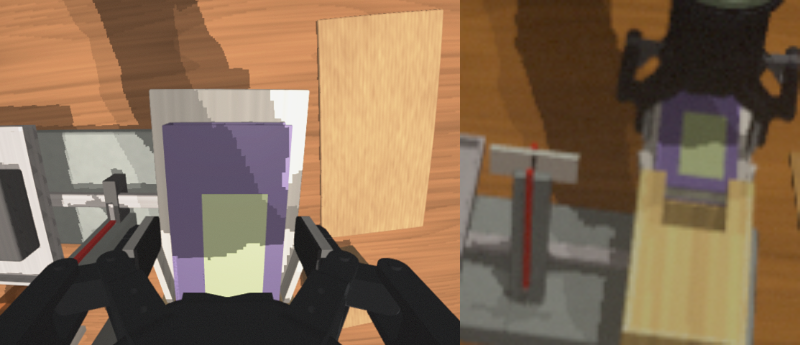

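>>> apply_moves([
  {"travel": [0,0,-0.02],"twist": [0,0,0],"claw": 0.08},
  {"travel": [0,0,-0.06],"twist": [0,0,0],"claw": 0.08},
  {"travel": [0.04,0,-0.07],"twist": [0,0,0],"claw": 0.0},
  {"travel": [0.08,0,-0.07],"twist": [0,0,0],"claw": 0.0},
  {"travel": [0.09,0,-0.07],"twist": [0,0,0],"claw": 0.0},
  {"travel": [0.09,0,-0.07],"twist": [0,0,0],"claw": 0.0},
  {"travel": [0.09,0,-0.07],"twist": [0,0,0],"claw": 0.0},
  {"travel": [0.09,0,-0.07],"twist": [0,0,0],"claw": 0.0},
  {"travel": [0.09,0,-0.07],"twist": [0,0,0],"claw": 0.0},
  {"travel": [0.09,0,-0.07],"twist": [0,0,0],"claw": 0.0},
])

```text
clock: 66.6
position: [0.4551, 0.1439, 0.24]
tool_rot: [-3.141, -0.0, 3.061]
force: [0.2, 0.3, -0.0]
grip_width: -0.0
```

Run:
```python
from h import *
s=st()
snap('wrist','w44');snap('scene','s44')
a=cv2.imread('pics/w44.png');b=cv2.imread('pics/s44.png');cv2.imwrite('pics/c44.png',np.hstack([cv2.resize(a[200:400,150:450],(450,300)),cv2.resize(b[200:300,320:430],(330,300))]))
sl=np.array([.602,.1328]);ux=np.array([np.cos(.08),-np.sin(.08)])
for d in (-.147,.016):
    p=sl+d*ux;plan((p[0],p[1],.174,np.pi-.08))
```

```text
t 66.6 p [0.4551 0.1439 0.24  ] rot [-3.141, -0.0, 3.061] q [-0.59  0.28  0.19  1.97 -0.07  0.89  1.13] F [ 0.2  0.3 -0. ] w -0.0
travel [-0.0005, 0.0006, 0.0661] twist [-0.0, -0.0, -0.0] rows>= 1.3
travel [-0.1635, 0.0007, 0.066] twist [-0.0, -0.0, -0.0] rows>= 3.5
```

View pics/c44.png

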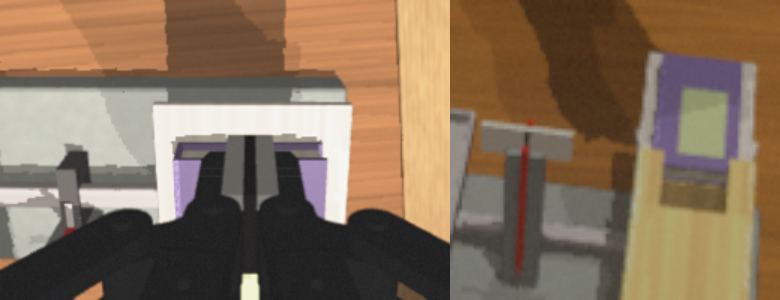

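>>> apply_moves([
  {"travel": [0,0.001,0.03],"twist": [0,0,0],"claw": 0.0},
  {"travel": [0,0.001,0.058],"twist": [0,0,0],"claw": 0.0},
  {"travel": [0,0.001,0.066],"twist": [0,0,0],"claw": 0.0},
  {"travel": [-0.01,0.001,0.066],"twist": [0,0,0],"claw": 0.0},
  {"travel": [-0.02,0.001,0.066],"twist": [0,0,0],"claw": 0.0},
  {"travel": [-0.03,0.001,0.066],"twist": [0,0,0],"claw": 0.0},
  {"travel": [-0.042,0.001,0.066],"twist": [0,0,0],"claw": 0.0},
  {"travel": [-0.054,0.001,0.066],"twist": [0,0,0],"claw": 0.0},
  {"travel": [-0.066,0.001,0.066],"twist": [0,0,0],"claw": 0.0},
  {"travel": [-0.07,0.001,0.066],"twist": [0,0,0],"claw": 0.0},
])

```text
clock: 67.7
position: [0.5259, 0.1392, 0.1742]
tool_rot: [-3.141, 0.0, 3.061]
force: [-1.3, -0.5, 0.4]
grip_width: -0.0001
```

Run:
```python
from h import *
st()
snap('side','t45');snap('scene','s45')
a=cv2.imread('pics/t45.png');b=cv2.imread('pics/s45.png')
cv2.imwrite('pics/c45.png',np.hstack([cv2.resize(a[150:270,240:400],(460,345)),cv2.resize(b[190:310,320:438],(340,345))]))
```

```text
t 67.7 p [0.5259 0.1392 0.1742] rot [-3.141, 0.0, 3.061] q [-0.5   0.47  0.18  1.88 -0.11  0.8   1.23] F [-1.3 -0.5  0.4] w -0.0001
```

View pics/c45.png

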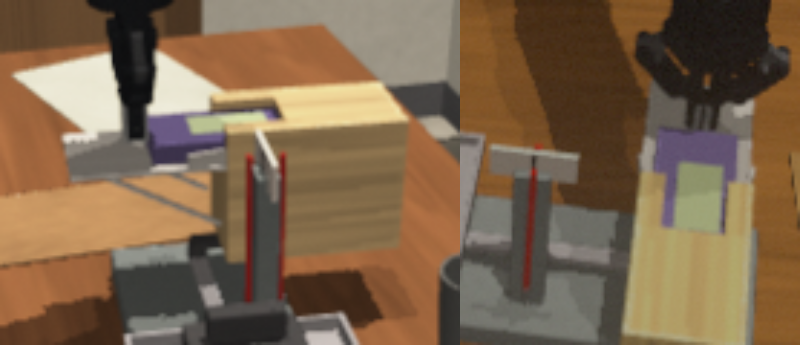

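>>> apply_moves([
  {"travel": [-0.012,0,0],"twist": [0,0,0],"claw": 0.0},
  {"travel": [-0.024,0,0],"twist": [0,0,0],"claw": 0.0},
  {"travel": [-0.036,0,0],"twist": [0,0,0],"claw": 0.0},
  {"travel": [-0.048,0,0],"twist": [0,0,0],"claw": 0.0},
  {"travel": [-0.06,0,0],"twist": [0,0,0],"claw": 0.0},
  {"travel": [-0.072,0,0],"twist": [0,0,0],"claw": 0.0},
  {"travel": [-0.084,0,0],"twist": [0,0,0],"claw": 0.0},
  {"travel": [-0.092,0,0],"twist": [0,0,0],"claw": 0.0},
  {"travel": [-0.098,0,0],"twist": [0,0,0],"claw": 0.0},
  {"travel": [-0.098,0,0],"twist": [0,0,0],"claw": 0.0},
])

```text
clock: 68.8
position: [0.6228, 0.1314, 0.174]
tool_rot: [-3.141, -0.0, 3.061]
force: [-0.7, 0.2, -0.0]
grip_width: 0.0002
```

>>> apply_moves([
  {"travel": [0,0,-0.05],"twist": [0,0,0],"claw": 0.0},
  {"travel": [0.02,0,-0.1],"twist": [0,0,0],"claw": 0.0},
  {"travel": [0.06,0,-0.12],"twist": [0,0,0],"claw": 0.0},
  {"travel": [0.11,0,-0.12],"twist": [0,0,0],"claw": 0.0},
  {"travel": [0.16,0,-0.12],"twist": [0,0,0],"claw": 0.0},
  {"travel": [0.18,0,-0.12],"twist": [0,0,0],"claw": 0.0},
  {"travel": [0.18,0,-0.12],"twist": [0,0,0],"claw": 0.0},
  {"travel": [0.18,0,-0.12],"twist": [0,0,0],"claw": 0.0},
  {"travel": [0.18,0,-0.12],"twist": [0,0,0],"claw": 0.0},
  {"travel": [0.18,0,-0.12],"twist": [0,0,0],"claw": 0.0},
])

```text
clock: 69.8
position: [0.4434, 0.1459, 0.294]
tool_rot: [-3.141, -0.0, 3.06]
force: [0.9, -0.6, 0.2]
grip_width: -0.0005
```

>>> apply_moves([
  {"travel": [0,0,0],"twist": [0,0,0],"claw": 0.0},
  {"travel": [0,0,0],"twist": [0,0,0],"claw": 0.0},
  {"travel": [0,0,0],"twist": [0,0,0],"claw": 0.0},
  {"travel": [0,0,0],"twist": [0,0,0],"claw": 0.0},
  {"travel": [0,0,0],"twist": [0,0,0],"claw": 0.0},
  {"travel": [0,0,0],"twist": [0,0,0],"claw": 0.0},
  {"travel": [0,0,0],"twist": [0,0,0],"claw": 0.0},
  {"travel": [0,0,0],"twist": [0,0,0],"claw": 0.0},
  {"travel": [0,0,0],"twist": [0,0,0],"claw": 0.0},
  {"travel": [0,0,0],"twist": [0,0,0],"claw": 0.0},
])

```text
clock: 70.8
position: [0.4428, 0.1461, 0.2943]
tool_rot: [-3.141, -0.0, 3.061]
force: [0.4, 0.2, 0.0]
grip_width: 0.0
```

Run:
```python
from h import *
st()
snap('side','t46');snap('scene','s46');snap('wrist','w46')
a=cv2.imread('pics/t46.png');b=cv2.imread('pics/s46.png')
cv2.imwrite('pics/c46.png',np.vstack([cv2.resize(b[190:390,180:500],(560,350)),cv2.resize(a[150:310,240:496],(560,350))])[:700][:, :])
cv2.imwrite('pics/c46.png',cv2.resize(cv2.imread('pics/c46.png'),(480,600)))
```

```text
t 70.8 p [0.4428 0.1461 0.2943] rot [-3.141, -0.0, 3.061] q [-0.6   0.2   0.18  1.93 -0.04  1.02  1.09] F [0.4 0.2 0. ] w 0.0
```

View pics/c46.png

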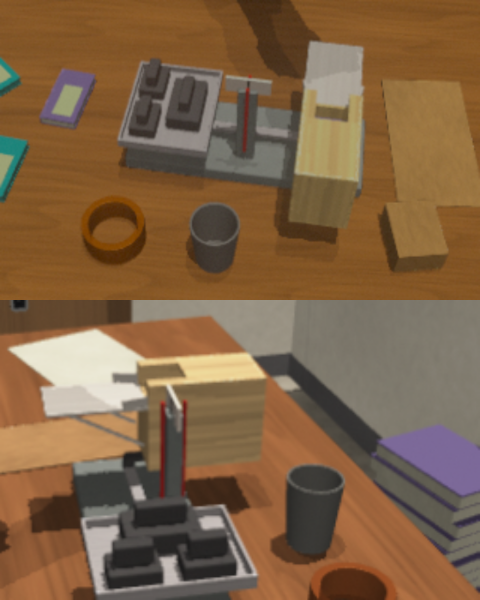

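View pics/w46.png

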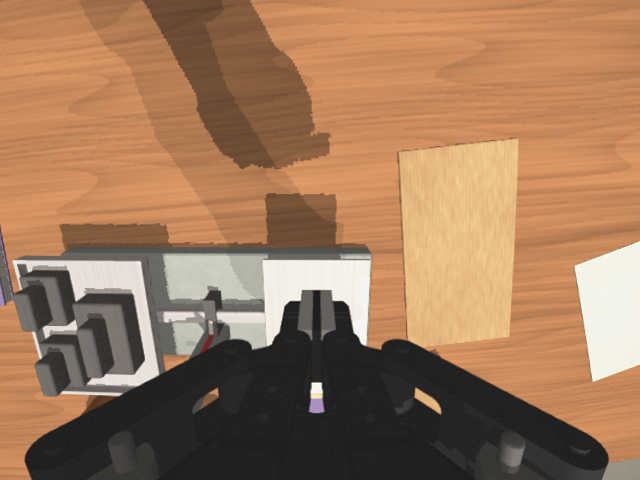

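>>> apply_moves([
  {"travel": [-0.05,0,-0.02],"twist": [0,0,0],"claw": 0.085},
  {"travel": [-0.1,0,-0.04],"twist": [0,0,0],"claw": 0.085},
  {"travel": [-0.15,0.02,-0.04],"twist": [0,0,0],"claw": 0.085},
  {"travel": [-0.17,0.02,-0.04],"twist": [0,0,0],"claw": 0.085},
  {"travel": [-0.17,0.02,-0.04],"twist": [0,0,0],"claw": 0.085},
  {"travel": [-0.17,0.02,-0.04],"twist": [0,0,0],"claw": 0.085},
])

```text
clock: 71.55
position: [0.6139, 0.1521, 0.3335]
tool_rot: [-3.141, -0.001, 3.061]
force: [-0.8, 0.2, -0.4]
grip_width: 0.0846
```

Run:
```python
from h import *
st()
f=snap('wrist','w47');snap('scene','s47')
a=cv2.imread('pics/w47.png');b=cv2.imread('pics/s47.png')
p=proj(load('w47'),[.602,.133,.167])[0];print(p)
x,y=int(p[0]),int(p[1]);c=a[max(0,y-90):y+110,max(0,x-110):x+110]
cv2.imwrite('pics/c47.png',np.hstack([cv2.resize(c,(440,400)),cv2.resize(b[200:300,320:410],(360,400))]))
```

```text
t 71.55 p [0.6139 0.1521 0.3335] rot [-3.141, -0.001, 3.061] q [-0.48  0.46  0.22  1.45 -0.1   1.24  1.24] F [-0.8  0.2 -0.4] w 0.0846
[293.13313074 211.93385831]
```

View pics/c47.png

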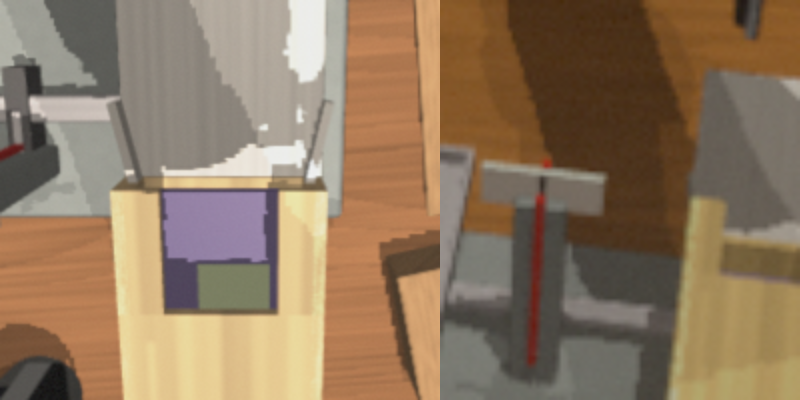

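Run:
```python
from h import *
a=cv2.imread('pics/scene0.png');b=cv2.imread('pics/s47.png')
for n,(x0,y0,x1,y1) in dict(tape=(228,315,282,368),cup=(300,322,345,375),carton=(432,322,482,372)).items():
    print(n,cv2.absdiff(a[y0:y1,x0:x1],b[y0:y1,x0:x1]).mean().round(2))
bot.job_done();st()
```

```text
tape 4.1
cup 3.46
carton 4.91
the job is handed in; nothing more can be done
the job is handed in; nothing more can be done
```

The beam is level. All three weights (one large, two small) stand upright on the tray, and four books have been posted into the box. I handed the job in at about 72 s of the 210 s limit.

- **Weights:** One small weight was knocked aside on the tray while I was bringing the large one. I put the large weight back on the cardboard, moved the small one over, then placed the large one.
- **Books:** The beam stayed at the tray-heavy stop through three books. It came level when the fourth was laid on the ledge, and I then pushed that book in.
- **Last checks:** In the final pictures, taken before hand-in:
  - The red needle is on the zero mark.
  - The ledge is clear.
  - The top book in the box lies below the slot. I judged its height only roughly, from its label.
  - The fifth book lies flat on the table.
  - The tape, cup and carton look unmoved. Average picture change there was 3–5 grey levels, which I put down to noise and shadow.

No check failed. One move call was refused at the start for missing keys and moved nothing. The highest force reading I saw, at the end of a move, was about 10 N.

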